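# Unclamp the condenser lens and show it to the inspection camera

## Robot

A 6-joint arm with a two-finger parallel gripper is mounted at the origin on the work surface. World frame = base frame: x ahead of the robot, y to its left, z up, the work surface at z = 0. Lengths are in m, angles in degrees, forces in N, time in s.
With the tool pointing down it reaches from about 0.375 to 0.9 m from the base axis. Payload 3.1 kg.
Tool frame: the origin (TCP) lies at the very end of the fingers, on their centre line; the grasp point (between the pads) lies 19 mm behind it (bot.grip_point_offset is the distance from the TCP to the grasp point, in m); z points along the fingers, x is the direction in which the jaws open and shut, and the axes are right-handed (so a half turn about z gives the same grasp; the last joint's range is limited). The gripper opens to 87 mm and grips with 3 to 60 N. Pads are 19 mm wide; open, the fingers measure 117 mm over their backs; the gripper's body (75 mm by 190 mm) begins 51 mm behind the grasp point.
Start: joints at [-81.331, 30.224, 82.088, -0, 67.689, -10.227], TCP at [0.202, -0.591, 0.223] pointing down, gripper open.
Joint ranges: [-176.69, 176.69], [-43.24, 126.21], [12.49, 139.97], [-82, 262], [0, 151.66], [-163.58, 163.58]. Speed limits (degrees/s): [159.86, 159.86, 180, 180, 180, 180].

## Interface

Orientations are given as a 3x3 rotation matrix whose columns are the frame's x, y, z axes.
In Python, from rig import bot, capture, recognise, place_of gives the robot as it stands.
- The arm moves only by the tool send_rows, never from a script. Its argument "motion" is a list of rows, each a list of 2 entries, a list of its own where there are three numbers: the shift along the tool's x, y, z in mm, then the turn about the tool's z in rad. A call has exactly 5 rows; each row shifts and turns the pose as measured when the row begins, along the tool's axes as they then stand; what a row does not reach is not made up. A row lasts 1/12 s, in which the tool goes at most 41.7 mm and 7.16 degrees, less where a joint would pass 70% of its speed; a pose out of reach is approached as far as the arm can. A call with a gripper value outside its range is refused whole. "gripper" is the closure, from 0 (fully open) to 1 (shut), set as the call begins (left out, the last holds). The fingers move at their own pace and stop on an object; the grip force is fixed at half the most. Time passes only in rows, so rows that do not move let the fingers close, or fill a call up. It gives the time, the measured TCP pose, the force and the opening at its end, in the units of the state.
- bot.read_state(): the state, without advancing time (a new reading comes with each control period).
- capture(name): name is "scene" or "top"; returns a dict with "image" (384x512x3 uint8, blue, green, red), "fx", "fy", "cx", "cy" (pixels), "dist_coeffs" ([k1, k2, p1, p2, k3] as OpenCV has them; the pictures are not rectified), "rvec" (rotation vector, rad) and "tvec" (3), from world to camera coordinates, as OpenCV has them. Camera axes: x right, y down, z forward; pixel columns grow to the right and rows downward; lengths in m; the calibration is good to about 2 mm. A picture is of the moment at which its call begins. There is no depth.
- bot.hand_in(): hands the job in, once; it reports no verdict.
Trained networks look in the newest picture that a camera, given by its name, has taken for a name from the list of things; names that differ only in an ending like _2 or _b are one class to them, and where a whole thing is asked for, a point or a joint stands for the part that bears it (a point fixed in the world has none). Each returns a list of dicts, best first, with "p" (0 to 1); they miss things now and then, are a little off and sometimes report something else, mostly with a low value. They report only what shows in the picture. A call takes as long as a camera call. They do not tell look-alikes from the thing itself.
- recognise(camera, target): "xy" ([column, row] in pixels, amid what is visible of it).
- place_of(camera, target): "xy" ([column, row] in pixels: a listed point, or the origin of a listed thing).
The state is a dict: "time_s": time; "joint_positions": joint angles; "qvel": joint speeds; "tau": joint torques, N m; "position": TCP position; "tcp_rot": TCP orientation; "force": force on the tool from outside, world axes, zero at the start; "moment": the same for the moment, N m; "opening": opening from 0.0 (shut) to 1.0 (fully open).
Only numpy, scipy, OpenCV 4.12 (cv2) and the standard library are available. Lean on these libraries where they do the work, as an engineer would, in place of code of your own. Each camera call takes 0.05 s, during which the arm holds its last target.

## Task

Turn the three clamp knobs of the cradle counter-clockwise to their end stops while the lens unit stays in its seat, then lift the lens unit out by its barrel and hold it in the air with its lower lens facing the inspection camera squarely, centred on the camera's line of sight and 100 mm in front of its glass. Do not touch the camera or its stand, and leave the other things on the table where they are. Finish while still holding the lens unit there, steady: nothing is put down or let go.

Things in the scene. Friction and masses are not known exactly. Their poses are not given: they have to be found in the camera images.
- clamp1_wing (a point): grip point of clamp knob 1, on its upright axis, 74 mm above the table, in a flat aluminium wing 10 mm thick, 36 mm long, 34 mm tall (12 mm of it above this point). x runs along the wing, y across it, z up. Below it a steel finger reaches 46 mm along +x, 12 mm wide, top 49 mm above the table. With the cradle at yaw 0: 60 degrees left of the cradle's +x.
- clamp1 (a joint): turn of captive clamp knob 1 in rad: 0 = its steel finger points to the cradle's centre, lying 1.5 mm above the lens unit's flange; grows counter-clockwise seen from above, up to a solid end stop at 1.35 (finger swung clear). Starts between 0 and 0.25; light friction of 0.04 Nm, it stays where it is left.
- clamp2_wing (a point): grip point of clamp knob 2, on its upright axis, 74 mm above the table, in a flat aluminium wing 10 mm thick, 36 mm long, 34 mm tall (12 mm of it above this point). x runs along the wing, y across it, z up. Below it a steel finger reaches 46 mm along +x, 12 mm wide, top 49 mm above the table. With the cradle at yaw 0: nearest the robot (cradle's -x).
- clamp2 (a joint): turn of captive clamp knob 2 in rad: 0 = its steel finger points to the cradle's centre, lying 1.5 mm above the lens unit's flange; grows counter-clockwise seen from above, up to a solid end stop at 1.35 (finger swung clear). Starts between 0 and 0.25; light friction of 0.04 Nm, it stays where it is left.
- clamp3_wing (a point): grip point of clamp knob 3, on its upright axis, 74 mm above the table, in a flat aluminium wing 10 mm thick, 36 mm long, 34 mm tall (12 mm of it above this point). x runs along the wing, y across it, z up. Below it a steel finger reaches 46 mm along +x, 12 mm wide, top 49 mm above the table. With the cradle at yaw 0: 60 degrees right of the cradle's +x.
- clamp3 (a joint): turn of captive clamp knob 3 in rad: 0 = its steel finger points to the cradle's centre, lying 1.5 mm above the lens unit's flange; grows counter-clockwise seen from above, up to a solid end stop at 1.35 (finger swung clear). Starts between 0 and 0.25; light friction of 0.04 Nm, it stays where it is left.
- cradle: round grey service cradle fixed to the table, base disc 184 mm across and 12 mm thick with black dial marks; in its middle a bright metal seat ring 74 mm outside, bore 50 mm, top 34 mm above the table; around it the three clamp knobs, their axes on a circle of 74 mm radius, the wings' tops 86 mm above the table. Origin: centre of its underside, z up.
- lens_unit: black round lens unit, 0.25 kg, 78 mm tall, loose in the seat, held down only by the clamp fingers. Origin: centre of its lower lens (flat underside), 18 mm above the table when seated; z along its axis, from lower to upper lens. Foot 44 mm across up to 16 mm, knurled flange 72 mm across from 16 to 24 mm (rests on the seat ring), barrel 38 mm across from 24 to 78 mm. 16 mm of lift clears the bore.
- barrel_grip (a point): where to grip the lens unit from above: on its axis in the 38 mm barrel, 56 mm from its lower lens, 22 mm below its top, 74 mm above the table when seated; axes as the lens unit's. The knobs' wings stand 55 mm or more from this axis.
- camera: small inspection camera: an aluminium block with a black lens barrel 34 mm across on a grey stand 90 by 80 mm fixed to the table, looking upwards, leaning 25 degrees from vertical back towards the robot's side (plus the stand's yaw). Origin: in the block, 42 mm above the table; z is the viewing direction, out of the lens.
- camera_glass (a point): centre of the camera's front glass, 52 mm from the camera's origin along its z; axes as the camera's.
- view_point (a point): the point in empty air where the lower lens is to be shown: 100 mm straight in front of the camera's glass along its viewing direction (152 mm from the camera's origin), about 180 mm above the table; axes as the camera's.
- eyepiece: bystander, leave alone: spare eyepiece, loose, upright, 32 mm across, 50 mm tall. Origin: underside (for lying tools: near the middle).
- filter_ring: bystander, leave alone: loose dark filter ring, 44 mm across, 7 mm high. Origin: underside (for lying tools: near the middle).
- screwdriver: bystander, leave alone: loose screwdriver, 150 mm long, lying. Origin: underside (for lying tools: near the middle).
- cleaner: bystander, leave alone: white cleaner bottle, 44 mm across, 110 mm tall. Origin: underside (for lying tools: near the middle).
- objective: bystander, leave alone: brass microscope objective, 25 mm across, 42 mm tall. Origin: underside (for lying tools: near the middle).
- brush: bystander, leave alone: wooden brush, 160 mm long, lying. Origin: underside (for lying tools: near the middle).
- dish: bystander, leave alone: white shallow dish, 80 mm across, 16 mm high. Origin: underside (for lying tools: near the middle).
- camera_stand: the camera's stand, fixed to the table: grey base plate 90 by 80 by 14 mm with two cheeks up to 54 mm. Origin: centre of its underside, z up; the camera leans towards its -x.
Things that resemble listed ones, but are neither listed nor needed, are in the scene too. Leave any blue or red look-alike of the lens_unit alone. Leave any blue look-alike of the cradle alone.

How it is judged:
By the outcome, as a careful person would: the job done as asked, in the order asked, and still so for the second after the job is handed in, while the arm keeps its last pose, push and grip.
It also fails if it takes over 62 s, if anything falls off the work surface, if the arm or the gripper's body presses on something with over 40 N, if the wrist force passes 120 N, or if a joint passes its speed limit or range.

## Working session

There is one attempt and no reset: what is moved stays moved. The work goes in short steps, Python scripts to look and compute and a tool call to move; the robot and the scene stay as the last step left them, time stands still between calls to the robot, and variables do not carry over. Pictures are saved under pics/ and viewed, and the job is handed in when it is done.

Besides the shell and the picture viewer there is one more tool, called after ">>>" as name(argument=value, ...), one argument or row to a line, values as JSON. send_rows: Moves the arm, as the interface text tells. Its arguments: {"type":"object","properties":{"motion":{"type":"array","items":{"type":"array"}},"gripper":{"type":"number"}},"required":["motion"]}

```bash
ls; mkdir -p pics
python3 - <<'E'
from rig import bot,capture,recognise,place_of
import cv2
for n in("scene","top"):
    c=capture(n); cv2.imwrite(f"pics/{n}0.png",c["image"])
    print(n,{k:v for k,v in c.items() if k!="image"})
    for t in("cradle","lens_unit","clamp1_wing","clamp2_wing","clamp3_wing","camera","camera_glass","camera_stand","barrel_grip"):
        print(t,[(round(d["p"],2),[round(v) for v in d["xy"]]) for d in place_of(n,t)][:5])
print(bot.read_state())
E
```

```text
pics
scene {'fx': 415.18008654111236, 'fy': 415.18008654111236, 'cx': 257.4017600508902, 'cy': 193.81536247064807, 'dist_coeffs': array([0.01932853, 0.        , 0.        , 0.        , 0.        ]), 'rvec': array([ 1.75510686,  1.47672109, -0.80416815]), 'tvec': array([-0.05489929, -0.15857316,  1.78311355])}
cradle [(0.79, [334, 238]), (0.55, [336, 177]), (0.55, [318, 227]), (0.5, [209, 229]), (0.48, [336, 238])]
lens_unit [(0.94, [407, 251]), (0.84, [309, 209]), (0.71, [338, 234])]
clamp1_wing [(0.71, [361, 230])]
clamp2_wing [(0.57, [336, 209]), (0.44, [333, 150])]
clamp3_wing [(0.54, [316, 227]), (0.48, [320, 164]), (0.38, [357, 202])]
camera [(0.89, [207, 245])]
camera_glass [(0.78, [207, 227])]
camera_stand [(0.84, [207, 256]), (0.58, [335, 239])]
barrel_grip [(0.9, [414, 237]), (0.88, [308, 198])]
top {'fx': 365.29191495877035, 'fy': 365.29191495877035, 'cx': 247.5280556209604, 'cy': 188.63826351226493, 'dist_coeffs': array([-0.01525952,  0.        ,  0.        ,  0.        ,  0.        ]), 'rvec': array([ 2.12921833, -2.13591287,  0.19066192]), 'tvec': array([-0.01503251,  0.
[... 606 characters left out ...]
  8.20899122e+01,  3.64222751e-04,
        6.76895495e+01, -1.02264014e+01]), 'qvel': array([-0.07367961, -0.008075  , -0.03717136, -0.00900434, -0.01469978,
        0.04354911]), 'tau': array([ 1.58262163e-03, -4.40018177e+01, -1.76992160e+01,  6.35321159e-02,
        5.04943624e-02, -1.99857027e-05]), 'position': array([ 0.20242786, -0.59126261,  0.22254138]), 'tcp_rot': array([[ 3.23831215e-01, -9.46114868e-01, -6.91134687e-07],
       [-9.46114867e-01, -3.23831215e-01,  4.35533169e-05],
       [-4.14302516e-05, -1.34500307e-05, -9.99999999e-01]]), 'force': array([-0.23451458, -0.52186051,  0.50435802]), 'moment': array([0.01213789, 0.03226087, 0.0089094 ]), 'opening': 1.0009432596672623}
```

View pics/scene0.png

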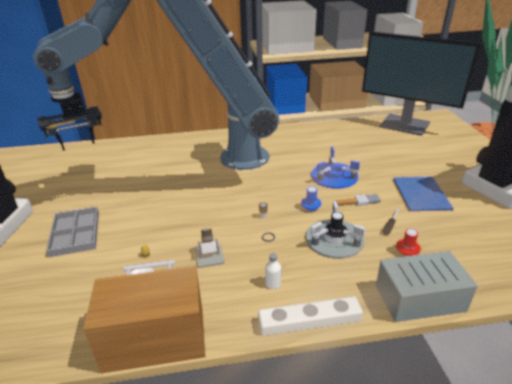

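View pics/top0.png

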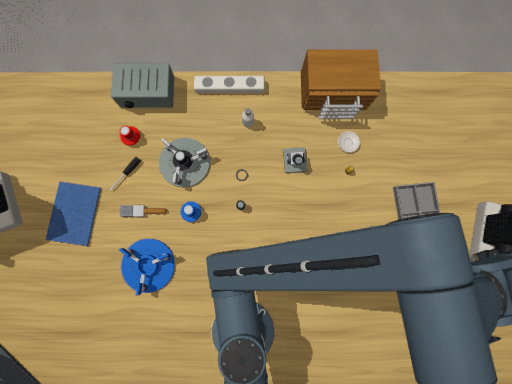

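Run:
```python
import cv2
a=cv2.imread("pics/top0.png"); s=cv2.imread("pics/scene0.png")
cv2.imwrite("pics/top0z.png",cv2.resize(a[100:230,100:260],None,fx=4.6,fy=4.6,interpolation=cv2.INTER_CUBIC)[:600,:800])
cv2.imwrite("pics/scene0z.png",cv2.resize(s[130:280,270:440],None,fx=4,fy=4,interpolation=cv2.INTER_CUBIC)[:600,:800])
```

```text
(no output)
```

View pics/top0z.png

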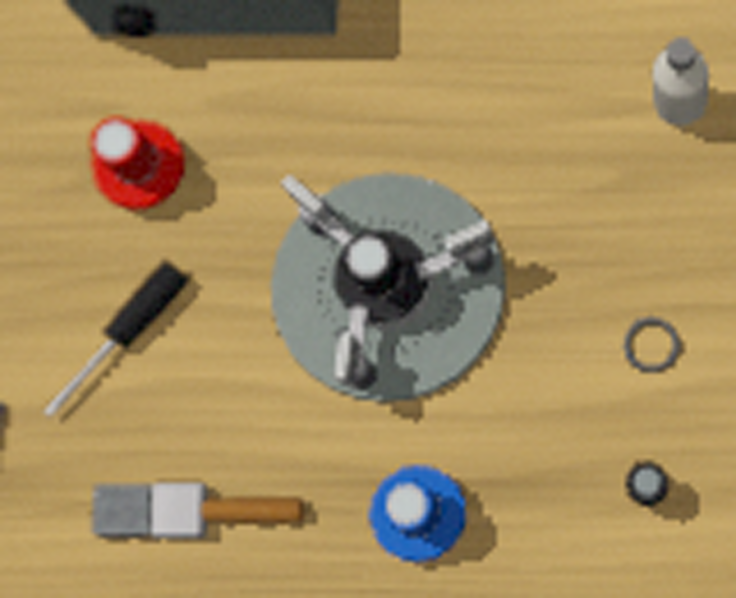

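View pics/scene0z.png

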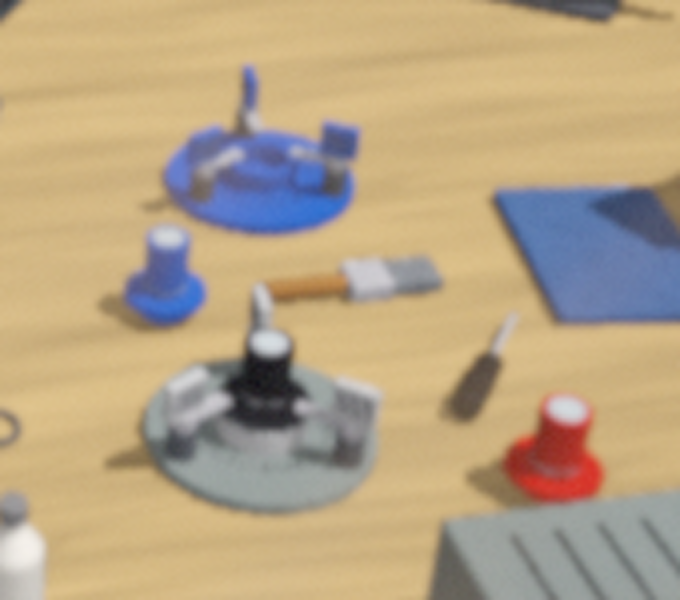

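View pics/cam0z.png

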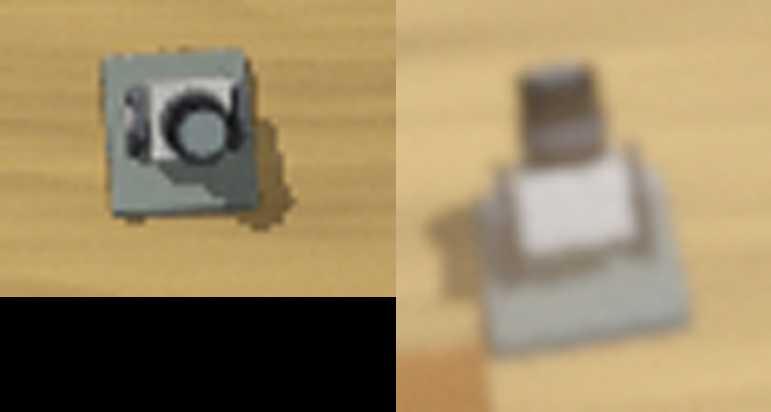

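```bash
cat > h.py <<'E'
import numpy as np, cv2
from scipy.optimize import least_squares
def proj(c,P):
    P=np.atleast_2d(np.asarray(P,float))
    return cv2.projectPoints(P.reshape(-1,1,3),c["rvec"],c["tvec"],K(c),c["dist_coeffs"])[0].reshape(-1,2)
def K(c): return np.array([[c["fx"],0,c["cx"]],[0,c["fy"],c["cy"]],[0,0,1.]])
def ray(c,uv):
    n=cv2.undistortPoints(np.array(uv,float).reshape(-1,1,2),K(c),c["dist_coeffs"]).reshape(-1,2)
    R=cv2.Rodrigues(c["rvec"])[0]; d=np.c_[n,np.ones(len(n))]@R; o=-R.T@np.ravel(c["tvec"])
    return o,d
def onz(c,uv,z):
    o,d=ray(c,uv); return o+d*((z-o[2])/d[:,2])[:,None]
def satcontour(im,box,thr=70,f=4):
    x0,y0,x1,y1=box
    hsv=cv2.cvtColor(cv2.resize(im[y0:y1,x0:x1],None,fx=f,fy=f,interpolation=cv2.INTER_CUBIC),cv2.COLOR_BGR2HSV)
    m=(hsv[...,1]<thr).astype(np.uint8)
    return m,x0,y0,f
def biggest(m,x0,y0,f):
    cs,_=cv2.findContours(m,cv2.RETR_EXTERNAL,cv2.CHAIN_APPROX_NONE)
    c=max(cs,key=cv2.contourArea).reshape(-1,2)
    return (c+.5)/f-.5+[x0,y0]
def hulld(c,P3,pts):
    h=cv2.convexHull(proj(c,P3).astype(np.float32))
    return np.array([cv2.pointPolygonTest(h,(float(p[0]),float(p[1])),True) for p in pts])
E
cat > m1.py <<'E'
from h import *; import pickle,sys
from rig import capture
C={n:capture(n) for n in("scene","top")}
pickle.dump(C,open("C0.pkl","wb"))
th=np.linspace(0,2*np.pi,90,endpoint=False)
def disc(q): return np.r_[[[q[0]+.092*np.cos(t),q[1]+.092*np.sin(t),z] for z in(0,.012) for t in th]]
def stand(q):
    co,s=np.cos(q[2]),np.sin(q[2]); R=np.array([[co,-s],[s,co]])
    return np.array([[*(R@[a*.045*1,b*.040]+q[:2]),z] for a in(-1,1) for b in(-1,1) for z in(0,.014)])
boxes={"cradle":{"top":(150,128,222,192),"scene":(295,200,375,262)},"stand":{"top":(275,140,315,180),"scene":(190,225,232,272)}}
for nm,f,q0 in(("cradle",disc,None),("stand",stand,None)):
    pts={}
    for n in C:
        m=satcontour(C[n]["image"],boxes[nm][n]); pts[n]=biggest(*m)
        vis=cv2.resize(C[n]["image"],None,fx=4,fy=4); 
        for p in pts[n]: cv2.circle(vis,(int(p[0]*4+2),int(p[1]*4+2)),1,(0,0,255),-1)
        b=[4*v for v in boxes[nm][n]]; cv2.imwrite(f"pics/v_{nm}_{n}.png",vis[b[1]:b[3],b[0]:b[2]])
    c0=onz(C["top"],[pts["top"].mean(0)],.01)[0]
    q0=np.r_[c0[:2],([] if nm=="cradle" else [0.])]
    for sel in(("top",),("scene",),("top","scene")):
        for it in range(1):
            r=least_squares(lambda q:np.concatenate([hulld(C[n],f(q),pts[n]) for n in sel]),q0,loss="cauchy",f_scale=.3,diff_step=1e-4,x_scale=[.01,.01,.1][:len(q0)])
        print(nm,sel,r.x.round(4),"med",np.median(np.abs(r.fun)).round(2),len(r.fun))
E
python3 m1.py
```

```text
cradle ('top',) [0.586  0.2136] med 0.32 615
cradle ('scene',) [0.584  0.2122] med 0.38 731
cradle ('top', 'scene') [0.5842 0.2123] med 0.36 1346
stand ('top',) [ 0.5922 -0.1877  0.002 ] med 0.39 358
stand ('scene',) [ 0.5891 -0.1888  0.    ] med 0.37 393
stand ('top', 'scene') [ 0.5901 -0.1893  0.0448] med 0.3 751
```

```bash
cat >> m1.py <<'E'
print("---")
from scipy.optimize import minimize
for sel in(("top",),("scene",),("top","scene")):
  for thr in(50,70,90):
    P={n:biggest(*satcontour(C[n]["image"],boxes["stand"][n],thr)) for n in sel}
    cost=lambda u:sum(np.mean(np.log1p((hulld(C[n],stand(np.array(u)/[100,100,10]),P[n])/.3)**2)) for n in sel)
    b=min((minimize(cost,[59,-18.8,y],method="Nelder-Mead",options=dict(initial_simplex=[[59,-18.8,y],[59.4,-18.8,y],[59,-18.4,y],[59,-18.8,y+.4]])) for y in(-.5,0,.5,1)),key=lambda r:r.fun)
    q=b.x/[100,100,10]; print(sel,thr,q.round(4),"yaw deg",np.degrees(q[2]).round(2),b.fun.round(3))
E
python3 m1.py
```

```text
cradle ('top',) [0.586  0.2136] med 0.32 615
cradle ('scene',) [0.5839 0.2122] med 0.37 731
cradle ('top', 'scene') [0.5841 0.2123] med 0.36 1346
stand ('top',) [ 5.922e-01 -1.879e-01  1.000e-04] med 0.4 356
stand ('scene',) [ 0.5892 -0.1889  0.    ] med 0.39 417
stand ('top', 'scene') [ 0.5899 -0.1885  0.004 ] med 0.46 773
---
('top',) 50 [ 0.5937 -0.1892  0.0615] yaw deg 3.52 1.362
('top',) 70 [ 0.5929 -0.1872  0.0515] yaw deg 2.95 0.98
('top',) 90 [ 0.5922 -0.1877  0.0559] yaw deg 3.2 0.424
('scene',) 50 [ 0.5867 -0.1917  0.0603] yaw deg 3.45 2.222
('scene',) 70 [ 0.5892 -0.1896  0.0416] yaw deg 2.38 1.763
('scene',) 90 [ 0.593  -0.1874  0.0444] yaw deg 2.54 3.033
('top', 'scene') 50 [ 0.5885 -0.1876  0.0058] yaw deg 0.33 4.152
('top', 'scene') 70 [ 0.5902 -0.1892  0.042 ] yaw deg 2.41 3.056
('top', 'scene') 90 [ 0.5925 -0.1876  0.053 ] yaw deg 3.04 3.495
```

```bash
cd pics; python3 -c "
import cv2,numpy as np
f=['v_cradle_top','v_cradle_scene','v_stand_top','v_stand_scene']
I=[cv2.imread(x+'.png') for x in f]
H=max(i.shape[0] for i in I[:2]);H2=max(i.shape[0] for i in I[2:])
c=np.zeros((H+H2,max(I[0].shape[1]+I[1].shape[1],1),3),np.uint8)
c[:I[0].shape[0],:I[0].shape[1]]=I[0];c[:I[1].shape[0],I[0].shape[1]:]=I[1]
c[H:H+I[2].shape[0],:I[2].shape[1]]=I[2];c[H:H+I[3].shape[0],200:200+I[3].shape[1]]=I[3]
cv2.imwrite('v1.png',c)"
```

```text
(no output)
```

View pics/v1.png

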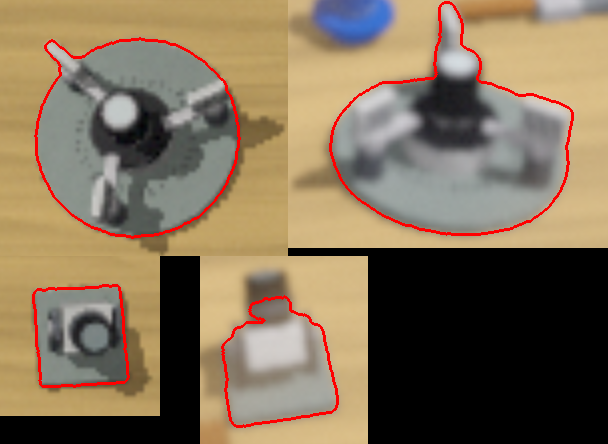

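```bash
cat > m2.py <<'E'
from h import *; import pickle
C=pickle.load(open("C0.pkl","rb"))
ctr={"top":np.array([.586,.2136]),"scene":np.array([.584,.2122])}
def boxp(q,xr,yr,zr,T):
    c,s=np.cos(q),np.sin(q)
    return np.array([[T[0]+c*x-s*y,T[1]+s*x+c*y,z] for x in xr for y in yr for z in zr])
def hulls(n,yaw,qs,c=None):
    c=ctr[n] if c is None else c; out=[]
    for k,a in enumerate((60,180,-60)):
        A=np.radians(yaw+a); T=c+.074*np.array([np.cos(A),np.sin(A)]); h=A+np.pi+qs[k]
        for P in(boxp(h,(-.018,.018),(-.005,.005),(.052,.086),T),boxp(h,(0,.046),(-.006,.006),(.043,.049),T)):
            out.append(cv2.convexHull(proj(C[n],P).astype(np.float32)).reshape(-1,2))
    return out
def draw(n,yaw,qs,box,f,extra=[]):
    x0,y0,x1,y1=box
    v=cv2.resize(C[n]["image"][y0:y1,x0:x1],None,fx=f,fy=f,interpolation=cv2.INTER_CUBIC)
    for i,h in enumerate(hulls(n,yaw,qs)+extra):
        cv2.polylines(v,[np.int32(((h-[x0,y0]+.5)*f))],True,((0,0,255),(0,255,0))[i%2],1,cv2.LINE_AA)
    return v
E
cat > m3.py <<'E'
from m2 import *
import sys
# edge-based score: mean gradient magnitude normal along outlines of wings
from scipy.optimize import minimize
G={}
for n in C:
    g=cv2.cvtColor(C[n]["image"],cv2.COLOR_BGR2GRAY).astype(np.float32)
    g=cv2.GaussianBlur(g,(0,0),.6)
    G[n]=cv2.GaussianBlur(np.hypot(cv2.Sobel(g,-1,1,0),cv2.Sobel(g,-1,0,1)),(0,0),.7)
def score(p):
    yaw,qs=p[0]*100,p[1:4]; s=0
    for n in C:
        for h in hulls(n,yaw,qs):
            pts=np.concatenate([np.linspace(h[i],h[(i+1)%len(h)],15) for i in range(len(h))]).astype(np.float32)
            v=cv2.remap(G[n],pts[:,0:1].copy(),pts[:,1:2].copy(),cv2.INTER_LINEAR)
            s+=np.minimum(v,250).mean()
    return -s
best=None
# coarse
for yaw in range(-30,31,3):
    qs=[]
    for k in range(3):
        b=min(np.arange(-.05,.31,.05),key=lambda q:score([yaw/100]+[q if j==k else .12 for j in range(3)])); qs.append(b)
    r=minimize(score,[yaw/100]+qs,method="Nelder-Mead",options=dict(initial_simplex=[[yaw/100]+qs]+[[yaw/100+(.03 if j==0 else 0)]+[qs[k]+(.06 if j==k+1 else 0) for k in range(3)] for j in range(4)]))
    print(yaw,r.x.round(3),round(r.fun,1))
    if best is None or r.fun<best.fun: best=r
y,q=best.x[0]*100,best.x[1:]
print("best",y,q)
a=draw("top",y,q,(152,128,222,192),5.5); b=draw("scene",y,q,(298,196,372,262),5.5)
o=np.zeros((max(a.shape[0],b.shape[0]),a.shape[1]+b.shape[1],3),np.uint8); o[:a.shape[0],:a.shape[1]]=a;o[:b.shape[0],a.shape[1]:]=b
cv2.imwrite("pics/w1.png",o); print(o.shape)
E
python3 m3.py
```

```text
-30 [-0.143 -0.152  0.254  0.142] -1637.8
-27 [-0.144  0.013  0.337  0.143] -1648.9
-24 [-0.141 -0.173  0.34   0.138] -1659.6
-21 [-0.146 -0.151  0.338  0.147] -1656.3
-18 [-0.147 -0.008  0.34   0.142] -1647.6
-15 [-0.148  0.01   0.352  0.151] -1648.1
-12 [-0.146  0.009  0.356  0.143] -1648.5
-9 [-0.11   0.04   0.378  0.239] -1623.7
-6 [-0.111  0.051  0.375  0.246] -1623.7
-3 [-0.11   0.033  0.379  0.239] -1623.7
0 [-0.111  0.058  0.378  0.236] -1623.4
3 [-0.147  0.002  0.416  0.142] -1648.3
6 [-0.108  0.041  0.38   0.249] -1623.5
9 [-0.148  0.02   0.41   0.147] -1648.5
12 [-0.109  0.105  0.363  0.252] -1620.1
15 [-0.11   0.042  0.379  0.249] -1623.7
18 [-0.105  0.305  0.387  0.254] -1575.1
21 [-0.145 -0.01   0.331  0.145] -1648.4
24 [-0.149  0.13   0.511  0.152] -1615.1
27 [-0.087  0.315  0.274  0.273] -1560.9
30 [-0.117  0.037  0.366  0.193] -1624.8
best -14.144111588788771 [-0.17316646  0.33996669  0.13845036]
(363, 792, 3)
```

View pics/w1.png

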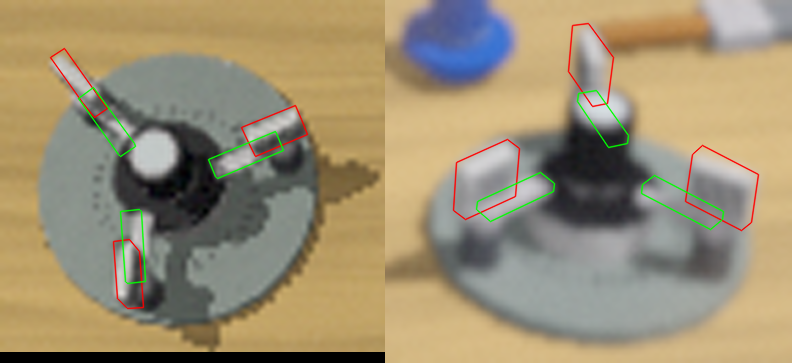

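```bash
cat > m4.py <<'E'
exec(open("m3.py").read().split("# coarse")[0])
from scipy.optimize import differential_evolution
base={k:v.copy() for k,v in ctr.items()}
def sc(u):
    for i,n in enumerate(("top","scene")): ctr[n]=base[n]+np.array(u[4+2*i:6+2*i])/1000
    return score([u[0]/100,u[1],u[2],u[3]])
for lim in(.01,2.5):
    r=differential_evolution(sc,[(-22,0),(0,.25),(0,.25),(0,.25)]+[(-lim,lim)]*4,maxiter=70,popsize=12,seed=1)
    print(lim,r.x.round(3),round(r.fun,1))
    sc(r.x); y,q=r.x[0],r.x[1:4]
a=draw("top",y,q,(152,128,222,192),5.5); b=draw("scene",y,q,(298,196,372,262),5.5)
o=np.zeros((max(a.shape[0],b.shape[0]),a.shape[1]+b.shape[1],3),np.uint8); o[:a.shape[0],:a.shape[1]]=a;o[:b.shape[0],a.shape[1]:]=b
cv2.imwrite("pics/w2.png",o)
E
time python3 m4.py
```

```text
0.01 [-1.4608e+01  9.4000e-02  2.4600e-01  1.4000e-01  8.0000e-03  7.0000e-03
  8.0000e-03  0.0000e+00] -1626.7
2.5 [-14.364   0.031   0.25    0.137  -1.192  -0.719   2.235   0.798] -1661.0
real	0m4.972s
user	0m5.478s
sys	0m0.096s
```

View pics/w2.png

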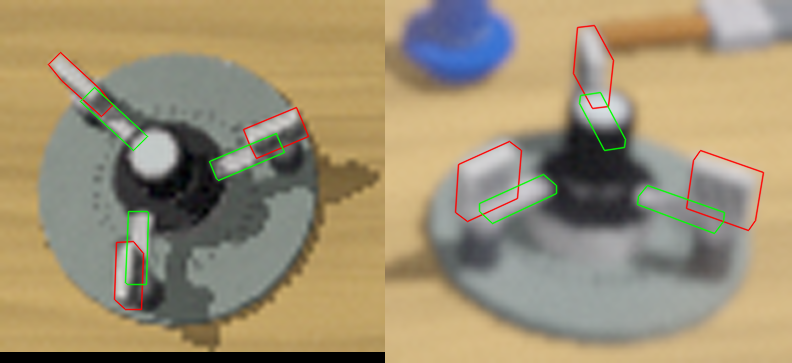

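```bash
cat > plan.py <<'E'
import numpy as np,sys
from rig import bot
# usage: plan.py x y z yaw|- [nrows] : rows towards TCP target (tool down), yaw of tool x in deg
s=bot.read_state(); R=np.array(s["tcp_rot"]); p=np.array(s["position"])
yaw=np.degrees(np.arctan2(R[1,0],R[0,0])); 
tilt=np.degrees(np.arccos(-R[2,2]))
print("t",round(s["time_s"],2),"p",p.round(4),"yaw",yaw.round(1),"tilt",tilt.round(2),"F",np.round(s["force"],1),"M",np.round(s["moment"],2),"open",round(s["opening"],3),"J",np.round(s["joint_positions"],1))
if len(sys.argv)>1:
    T=np.array([float(a) for a in sys.argv[1:4]]); ty=yaw if sys.argv[4]=="-" else float(sys.argv[4])
    n=int(sys.argv[5]) if len(sys.argv)>5 else 5
    d=T-p; dy=np.radians(ty-yaw)
    print("dist",np.linalg.norm(d).round(4),"dyaw",np.degrees(dy).round(1),"min rows",max(np.linalg.norm(d)/.0417,abs(np.degrees(dy))/7.16).round(1))
    rows=[]
    from scipy.spatial.transform import Rotation as Ro
    Rc=R.copy()
    for i in range(n):
        rows.append([[int(round(v)) for v in (Rc.T@d)*1000/n],round(-dy/n,3)])
        Rc=Rc@Ro.from_rotvec([0,0,-dy/n]).as_matrix()
    print(rows)
E
python3 - <<'E'
import numpy as np
c=np.array([.5855,.213])
for k,a in enumerate((60,180,-60)):
    A=np.radians(-14.4+a); print(k+1,(c+.074*np.array([np.cos(A),np.sin(A)])).round(4))
E
python3 plan.py .40 -.3 .223 -75 10
```

```text
1 [0.6373 0.2659]
2 [0.5138 0.2314]
3 [0.6054 0.1417]
t 1.2 p [ 0.2024 -0.5913  0.2226] yaw -71.1 tilt 0.0 F [ 0.1  0.4 -0.2] M [-0.02 -0.06  0.05] open 1.0 J [-81.3  30.2  82.1  -0.   67.7 -10.2]
dist 0.352 dyaw -3.9 min rows 8.4
[[[-21, -28, 0], np.float64(0.007)], [[-21, -28, 0], np.float64(0.007)], [[-22, -28, 0], np.float64(0.007)], [[-22, -28, 0], np.float64(0.007)], [[-22, -28, 0], np.float64(0.007)], [[-22, -27, 0], np.float64(0.007)], [[-22, -27, 0], np.float64(0.007)], [[-22, -27, 0], np.float64(0.007)], [[-23, -27, 0], np.float64(0.007)], [[-23, -27, 0], np.float64(0.007)]]
```

>>> send_rows(
  motion=[
    [[-24,-32,0],0],
    [[-24,-32,0],0],
    [[-24,-32,0],0],
    [[-24,-32,0],0],
    [[-24,-32,0],0],
  ],
  gripper=0.45,
)

```text
time_s: 1.62
position: [0.3139, -0.4313, 0.2213]
tcp_rot: [[0.311, -0.951, 0.0], [-0.95, -0.311, -0.011], [0.01, 0.003, -1.0]]
force: [0.1, -0.6, -0.8]
opening: 0.71
```

```bash
python3 plan.py .5138 .2314 .14 -90 15
```

```text
t 1.62 p [ 0.3139 -0.4313  0.2213] yaw -71.9 tilt 0.62 F [ 0.1 -0.6 -0.8] M [ 0.05 -0.01 -0.  ] open 0.71 J [-65.8  23.1  95.7  -0.3  60.7   6.2]
dist 0.697 dyaw -18.1 min rows 16.7
[[[-38, -26, 5], np.float64(0.021)], [[-38, -26, 5], np.float64(0.021)], [[-39, -25, 5], np.float64(0.021)], [[-40, -24, 5], np.float64(0.021)], [[-40, -23, 5], np.float64(0.021)], [[-40, -22, 5], np.float64(0.021)], [[-41, -21, 5], np.float64(0.021)], [[-41, -21, 5], np.float64(0.021)], [[-42, -20, 5], np.float64(0.021)], [[-42, -19, 5], np.float64(0.021)], [[-43, -18, 5], np.float64(0.021)], [[-43, -17, 5], np.float64(0.021)], [[-43, -16, 5], np.float64(0.021)], [[-44, -15, 5], np.float64(0.021)], [[-44, -14, 5], np.float64(0.021)]]
```

>>> send_rows(
  motion=[
    [[-34,-23,0],0.02],
    [[-34,-23,0],0.02],
    [[-34,-23,0],0.02],
    [[-34,-22,0],0.02],
    [[-34,-22,0],0.02],
  ],
)

```text
time_s: 2.03
position: [0.3797, -0.2332, 0.22]
tcp_rot: [[0.208, -0.978, 0.005], [-0.978, -0.208, -0.015], [0.016, -0.001, -1.0]]
force: [1.1, -0.5, 0.2]
opening: 0.553
```

```bash
python3 plan.py .5138 .2314 .14 -90 10
```

```text
t 2.03 p [ 0.3797 -0.2332  0.22  ] yaw -78.0 tilt 0.91 F [ 1.1 -0.5  0.2] M [-0.01 -0.03  0.  ] open 0.553 J [-45.7  16.4 107.4  -0.5  55.3  32.6]
dist 0.4901 dyaw -12.0 min rows 11.8
[[[-43, -23, 7], np.float64(0.021)], [[-43, -22, 7], np.float64(0.021)], [[-44, -21, 7], np.float64(0.021)], [[-44, -20, 7], np.float64(0.021)], [[-45, -19, 7], np.float64(0.021)], [[-45, -18, 7], np.float64(0.021)], [[-45, -17, 7], np.float64(0.021)], [[-46, -16, 7], np.float64(0.021)], [[-46, -15, 7], np.float64(0.021)], [[-46, -14, 7], np.float64(0.021)]]
```

>>> send_rows(
  motion=[
    [[-35,-19,3],0.02],
    [[-35,-19,3],0.02],
    [[-35,-18,3],0.02],
    [[-36,-17,3],0.02],
    [[-36,-17,3],0.02],
  ],
)

```text
time_s: 2.45
position: [0.4419, -0.0357, 0.204]
tcp_rot: [[0.101, -0.995, 0.011], [-0.995, -0.102, -0.019], [0.02, -0.009, -1.0]]
force: [0.7, -0.2, -0.5]
opening: 0.549
```

```bash
python3 plan.py .5138 .2314 .14 -90 10
```

```text
t 2.45 p [ 0.4419 -0.0357  0.204 ] yaw -84.2 tilt 1.27 F [ 0.7 -0.2 -0.5] M [-0.02 -0.04  0.  ] open 0.549 J [-18.5  17.7 108.9  -1.   52.5  66.3]
dist 0.2839 dyaw -5.8 min rows 6.8
[[[-26, -10, 6], np.float64(0.01)], [[-26, -10, 6], np.float64(0.01)], [[-26, -9, 6], np.float64(0.01)], [[-26, -9, 6], np.float64(0.01)], [[-26, -9, 6], np.float64(0.01)], [[-26, -8, 6], np.float64(0.01)], [[-27, -8, 6], np.float64(0.01)], [[-27, -8, 6], np.float64(0.01)], [[-27, -8, 6], np.float64(0.01)], [[-27, -7, 6], np.float64(0.01)]]
```

>>> send_rows(
  motion=[
    [[-34,-13,6],0.01],
    [[-34,-13,6],0.01],
    [[-34,-12,6],0.01],
    [[-30,-11,6],0.02],
    [[-25,-10,6],0.02],
  ],
)

```text
time_s: 2.87
position: [0.4917, 0.1361, 0.1724]
tcp_rot: [[0.031, -0.999, 0.019], [-0.999, -0.032, -0.019], [0.02, -0.018, -1.0]]
force: [0.8, -0.6, 0.1]
opening: 0.55
```

```bash
python3 plan.py .5138 .2314 .12 -90 5
```

```text
t 2.87 p [0.4917 0.1361 0.1724] yaw -88.2 tilt 1.55 F [ 0.8 -0.6  0.1] M [ 0.02  0.02 -0.  ] open 0.55 J [  3.6  25.3 102.   -1.5  51.7  92.7]
dist 0.111 dyaw -1.8 min rows 2.7
[[[-19, -5, 10], np.float64(0.006)], [[-19, -5, 10], np.float64(0.006)], [[-19, -5, 10], np.float64(0.006)], [[-19, -4, 10], np.float64(0.006)], [[-19, -4, 10], np.float64(0.006)]]
```

>>> send_rows(
  motion=[
    [[-24,-6,10],0.01],
    [[-24,-6,10],0.01],
    [[-22,-5,10],0.01],
    [[-16,-4,10],0],
    [[-10,-2,10],0],
  ],
)

```text
time_s: 3.28
position: [0.5184, 0.242, 0.1206]
tcp_rot: [[0.005, -1.0, 0.028], [-1.0, -0.006, -0.017], [0.017, -0.028, -0.999]]
force: [-0.1, -0.0, 1.4]
opening: 0.548
```

```bash
python3 plan.py .5138 .2314 .057 -90 5
python3 - <<'E'
from rig import capture
import cv2
c=capture("top"); s=capture("scene")
cv2.imwrite("pics/t1.png",cv2.resize(c["image"][120:230,130:240],None,fx=5,fy=5,interpolation=cv2.INTER_CUBIC))
cv2.imwrite("pics/s1.png",cv2.resize(s["image"][150:270,280:400],None,fx=5,fy=5,interpolation=cv2.INTER_CUBIC))
E
```

```text
t 3.28 p [0.5184 0.242  0.1206] yaw -89.7 tilt 1.86 F [-0.1 -0.   1.4] M [-0.   -0.01 -0.  ] open 0.548 J [ 14.6  33.7  95.8  -1.8  49.2 105.4]
dist 0.0646 dyaw -0.3 min rows 1.5
[[[2, 1, 13], np.float64(0.001)], [[2, 1, 13], np.float64(0.001)], [[2, 1, 13], np.float64(0.001)], [[2, 1, 13], np.float64(0.001)], [[2, 1, 13], np.float64(0.001)]]
```

View pics/s1.png

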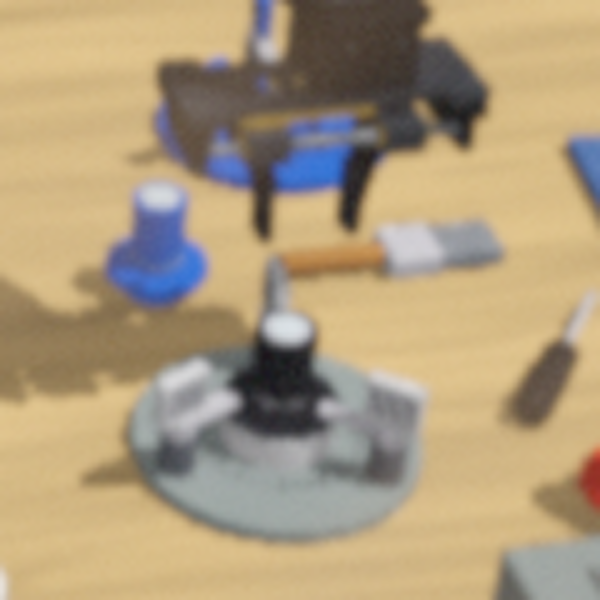

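>>> send_rows(
  motion=[
    [[5,3,6],0],
    [[4,2,14],0],
    [[2,0,16],0],
    [[0,0,16],0],
    [[0,0,12],0],
  ],
)

```text
time_s: 3.8
position: [0.5142, 0.223, 0.0572]
tcp_rot: [[0.004, -1.0, 0.029], [-1.0, -0.004, -0.019], [0.019, -0.029, -0.999]]
force: [-0.4, 0.0, 0.7]
opening: 0.549
```

```bash
python3 plan.py .5138 .2314 .057 -90 5
```

```text
t 3.8 p [0.5142 0.223  0.0572] yaw -89.8 tilt 2.0 F [-0.4  0.   0.7] M [0.02 0.04 0.01] open 0.549 J [ 12.8  38.9  99.6  -2.2  40.1 104.3]
dist 0.0084 dyaw -0.2 min rows 0.2
[[[-2, 0, 0], np.float64(0.001)], [[-2, 0, 0], np.float64(0.001)], [[-2, 0, 0], np.float64(0.001)], [[-2, 0, 0], np.float64(0.001)], [[-2, 0, 0], np.float64(0.001)]]
```

>>> send_rows(
  motion=[
    [[-4,0,0],0],
    [[-2,0,0],0],
    [[-1,0,0],0],
    [[0,0,0],0],
    [[0,0,0],0],
  ],
  gripper=1.0,
)

```text
time_s: 4.22
position: [0.5127, 0.225, 0.0576]
tcp_rot: [[-0.003, -1.0, 0.026], [-1.0, 0.002, -0.021], [0.021, -0.026, -0.999]]
force: [-0.3, 1.4, -1.4]
opening: 0.256
```

```bash
python3 plan.py .5138 .2314 .057 -90 5
```

```text
t 4.22 p [0.5127 0.225  0.0576] yaw -90.1 tilt 1.89 F [-0.3  1.4 -1.4] M [0.39 0.1  0.  ] open 0.256 J [ 13.1  38.9  99.5  -2.3  40.5 105. ]
dist 0.0065 dyaw 0.1 min rows 0.2
[[[-1, 0, 0], np.float64(-0.001)], [[-1, 0, 0], np.float64(-0.001)], [[-1, 0, 0], np.float64(-0.001)], [[-1, 0, 0], np.float64(-0.001)], [[-1, 0, 0], np.float64(-0.001)]]
```

>>> send_rows(
  motion=[
    [[-4,0,0],0],
    [[-3,0,0],0],
    [[-1,0,0],0],
    [[0,0,0],0],
    [[0,0,0],0],
  ],
)

```text
time_s: 4.63
position: [0.5135, 0.2304, 0.0587]
tcp_rot: [[0.0, -1.0, 0.027], [-1.0, -0.001, -0.027], [0.027, -0.027, -0.999]]
force: [0.5, -1.6, -2.4]
opening: 0.114
```

```bash
python3 plan.py .5138 .2314 .057 -90 5
```

```text
t 4.63 p [0.5135 0.2304 0.0587] yaw -90.0 tilt 2.19 F [ 0.5 -1.6 -2.4] M [ 0.3   0.08 -0.03] open 0.114 J [ 13.8  39.   99.   -2.8  40.9 105.9]
dist 0.0019 dyaw -0.0 min rows 0.0
[[[0, 0, 0], np.float64(0.0)], [[0, 0, 0], np.float64(0.0)], [[0, 0, 0], np.float64(0.0)], [[0, 0, 0], np.float64(0.0)], [[0, 0, 0], np.float64(0.0)]]
```

>>> send_rows(
  motion=[
    [[0,0,0],-0.1],
    [[0,0,0],-0.12],
    [[0,0,0],-0.12],
    [[0,0,0],-0.12],
    [[0,0,0],-0.12],
  ],
)

```text
time_s: 5.05
position: [0.5135, 0.2305, 0.0587]
tcp_rot: [[0.566, -0.824, 0.027], [-0.823, -0.567, -0.027], [0.037, -0.007, -0.999]]
force: [-0.0, -2.4, -1.2]
opening: 0.116
```

```bash
python3 plan.py .5138 .2314 .057 -27 5
```

```text
t 5.05 p [0.5135 0.2305 0.0587] yaw -55.5 tilt 2.18 F [-0.  -2.4 -1.2] M [ 0.19  0.05 -0.08] open 0.116 J [13.8 39.  99.  -2.8 41.  71.4]
dist 0.0019 dyaw 28.5 min rows 4.0
[[[0, 0, 0], np.float64(-0.099)], [[0, 0, 0], np.float64(-0.099)], [[0, 0, 0], np.float64(-0.099)], [[0, 0, 0], np.float64(-0.099)], [[0, 0, 0], np.float64(-0.099)]]
```

>>> send_rows(
  motion=[
    [[0,0,0],-0.12],
    [[0,0,0],-0.12],
    [[0,0,0],-0.12],
    [[0,0,0],-0.1],
    [[0,0,0],-0.06],
  ],
)

```text
time_s: 5.47
position: [0.5135, 0.2304, 0.0587]
tcp_rot: [[0.911, -0.411, 0.026], [-0.411, -0.911, -0.027], [0.035, 0.014, -0.999]]
force: [1.0, -2.9, -1.3]
opening: 0.117
```

```bash
python3 plan.py .5138 .2314 .057 -27 5
```

```text
t 5.47 p [0.5135 0.2304 0.0587] yaw -24.3 tilt 2.16 F [ 1.  -2.9 -1.3] M [ 0.   -0.06 -0.5 ] open 0.117 J [13.8 39.  98.9 -2.9 41.  40.2]
dist 0.002 dyaw -2.7 min rows 0.4
[[[0, 0, 0], np.float64(0.01)], [[0, 0, 0], np.float64(0.01)], [[0, 0, 0], np.float64(0.01)], [[0, 0, 0], np.float64(0.01)], [[0, 0, 0], np.float64(0.01)]]
```

>>> send_rows(
  motion=[
    [[0,0,0],0],
    [[0,0,0],0],
    [[0,0,-8],0],
    [[0,0,-16],0],
    [[0,0,-24],0],
  ],
  gripper=0.45,
)

```text
time_s: 5.88
position: [0.5094, 0.2321, 0.1053]
tcp_rot: [[0.91, -0.413, 0.018], [-0.413, -0.91, -0.029], [0.029, 0.019, -0.999]]
force: [0.7, 0.7, 0.1]
opening: 0.409
```

```bash
python3 plan.py .6373 .2659 .12 -42.7 5
```

```text
t 5.88 p [0.5094 0.2321 0.1053] yaw -24.4 tilt 1.97 F [0.7 0.7 0.1] M [-0.01 -0.06 -0.02] open 0.409 J [14.1 34.6 97.6 -2.6 47.2 40.2]
dist 0.1331 dyaw -18.3 min rows 3.2
[[[21, -17, -3], np.float64(0.064)], [[19, -18, -3], np.float64(0.064)], [[18, -19, -3], np.float64(0.064)], [[17, -20, -3], np.float64(0.064)], [[16, -21, -3], np.float64(0.064)]]
```

>>> send_rows(
  motion=[
    [[20,-16,-8],0.06],
    [[26,-24,0],0.08],
    [[24,-26,0],0.08],
    [[16,-20,0],0.06],
    [[4,-6,0],0.03],
  ],
)

```text
time_s: 6.3
position: [0.6369, 0.2687, 0.1262]
tcp_rot: [[0.73, -0.683, 0.026], [-0.683, -0.73, -0.026], [0.037, 0.001, -0.999]]
force: [0.2, -0.2, -0.3]
opening: 0.547
```

```bash
python3 plan.py .6373 .2659 .057 -42.7 5
```

```text
t 6.3 p [0.6369 0.2687 0.1262] yaw -43.1 tilt 2.13 F [ 0.2 -0.2 -0.3] M [ 0.09 -0.09  0.02] open 0.547 J [14.5 41.1 77.1 -2.1 60.7 58.6]
dist 0.0692 dyaw 0.4 min rows 1.7
[[[0, 0, 14], np.float64(-0.001)], [[0, 0, 14], np.float64(-0.001)], [[0, 0, 14], np.float64(-0.001)], [[0, 0, 14], np.float64(-0.001)], [[0, 0, 14], np.float64(-0.001)]]
```

>>> send_rows(
  motion=[
    [[0,0,10],0],
    [[0,0,18],0],
    [[0,0,18],0],
    [[0,0,14],0],
    [[0,0,6],0],
  ],
)

```text
time_s: 6.72
position: [0.6417, 0.2696, 0.0623]
tcp_rot: [[0.73, -0.682, 0.036], [-0.682, -0.731, -0.023], [0.042, -0.008, -0.999]]
force: [-0.3, 0.2, 0.2]
opening: 0.544
```

```bash
python3 plan.py .6373 .2659 .057 -42.7 5;python3 - <<'E'
from rig import capture
import cv2
s=capture("scene")
cv2.imwrite("pics/s2.png",cv2.resize(s["image"][150:270,280:400],None,fx=5,fy=5,interpolation=cv2.INTER_CUBIC))
E
```

```text
t 6.72 p [0.6417 0.2696 0.0623] yaw -43.0 tilt 2.47 F [-0.3  0.2  0.2] M [-0.03  0.01 -0.01] open 0.544 J [14.4 45.9 78.7 -2.2 53.8 58.7]
dist 0.0079 dyaw 0.3 min rows 0.2
[[[0, 1, 1], np.float64(-0.001)], [[0, 1, 1], np.float64(-0.001)], [[0, 1, 1], np.float64(-0.001)], [[0, 1, 1], np.float64(-0.001)], [[0, 1, 1], np.float64(-0.001)]]
```

View pics/s2.png

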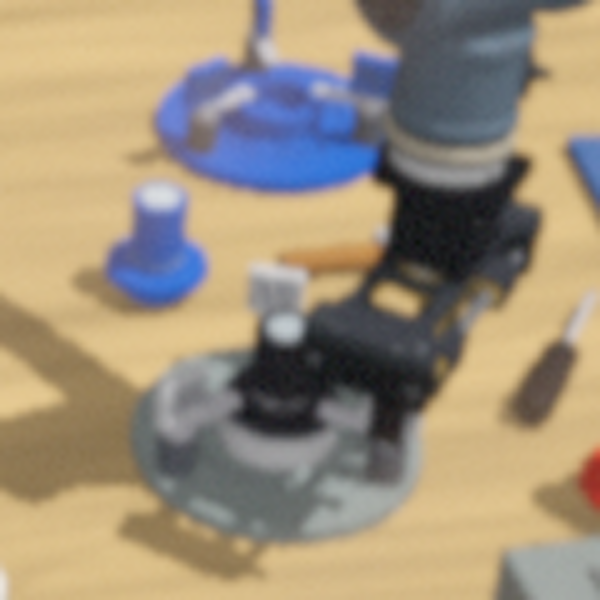

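>>> send_rows(
  motion=[
    [[0,4,3],0],
    [[0,3,2],0],
    [[0,2,1],0],
    [[0,0,0],0],
    [[0,0,0],0],
  ],
  gripper=1.0,
)

```text
time_s: 7.18
position: [0.6327, 0.2622, 0.0564]
tcp_rot: [[0.731, -0.681, 0.034], [-0.681, -0.732, -0.024], [0.041, -0.005, -0.999]]
force: [0.7, 0.1, 0.4]
opening: 0.254
```

```bash
python3 plan.py .6373 .2659 .057 -42.7 5
```

```text
t 7.18 p [0.6327 0.2622 0.0564] yaw -43.0 tilt 2.36 F [0.7 0.1 0.4] M [ 0.01 -0.06 -0.01] open 0.254 J [14.  45.7 80.6 -2.3 52.3 58.3]
dist 0.006 dyaw 0.3 min rows 0.1
[[[0, -1, 0], np.float64(-0.001)], [[0, -1, 0], np.float64(-0.001)], [[0, -1, 0], np.float64(-0.001)], [[0, -1, 0], np.float64(-0.001)], [[0, -1, 0], np.float64(-0.001)]]
```

>>> send_rows(
  motion=[
    [[0,-3,0],0],
    [[0,-2,0],0],
    [[0,0,0],0],
    [[0,0,0],0],
    [[0,0,0],0],
  ],
)

```text
time_s: 7.6
position: [0.6365, 0.2646, 0.0575]
tcp_rot: [[0.731, -0.682, 0.033], [-0.682, -0.731, -0.025], [0.041, -0.004, -0.999]]
force: [-0.5, -1.7, -0.5]
opening: 0.116
```

```bash
python3 plan.py .6373 .2659 .057 -42.7 5
```

```text
t 7.6 p [0.6365 0.2646 0.0575] yaw -43.0 tilt 2.38 F [-0.5 -1.7 -0.5] M [0.13 0.22 0.04] open 0.116 J [14.1 45.9 79.7 -2.3 52.9 58.5]
dist 0.0016 dyaw 0.3 min rows 0.0
[[[0, 0, 0], np.float64(-0.001)], [[0, 0, 0], np.float64(-0.001)], [[0, 0, 0], np.float64(-0.001)], [[0, 0, 0], np.float64(-0.001)], [[0, 0, 0], np.float64(-0.001)]]
```

>>> send_rows(
  motion=[
    [[0,0,0],-0.1],
    [[0,0,0],-0.12],
    [[0,0,0],-0.12],
    [[0,0,0],-0.12],
    [[0,0,0],-0.12],
  ],
)

```text
time_s: 8.02
position: [0.6368, 0.2645, 0.0575]
tcp_rot: [[0.988, -0.15, 0.032], [-0.149, -0.989, -0.024], [0.035, 0.019, -0.999]]
force: [0.2, -1.9, -1.3]
opening: 0.116
```

>>> send_rows(
  motion=[
    [[0,0,0],-0.12],
    [[0,0,0],-0.12],
    [[0,0,0],-0.12],
    [[0,0,0],-0.12],
    [[0,0,0],-0.12],
  ],
)

```text
time_s: 8.43
position: [0.6372, 0.2644, 0.0574]
tcp_rot: [[0.889, 0.457, 0.031], [0.458, -0.889, -0.023], [0.017, 0.035, -0.999]]
force: [-0.2, -0.8, -0.4]
opening: 0.11
```

```bash
python3 plan.py .6373 .2659 .057 34 5
```

```text
t 8.43 p [0.6372 0.2644 0.0574] yaw 27.3 tilt 2.22 F [-0.2 -0.8 -0.4] M [-0.02  0.21 -0.05] open 0.11 J [ 14.   45.9  79.6  -2.1  53.  -11.9]
dist 0.0016 dyaw 6.7 min rows 0.9
[[[0, 0, 0], np.float64(-0.024)], [[0, 0, 0], np.float64(-0.024)], [[0, 0, 0], np.float64(-0.024)], [[0, 0, 0], np.float64(-0.024)], [[0, 0, 0], np.float64(-0.024)]]
```

>>> send_rows(
  motion=[
    [[0,0,0],-0.08],
    [[0,0,0],-0.06],
    [[0,0,0],-0.04],
    [[0,0,0],-0.04],
    [[0,0,0],-0.04],
  ],
)

```text
time_s: 8.85
position: [0.6373, 0.2645, 0.0575]
tcp_rot: [[0.738, 0.675, 0.03], [0.675, -0.737, -0.021], [0.008, 0.036, -0.999]]
force: [-1.0, -1.2, -0.8]
opening: 0.135
```

```bash
python3 plan.py .6054 .1417 .12 23.4 5
```

```text
t 8.85 p [0.6373 0.2645 0.0575] yaw 42.5 tilt 2.09 F [-1.  -1.2 -0.8] M [ 0.01  0.17 -0.87] open 0.135 J [ 14.   45.9  79.6  -2.   53.1 -27.3]
dist 0.1415 dyaw -19.1 min rows 3.4
[[[-21, 14, -12], np.float64(0.067)], [[-20, 16, -12], np.float64(0.067)], [[-19, 17, -12], np.float64(0.067)], [[-18, 18, -12], np.float64(0.067)], [[-17, 19, -12], np.float64(0.067)]]
```

>>> send_rows(
  motion=[
    [[0,0,0],0],
    [[0,0,0],0],
    [[0,0,-8],0],
    [[0,0,-18],0],
    [[0,0,-28],0],
  ],
  gripper=0.45,
)

```text
time_s: 9.27
position: [0.6326, 0.2656, 0.1075]
tcp_rot: [[0.738, 0.674, 0.021], [0.675, -0.738, -0.023], [-0.0, 0.031, -1.0]]
force: [-0.8, -0.9, 0.3]
opening: 0.425
```

```bash
python3 plan.py .6054 .1417 .125 23.4 5
```

```text
t 9.27 p [0.6326 0.2656 0.1075] yaw 42.4 tilt 1.76 F [-0.8 -0.9  0.3] M [ 0.04 -0.2  -0.04] open 0.425 J [ 14.2  42.1  78.4  -1.8  58.6 -27.3]
dist 0.1281 dyaw -19.0 min rows 3.1
[[[-21, 15, -3], np.float64(0.066)], [[-20, 16, -3], np.float64(0.066)], [[-19, 17, -3], np.float64(0.066)], [[-17, 19, -3], np.float64(0.066)], [[-16, 20, -3], np.float64(0.066)]]
```

>>> send_rows(
  motion=[
    [[-20,14,-8],0.06],
    [[-28,21,0],0.08],
    [[-26,24,0],0.08],
    [[-16,18,0],0.07],
    [[-3,4,0],0.03],
  ],
)

```text
time_s: 9.68
position: [0.6118, 0.1479, 0.1301]
tcp_rot: [[0.915, 0.401, 0.048], [0.403, -0.915, -0.018], [0.036, 0.035, -0.999]]
force: [-0.4, 0.7, -0.3]
opening: 0.548
```

```bash
python3 plan.py .6054 .1417 .057 23.4 5
```

```text
t 9.68 p [0.6118 0.1479 0.1301] yaw 23.8 tilt 2.91 F [-0.4  0.7 -0.3] M [ 0.09 -0.12  0.07] open 0.548 J [  4.   36.1  88.   -1.5  53.2 -18.8]
dist 0.0736 dyaw -0.4 min rows 1.8
[[[-2, 0, 15], np.float64(0.001)], [[-2, 0, 15], np.float64(0.001)], [[-2, 0, 15], np.float64(0.001)], [[-2, 0, 15], np.float64(0.001)], [[-2, 0, 15], np.float64(0.001)]]
```

>>> send_rows(
  motion=[
    [[-3,2,10],0],
    [[-3,1,18],0],
    [[-1,1,19],0],
    [[0,0,14],0],
    [[0,0,6],0],
  ],
)

```text
time_s: 10.1
position: [0.6158, 0.1415, 0.065]
tcp_rot: [[0.913, 0.403, 0.062], [0.405, -0.914, -0.016], [0.051, 0.039, -0.998]]
force: [0.2, -0.3, 0.6]
opening: 0.55
```

```bash
python3 plan.py .6054 .1417 .057 23.4 5
```

```text
t 10.1 p [0.6158 0.1415 0.065 ] yaw 23.9 tilt 3.68 F [ 0.2 -0.3  0.6] M [ 0.02 -0.05  0.  ] open 0.55 J [  3.4  41.3  90.5  -1.6  44.7 -19.4]
dist 0.0131 dyaw -0.5 min rows 0.3
[[[-2, -1, 1], np.float64(0.002)], [[-2, -1, 1], np.float64(0.002)], [[-2, -1, 1], np.float64(0.002)], [[-2, -1, 1], np.float64(0.002)], [[-2, -1, 1], np.float64(0.002)]]
```

>>> send_rows(
  motion=[
    [[-6,-3,4],0],
    [[-4,-2,2],0],
    [[-1,0,0],0],
    [[0,0,0],0],
    [[0,0,0],0],
  ],
)

```text
time_s: 10.52
position: [0.6022, 0.1448, 0.056]
tcp_rot: [[0.911, 0.408, 0.06], [0.41, -0.912, -0.015], [0.049, 0.038, -0.998]]
force: [0.5, 0.5, 0.3]
opening: 0.553
```

```bash
python3 plan.py .6054 .1417 .057 23.4 5
```

```text
t 10.52 p [0.6022 0.1448 0.056 ] yaw 24.2 tilt 3.56 F [0.5 0.5 0.3] M [ 0.05 -0.07  0.  ] open 0.553 J [  3.7  41.5  92.5  -1.6  42.7 -19.3]
dist 0.0045 dyaw -0.8 min rows 0.1
[[[0, 1, 0], np.float64(0.003)], [[0, 1, 0], np.float64(0.003)], [[0, 1, 0], np.float64(0.003)], [[0, 1, 0], np.float64(0.003)], [[0, 1, 0], np.float64(0.003)]]
```

>>> send_rows(
  motion=[
    [[1,3,0],0],
    [[0,1,0],0],
    [[0,0,0],0],
    [[0,0,0],0],
    [[0,0,0],0],
  ],
  gripper=1.0,
)

```text
time_s: 10.93
position: [0.6074, 0.1414, 0.059]
tcp_rot: [[0.911, 0.408, 0.066], [0.41, -0.912, -0.015], [0.055, 0.04, -0.998]]
force: [0.1, -0.5, -0.0]
opening: 0.258
```

>>> send_rows(
  motion=[
    [[0,0,0],0],
    [[0,0,0],0],
    [[0,0,0],0],
    [[0,0,0],0],
    [[0,0,0],0],
  ],
)

```text
time_s: 11.35
position: [0.6056, 0.1404, 0.059]
tcp_rot: [[0.91, 0.409, 0.062], [0.411, -0.912, -0.016], [0.05, 0.04, -0.998]]
force: [-0.4, -0.1, 1.1]
opening: 0.12
```

```bash
python3 plan.py .6054 .1417 .057 23.4 5
```

```text
t 11.35 p [0.6056 0.1404 0.059 ] yaw 24.3 tilt 3.65 F [-0.4 -0.1  1.1] M [-0.25  0.31  0.04] open 0.12 J [  3.3  41.3  92.1  -1.7  43.1 -19.7]
dist 0.0024 dyaw -0.9 min rows 0.1
[[[0, 0, 0], np.float64(0.003)], [[0, 0, 0], np.float64(0.003)], [[0, 0, 0], np.float64(0.003)], [[0, 0, 0], np.float64(0.003)], [[0, 0, 0], np.float64(0.003)]]
```

>>> send_rows(
  motion=[
    [[0,0,0],-0.1],
    [[0,0,0],-0.12],
    [[0,0,0],-0.12],
    [[0,0,0],-0.12],
    [[0,0,0],-0.12],
  ],
)

```text
time_s: 11.77
position: [0.6057, 0.1406, 0.059]
tcp_rot: [[0.519, 0.853, 0.061], [0.855, -0.519, -0.016], [0.018, 0.06, -0.998]]
force: [0.1, 0.1, 1.2]
opening: 0.114
```

>>> send_rows(
  motion=[
    [[0,0,0],-0.12],
    [[0,0,0],-0.12],
    [[0,0,0],-0.12],
    [[0,0,0],-0.12],
    [[0,0,0],-0.1],
  ],
)

```text
time_s: 12.18
position: [0.6058, 0.1411, 0.059]
tcp_rot: [[-0.057, 0.997, 0.061], [0.998, 0.058, -0.014], [-0.017, 0.06, -0.998]]
force: [-0.1, -2.0, 1.1]
opening: 0.108
```

```bash
python3 plan.py .6054 .1417 .057 93 5
```

```text
t 12.18 p [0.6058 0.1411 0.059 ] yaw 93.3 tilt 3.56 F [-0.1 -2.   1.1] M [ 0.38  0.18 -0.09] open 0.108 J [  3.3  41.3  92.   -1.4  43.2 -89. ]
dist 0.0021 dyaw -0.3 min rows 0.1
[[[0, 0, 0], np.float64(0.001)], [[0, 0, 0], np.float64(0.001)], [[0, 0, 0], np.float64(0.001)], [[0, 0, 0], np.float64(0.001)], [[0, 0, 0], np.float64(0.001)]]
```

>>> send_rows(
  motion=[
    [[0,0,0],-0.06],
    [[0,0,0],-0.05],
    [[0,0,0],-0.03],
    [[0,0,0],-0.02],
    [[0,0,0],0],
  ],
)

```text
time_s: 12.6
position: [0.6058, 0.141, 0.059]
tcp_rot: [[-0.209, 0.976, 0.06], [0.978, 0.21, -0.009], [-0.021, 0.057, -0.998]]
force: [-1.1, -0.7, 0.9]
opening: 0.135
```

```bash
python3 plan.py .6054 .1417 .057 93 5
```

```text
t 12.6 p [0.6058 0.141  0.059 ] yaw 102.1 tilt 3.48 F [-1.1 -0.7  0.9] M [ 0.14  0.04 -0.84] open 0.135 J [  3.2  41.3  92.1  -1.   43.2 -98.2]
dist 0.0021 dyaw -9.1 min rows 1.3
[[[0, 0, 0], np.float64(0.032)], [[0, 0, 0], np.float64(0.032)], [[0, 0, 0], np.float64(0.032)], [[0, 0, 0], np.float64(0.032)], [[0, 0, 0], np.float64(0.032)]]
```

>>> send_rows(
  motion=[
    [[0,0,0],0.03],
    [[0,0,0],0],
    [[0,0,-10],0],
    [[0,0,-22],0],
    [[0,0,-30],0],
  ],
  gripper=0.3,
)

```text
time_s: 13.02
position: [0.5985, 0.1413, 0.1168]
tcp_rot: [[-0.185, 0.982, 0.049], [0.983, 0.185, -0.011], [-0.02, 0.046, -0.999]]
force: [1.2, -0.6, -0.6]
opening: 0.425
```

```bash
python3 plan.py .5855 .213 .135 3 12
python3 - <<'E'
from rig import capture
import cv2
s=capture("scene")
cv2.imwrite("pics/s3.png",cv2.resize(s["image"][150:270,280:400],None,fx=5,fy=5,interpolation=cv2.INTER_CUBIC))
E
```

```text
t 13.02 p [0.5985 0.1413 0.1168] yaw 100.6 tilt 2.87 F [ 1.2 -0.6 -0.6] M [ 0.13 -0.11 -0.03] open 0.425 J [  3.3  36.2  90.9  -1.   50.2 -96.8]
dist 0.0752 dyaw -97.6 min rows 13.6
[[[6, 0, -2], np.float64(0.142)], [[6, -1, -2], np.float64(0.142)], [[6, -2, -2], np.float64(0.142)], [[6, -2, -2], np.float64(0.142)], [[5, -3, -2], np.float64(0.142)], [[5, -4, -2], np.float64(0.142)], [[4, -4, -2], np.float64(0.142)], [[3, -5, -2], np.float64(0.142)], [[3, -5, -2], np.float64(0.142)], [[2, -6, -2], np.float64(0.142)], [[1, -6, -2], np.float64(0.142)], [[0, -6, -2], np.float64(0.142)]]
```

View pics/s3.png

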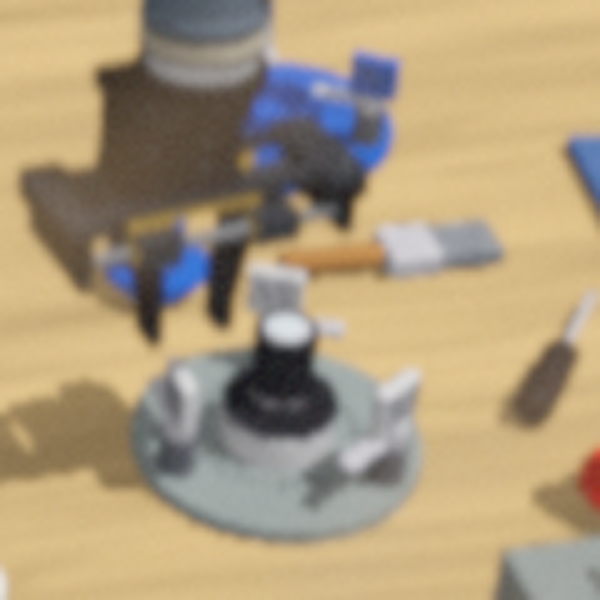

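>>> send_rows(
  motion=[
    [[6,0,-3],0.12],
    [[7,-1,-2],0.12],
    [[7,-2,-2],0.12],
    [[7,-2,-2],0.12],
    [[6,-3,-2],0.12],
  ],
)

```text
time_s: 13.48
position: [0.6006, 0.1766, 0.1434]
tcp_rot: [[0.419, 0.905, 0.077], [0.908, -0.42, -0.011], [0.023, 0.075, -0.997]]
force: [0.0, -0.1, -0.3]
opening: 0.693
```

```bash
python3 plan.py .586 .212 .13 3 9
```

```text
t 13.48 p [0.6006 0.1766 0.1434] yaw 65.2 tilt 4.48 F [ 0.  -0.1 -0.3] M [ 0.13 -0.08 -0.07] open 0.693 J [  6.7  34.3  89.4  -1.4  52.  -57.6]
dist 0.0405 dyaw -62.2 min rows 8.7
[[[3, -3, 1], np.float64(0.121)], [[2, -4, 1], np.float64(0.121)], [[2, -4, 1], np.float64(0.121)], [[2, -4, 1], np.float64(0.121)], [[1, -4, 1], np.float64(0.121)], [[1, -4, 1], np.float64(0.121)], [[0, -4, 1], np.float64(0.121)], [[-1, -4, 1], np.float64(0.121)], [[-1, -4, 1], np.float64(0.121)]]
```

>>> send_rows(
  motion=[
    [[3,-3,0],0.12],
    [[3,-4,0],0.12],
    [[2,-4,0],0.12],
    [[2,-4,0],0.12],
    [[1,-4,0],0.12],
  ],
)

```text
time_s: 13.9
position: [0.5946, 0.2006, 0.1481]
tcp_rot: [[0.867, 0.491, 0.088], [0.493, -0.87, -0.01], [0.072, 0.052, -0.996]]
force: [-0.8, -0.3, -0.4]
opening: 0.695
```

```bash
python3 plan.py .586 .212 .13 3 5
```

```text
t 13.9 p [0.5946 0.2006 0.1481] yaw 29.6 tilt 5.08 F [-0.8 -0.3 -0.4] M [ 0.04 -0.05 -0.02] open 0.695 J [  9.1  33.9  89.4  -1.8  51.9 -19.4]
dist 0.023 dyaw -26.6 min rows 3.7
[[[-1, -3, 3], np.float64(0.093)], [[-1, -3, 3], np.float64(0.093)], [[-1, -3, 3], np.float64(0.093)], [[-1, -3, 3], np.float64(0.093)], [[-2, -3, 3], np.float64(0.093)]]
```

>>> send_rows(
  motion=[
    [[-3,-3,3],0.12],
    [[-3,-3,4],0.12],
    [[-3,-3,5],0.12],
    [[-2,-3,5],0.06],
    [[0,0,0],0.03],
  ],
)

```text
time_s: 14.32
position: [0.5835, 0.2108, 0.1341]
tcp_rot: [[0.994, 0.048, 0.098], [0.049, -0.999, -0.009], [0.097, 0.014, -0.995]]
force: [-0.0, 1.0, -0.9]
opening: 0.701
```

```bash
python3 plan.py .586 .212 .13 3 5
```

```text
t 14.32 p [0.5835 0.2108 0.1341] yaw 2.8 tilt 5.64 F [-0.   1.  -0.9] M [-0.02 -0.06 -0.03] open 0.701 J [10.3 34.4 91.4 -2.  48.8  8.8]
dist 0.0049 dyaw 0.2 min rows 0.1
[[[0, 0, 1], np.float64(-0.001)], [[0, 0, 1], np.float64(-0.001)], [[0, 0, 1], np.float64(-0.001)], [[0, 0, 1], np.float64(-0.001)], [[0, 0, 1], np.float64(-0.001)]]
```

>>> send_rows(
  motion=[
    [[0,0,0],0],
    [[0,0,0],0],
    [[0,0,0],0],
    [[0,0,0],0],
    [[0,0,0],0],
  ],
)

```text
time_s: 14.73
position: [0.5847, 0.2117, 0.1366]
tcp_rot: [[0.993, 0.054, 0.103], [0.055, -0.998, -0.009], [0.102, 0.015, -0.995]]
force: [0.8, 0.4, 0.1]
opening: 0.698
```

```bash
python3 plan.py .586 .212 .13 3 5
```

```text
t 14.73 p [0.5847 0.2117 0.1366] yaw 3.2 tilt 5.92 F [0.8 0.4 0.1] M [ 0.01 -0.06  0.04] open 0.698 J [10.4 34.2 91.3 -2.1 48.8  8.6]
dist 0.0067 dyaw -0.2 min rows 0.2
[[[0, 0, 1], np.float64(0.001)], [[0, 0, 1], np.float64(0.001)], [[0, 0, 1], np.float64(0.001)], [[0, 0, 1], np.float64(0.001)], [[0, 0, 1], np.float64(0.001)]]
```

```bash
python3 plan.py .586 .2123 .056 - 5
```

```text
t 14.73 p [0.5847 0.2117 0.1366] yaw 3.2 tilt 5.92 F [0.8 0.4 0.1] M [ 0.01 -0.06  0.04] open 0.698 J [10.4 34.2 91.3 -2.1 48.8  8.6]
dist 0.0806 dyaw 0.0 min rows 1.9
[[[-1, 0, 16], np.float64(-0.0)], [[-1, 0, 16], np.float64(-0.0)], [[-1, 0, 16], np.float64(-0.0)], [[-1, 0, 16], np.float64(-0.0)], [[-1, 0, 16], np.float64(-0.0)]]
```

>>> send_rows(
  motion=[
    [[-1,0,10],0],
    [[-2,0,16],0],
    [[-2,0,18],0],
    [[-2,0,14],0],
    [[-1,0,5],0],
  ],
)

```text
time_s: 15.15
position: [0.5863, 0.2108, 0.072]
tcp_rot: [[0.992, 0.055, 0.111], [0.056, -0.998, -0.008], [0.11, 0.014, -0.994]]
force: [0.7, 0.1, 0.1]
opening: 0.704
```

```bash
python3 plan.py .586 .2123 .056 3 5
```

```text
t 15.15 p [0.5863 0.2108 0.072 ] yaw 3.3 tilt 6.37 F [0.7 0.1 0.1] M [-0.02  0.03  0.02] open 0.704 J [10.3 39.6 93.7 -2.4 40.6  8.8]
dist 0.0161 dyaw -0.3 min rows 0.4
[[[0, 0, 3], np.float64(0.001)], [[0, 0, 3], np.float64(0.001)], [[0, 0, 3], np.float64(0.001)], [[0, 0, 3], np.float64(0.001)], [[0, 0, 3], np.float64(0.001)]]
```

>>> send_rows(
  motion=[
    [[0,-1,5],0],
    [[-1,-1,6],0],
    [[-1,0,5],0],
    [[0,0,2],0],
    [[0,0,0],0],
  ],
)

```text
time_s: 15.57
position: [0.5855, 0.2124, 0.0504]
tcp_rot: [[0.993, 0.055, 0.108], [0.057, -0.998, -0.008], [0.107, 0.014, -0.994]]
force: [0.5, 0.7, 1.1]
opening: 0.7
```

```bash
python3 plan.py .586 .2123 .056 3 5
```

```text
t 15.57 p [0.5855 0.2124 0.0504] yaw 3.3 tilt 6.22 F [0.5 0.7 1.1] M [-0.06 -0.07  0.03] open 0.7 J [10.5 41.6 94.1 -2.6 38.3  9.2]
dist 0.0056 dyaw -0.3 min rows 0.1
[[[0, 0, -1], np.float64(0.001)], [[0, 0, -1], np.float64(0.001)], [[0, 0, -1], np.float64(0.001)], [[0, 0, -1], np.float64(0.001)], [[0, 0, -1], np.float64(0.001)]]
```

>>> send_rows(
  motion=[
    [[0,0,-3],0],
    [[0,0,-2],0],
    [[0,0,0],0],
    [[0,0,0],0],
    [[0,0,0],0],
  ],
  gripper=1.0,
)

```text
time_s: 15.98
position: [0.5862, 0.2127, 0.0582]
tcp_rot: [[0.992, 0.056, 0.112], [0.057, -0.998, -0.008], [0.111, 0.014, -0.994]]
force: [-1.3, 0.5, -0.6]
opening: 0.449
```

```bash
python3 plan.py .586 .2123 .056 3 5
python3 - <<'E'
from rig import capture
import cv2
s=capture("scene")
cv2.imwrite("pics/s4.png",cv2.resize(s["image"][150:270,280:400],None,fx=5,fy=5,interpolation=cv2.INTER_CUBIC))
E
```

```text
t 15.98 p [0.5862 0.2127 0.0582] yaw 3.3 tilt 6.42 F [-1.3  0.5 -0.6] M [-0.01  0.19  0.06] open 0.449 J [10.5 40.9 94.  -2.5 39.   9.1]
dist 0.0023 dyaw -0.3 min rows 0.1
[[[0, 0, 0], np.float64(0.001)], [[0, 0, 0], np.float64(0.001)], [[0, 0, 0], np.float64(0.001)], [[0, 0, 0], np.float64(0.001)], [[0, 0, 0], np.float64(0.001)]]
```

View pics/s4.png

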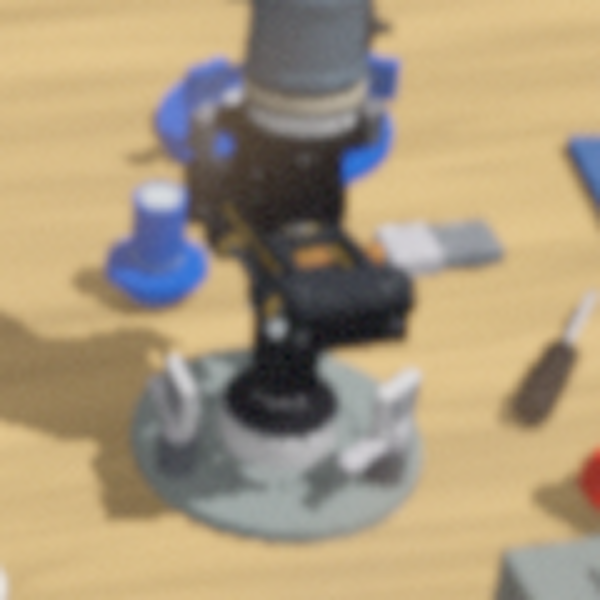

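>>> send_rows(
  motion=[
    [[0,0,0],0],
    [[0,0,0],0],
    [[0,0,-2],0],
    [[0,0,-5],0],
    [[1,0,-8],0],
  ],
)

```text
time_s: 16.45
position: [0.5828, 0.2126, 0.0718]
tcp_rot: [[0.993, 0.055, 0.105], [0.057, -0.998, -0.009], [0.105, 0.015, -0.994]]
force: [0.1, -0.4, -2.8]
opening: 0.439
```

```bash
python3 plan.py .60 .2123 .15 3 5
```

```text
t 16.45 p [0.5828 0.2126 0.0718] yaw 3.3 tilt 6.07 F [ 0.1 -0.4 -2.8] M [-0.02  0.01  0.  ] open 0.439 J [10.5 39.6 93.8 -2.4 40.8  9.1]
dist 0.0801 dyaw -0.3 min rows 1.9
[[[5, 0, -15], np.float64(0.001)], [[5, 0, -15], np.float64(0.001)], [[5, 0, -15], np.float64(0.001)], [[5, 0, -15], np.float64(0.001)], [[5, 0, -15], np.float64(0.001)]]
```

>>> send_rows(
  motion=[
    [[1,0,-12],0],
    [[2,0,-20],0],
    [[3,0,-28],0],
    [[4,0,-34],0],
    [[10,0,-34],0],
  ],
)

```text
time_s: 16.87
position: [0.5819, 0.2132, 0.1981]
tcp_rot: [[0.995, 0.056, 0.083], [0.057, -0.998, -0.013], [0.082, 0.018, -0.996]]
force: [0.0, -0.4, -3.0]
opening: 0.436
```

```bash
python3 plan.py .85 .15 .32 3 8
```

```text
t 16.87 p [0.5819 0.2132 0.1981] yaw 3.3 tilt 4.83 F [ 0.  -0.4 -3. ] M [ 0.07 -0.03  0.03] open 0.436 J [10.6 29.8 87.7 -1.9 58.   8.3]
dist 0.3013 dyaw -0.3 min rows 7.2
[[[34, 10, -12], np.float64(0.001)], [[34, 10, -12], np.float64(0.001)], [[34, 10, -12], np.float64(0.001)], [[34, 10, -12], np.float64(0.001)], [[34, 10, -12], np.float64(0.001)], [[34, 10, -12], np.float64(0.001)], [[34, 10, -12], np.float64(0.001)], [[34, 10, -12], np.float64(0.001)]]
```

>>> send_rows(
  motion=[
    [[24,7,-9],0],
    [[36,10,-12],0],
    [[36,10,-12],0],
    [[36,10,-12],0],
    [[36,10,-12],0],
  ],
)

```text
time_s: 17.28
position: [0.7443, 0.1798, 0.2825]
tcp_rot: [[0.994, 0.063, 0.084], [0.064, -0.998, -0.01], [0.083, 0.016, -0.996]]
force: [1.1, 1.3, -2.4]
opening: 0.435
```

```bash
python3 plan.py .85 .15 .35 3 5
```

```text
t 17.28 p [0.7443 0.1798 0.2825] yaw 3.7 tilt 4.86 F [ 1.1  1.3 -2.4] M [ 0.01 -0.11 -0.  ] open 0.435 J [ 5.7 37.3 58.9 -1.1 79.1  2.2]
dist 0.1289 dyaw -0.7 min rows 3.1
[[[22, 7, -12], np.float64(0.002)], [[22, 7, -12], np.float64(0.002)], [[22, 7, -12], np.float64(0.002)], [[22, 7, -12], np.float64(0.002)], [[22, 7, -12], np.float64(0.002)]]
```

>>> send_rows(
  motion=[
    [[32,9,-15],0],
    [[32,8,-15],0],
    [[32,6,-12],0],
    [[36,4,-10],0],
    [[36,2,-8],0],
  ],
)

```text
time_s: 17.7
position: [0.9013, 0.1569, 0.3596]
tcp_rot: [[0.994, 0.06, 0.092], [0.061, -0.998, -0.011], [0.091, 0.016, -0.996]]
force: [1.5, 0.5, -1.7]
opening: 0.432
```

```bash
python3 plan.py .95 .15 .35 3 5
```

```text
t 17.7 p [0.9013 0.1569 0.3596] yaw 3.5 tilt 5.3 F [ 1.5  0.5 -1.7] M [ 0.06 -0.13 -0.08] open 0.432 J [  3.2  53.9  13.7  -1.  107.1  -0.6]
dist 0.0501 dyaw -0.5 min rows 1.2
[[[9, 2, 3], np.float64(0.002)], [[9, 2, 3], np.float64(0.002)], [[9, 2, 3], np.float64(0.002)], [[9, 2, 3], np.float64(0.002)], [[9, 2, 3], np.float64(0.002)]]
```

>>> send_rows(
  motion=[
    [[0,0,0],0],
    [[6,0,0],0],
    [[6,0,0],0],
    [[6,0,0],0],
    [[6,0,0],0],
  ],
)

```text
time_s: 18.12
position: [0.912, 0.1534, 0.3437]
tcp_rot: [[0.994, 0.058, 0.094], [0.059, -0.998, -0.01], [0.093, 0.015, -0.996]]
force: [-0.5, 0.3, -2.7]
opening: 0.425
```

```bash
python3 plan.py .95 .15 .35 3 5
```

```text
t 18.12 p [0.912  0.1534 0.3437] yaw 3.4 tilt 5.42 F [-0.5  0.3 -2.7] M [ 0.03 -0.01  0.01] open 0.425 J [  2.9  55.4  12.7  -0.9 106.5  -0.7]
dist 0.0387 dyaw -0.4 min rows 0.9
[[[8, 1, -1], np.float64(0.001)], [[8, 1, -1], np.float64(0.001)], [[8, 1, -1], np.float64(0.001)], [[8, 1, -1], np.float64(0.001)], [[8, 1, -1], np.float64(0.001)]]
```

>>> send_rows(
  motion=[
    [[30,0,-25],0],
    [[30,0,-25],0],
    [[30,0,-25],0],
    [[30,0,-25],0],
    [[30,0,-25],0],
  ],
)

```text
time_s: 18.53
position: [0.9113, 0.1419, 0.4314]
tcp_rot: [[0.976, 0.062, 0.209], [0.062, -0.998, 0.01], [0.209, 0.003, -0.978]]
force: [-0.0, -0.1, -2.3]
opening: 0.433
```

```bash
python3 plan.py .95 .15 .35 3 5
```

```text
t 18.53 p [0.9113 0.1419 0.4314] yaw 3.6 tilt 12.09 F [-0.  -0.1 -2.3] M [-0.03  0.07  0.03] open 0.433 J [  1.9  50.1  12.5   0.2 105.3  -1.7]
dist 0.0904 dyaw -0.6 min rows 2.2
[[[4, -1, 18], np.float64(0.002)], [[4, -1, 18], np.float64(0.002)], [[4, -1, 18], np.float64(0.002)], [[4, -1, 18], np.float64(0.002)], [[4, -1, 18], np.float64(0.002)]]
```

```bash
python3 -c "
from rig import bot
s=bot.read_state();print(s['joint_positions'],s['qvel'])"
```

```text
[  1.87967422  50.12383891  12.4909022    0.17319335 105.2955509
  -1.65377006] [ -2.86179767 -15.13322905  -0.0223584    2.59554736  -3.95898148
  -2.09958404]
```

>>> send_rows(
  motion=[
    [[30,0,-18],0],
    [[30,0,-18],0],
    [[30,0,-18],0],
    [[30,0,-16],0],
    [[20,0,-10],0],
  ],
)

```text
time_s: 18.95
position: [0.9166, 0.1303, 0.4999]
tcp_rot: [[0.942, 0.064, 0.329], [0.059, -0.998, 0.025], [0.33, -0.004, -0.944]]
force: [-0.2, -0.1, -2.2]
opening: 0.429
```

```bash
python3 plan.py .75 .0 .35 - 5; python3 -c "
from rig import bot
s=bot.read_state();print(s['joint_positions'],s['tcp_rot'])"
```

```text
t 18.95 p [0.9166 0.1303 0.4999] yaw 3.6 tilt 19.29 F [-0.2 -0.1 -2.2] M [-0.08  0.24  0.04] open 0.429 J [  0.8  46.1  12.5   1.2 102.1  -2.4]
dist 0.2593 dyaw 0.0 min rows 6.2
[[[-43, 24, 17], np.float64(-0.0)], [[-43, 24, 17], np.float64(-0.0)], [[-43, 24, 17], np.float64(-0.0)], [[-43, 24, 17], np.float64(-0.0)], [[-43, 24, 17], np.float64(-0.0)]]
[  0.81536902  46.12557921  12.49884097   1.20583683 102.12230572
  -2.35949401] [[ 0.94205049  0.06402058  0.3293057 ]
 [ 0.05898744 -0.99793899  0.02526372]
 [ 0.33024439 -0.0043748  -0.94388532]]
```

>>> send_rows(
  motion=[
    [[30,0,-14],0],
    [[24,0,-10],0],
    [[12,0,-4],0],
    [[-10,2,6],0],
    [[-20,6,8],0],
  ],
)

```text
time_s: 19.37
position: [0.9035, 0.1171, 0.4991]
tcp_rot: [[0.92, 0.066, 0.387], [0.058, -0.998, 0.033], [0.389, -0.008, -0.921]]
force: [0.2, 0.1, -2.1]
opening: 0.427
```

```bash
python3 plan.py .75 .0 .40 - 8
```

```text
t 19.37 p [0.9035 0.1171 0.4991] yaw 3.6 tilt 22.87 F [ 0.2  0.1 -2.1] M [-0.07  0.32  0.01] open 0.427 J [-0.3 40.4 25.2  2.  91.7 -3.5]
dist 0.217 dyaw 0.0 min rows 5.2
[[[-23, 13, 4], np.float64(-0.0)], [[-23, 13, 4], np.float64(-0.0)], [[-23, 13, 4], np.float64(-0.0)], [[-23, 13, 4], np.float64(-0.0)], [[-23, 13, 4], np.float64(-0.0)], [[-23, 13, 4], np.float64(-0.0)], [[-23, 13, 4], np.float64(-0.0)], [[-23, 13, 4], np.float64(-0.0)]]
```

```bash
cat > m5.py <<'E'
from h import *; import pickle
C=pickle.load(open("C0.pkl","rb"))
def cam(q,lean=25):
    c,s=np.cos(q[2]),np.sin(q[2]); l=np.radians(lean)
    z=np.array([-np.sin(l)*c,-np.sin(l)*s,np.cos(l)]); o=np.array([q[0],q[1],.042]); x=np.array([np.cos(l)*c,np.cos(l)*s,np.sin(l)])
    return o,z,x,np.cross(z,x)
if __name__=="__main__":
    th=np.linspace(0,6.28,40); outs=[]
    for n,q,box in(("top",(.5922,-.1878,.053),(268,140,328,185)),("scene",(.589,-.189,.053),(185,220,235,275))):
        o,z,x,y=cam(q); g=o+.052*z
        print(n,"glass px",proj(C[n],g).round(1),"origin",proj(C[n],o).round(1))
        x0,y0,x1,y1=box;f=7
        v=cv2.resize(C[n]["image"][y0:y1,x0:x1],None,fx=f,fy=f,interpolation=cv2.INTER_CUBIC)
        for d in(.052,.03):
            P=np.array([o+d*z+.017*(np.cos(t)*x+np.sin(t)*y) for t in th])
            cv2.polylines(v,[np.int32((proj(C[n],P)-[x0,y0]+.5)*f)],True,(0,0,255),1,cv2.LINE_AA)
        cq,sq=np.cos(q[2]),np.sin(q[2])
        for zz in(0,.014):
            P=np.array([[q[0]+cq*a-sq*b,q[1]+sq*a+cq*b,zz] for a,b in((.045,.04),(.045,-.04),(-.045,-.04),(-.045,.04))])
            cv2.polylines(v,[np.int32((proj(C[n],P)-[x0,y0]+.5)*f)],True,(0,255,0),1,cv2.LINE_AA)
        outs.append(v)
    H=max(o.shape[0] for o in outs); outs=[cv2.copyMakeBorder(o,0,H-o.shape[0],0,0,cv2.BORDER_CONSTANT) for o in outs]
    cv2.imwrite("pics/camfit.png",np.hstack(outs))
E
python3 m5.py
```

```text
top glass px [[298.3 159.7]] origin [[295.9 157. ]]
scene glass px [[205.9 228.3]] origin [[208.2 244.9]]
```

View pics/camfit.png

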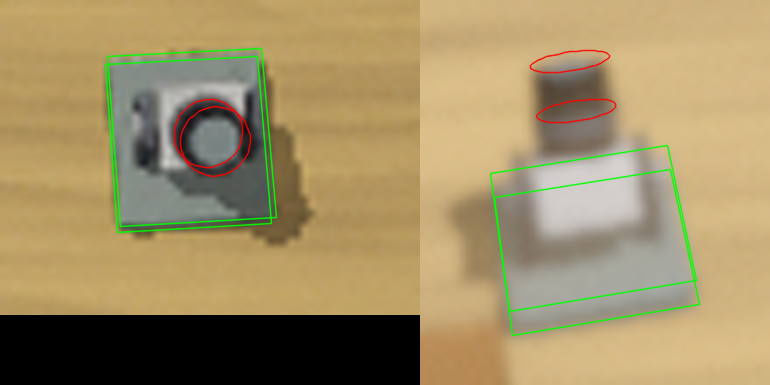

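```bash
cat > m6.py <<'E'
from m5 import *
from scipy.optimize import differential_evolution
th=np.linspace(0,2*np.pi,60,endpoint=False)
G={}
for n in C:
    g=C[n]["image"].astype(np.float32); g=cv2.GaussianBlur(g,(0,0),.6)
    G[n]=cv2.GaussianBlur(sum(np.hypot(cv2.Sobel(g[...,k].copy(),-1,1,0),cv2.Sobel(g[...,k].copy(),-1,0,1)) for k in range(3)),(0,0),.6)
def samp(n,pts):
    pts=pts.astype(np.float32); return np.minimum(cv2.remap(G[n],pts[:,0:1].copy(),pts[:,1:2].copy(),cv2.INTER_LINEAR),500).mean()
def outline(P): 
    h=cv2.convexHull(P.astype(np.float32)).reshape(-1,2)
    d=np.concatenate([np.linspace(h[i],h[(i+1)%len(h)],max(2,int(4*np.linalg.norm(h[(i+1)%len(h)]-h[i])))) for i in range(len(h))]); return d
def parts(n,q,which):
    o,z,x,y=cam(q); s=0
    cyl=np.array([o+d*z+.017*(np.cos(t)*x+np.sin(t)*y) for d in(.025,.052) for t in th])
    cq,sq=np.cos(q[2]),np.sin(q[2])
    pl=np.array([[q[0]+cq*a-sq*b,q[1]+sq*a+cq*b,zz] for a in(.045,-.045) for b in(.04,-.04) for zz in(0,.014)])
    if "c" in which: s+=samp(n,outline(proj(C[n],cyl)))
    if "p" in which: s+=samp(n,outline(proj(C[n],pl)))
    return s
for w in("c","p","cp"):
  for n in("top","scene"):
    r=differential_evolution(lambda u:-parts(n,[u[0]/100,u[1]/100,u[2]],w),[(58,60.5),(-20,-17.5),(-.03,.13)],seed=2,tol=1e-6)
    print(w,n,(r.x/[100,100,1]).round(4),round(r.fun,1))
r=differential_evolution(lambda u:-sum(parts(n,[u[0]/100+dx,u[1]/100+dy,u[2]],"cp") for n,dx,dy in(("top",u[3]/1e3,u[4]/1e3),("scene",-u[3]/1e3,-u[4]/1e3))),[(58,60.5),(-20,-17.5),(-.03,.13),(-2.5,2.5),(-2.5,2.5)],seed=2,tol=1e-6)
print("joint",r.x.round(4))
E
python3 m6.py
```

```text
c top [ 0.5962 -0.1865 -0.0166] -489.1
c scene [ 0.6026 -0.1917 -0.0297] -486.3
p top [ 0.5895 -0.1883  0.0298] -335.5
p scene [ 0.5918 -0.1927  0.1036] -250.8
cp top [ 0.5923 -0.1865 -0.0018] -767.3
cp scene [ 0.6012 -0.1907  0.042 ] -652.1
joint [ 5.98381e+01 -1.89002e+01 -1.36000e-02 -2.49450e+00  2.38510e+00]
```

```bash
python3 - <<'E'
from m5 import *
from rig import capture,place_of,recognise
D={}
for n in("top","scene"):
    D[n]=capture(n); cv2.imwrite(f"pics/{n}5.png",D[n]["image"])
    for t in("camera","camera_glass","camera_stand"):
        print(n,t,[(round(d["p"],2),np.round(d["xy"],1)) for d in place_of(n,t)][:2])
    o,z,x,y=cam((.592,-.189,.05)); print("pred cam,glass,stand",proj(C[n],np.array([o,o+.052*z,o*[1,1,0]])).round(1).tolist())
pickle.dump(D,open("C5.pkl","wb"))
def stack(x0,y0,x1,y1,n,f): return cv2.resize(D[n]["image"][y0:y1,x0:x1],None,fx=f,fy=f,interpolation=cv2.INTER_CUBIC)
cv2.imwrite("pics/cam5.png",np.hstack([stack(270,140,330,190,"top",6),stack(180,225,240,275,"scene",6)]))
E
python3 plan.py
```

```text
top camera [(0.48, array([295.2, 158.1]))]
top camera_glass [(0.62, array([299. , 158.6]))]
top camera_stand [(0.73, array([290.6, 156.1])), (0.15, array([241.7, 175.1]))]
pred cam,glass,stand [[296.2, 157.1], [298.6, 159.8], [294.7, 160.1]]
scene camera [(0.62, array([207.9, 245.9])), (0.26, array([272.2, 283.4]))]
scene camera_glass [(0.62, array([207.6, 229.2]))]
scene camera_stand [(0.8, array([209.3, 254.4])), (0.45, array([263.2, 219.5]))]
pred cam,glass,stand [[208.2, 245.5], [206.0, 228.9], [209.4, 255.8]]
t 19.77 p [0.9034 0.1167 0.5022] yaw 3.6 tilt 22.97 F [-0.1 -0.7 -3. ] M [-0.11  0.32 -0.01] open 0.427 J [-0.3 40.3 24.8  2.  92.  -3.5]
```

View pics/cam5.png

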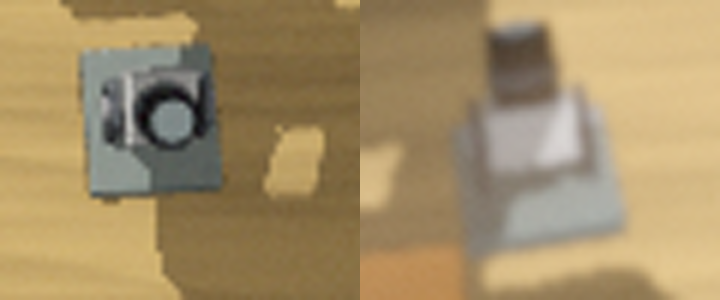

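View pics/scene5.png

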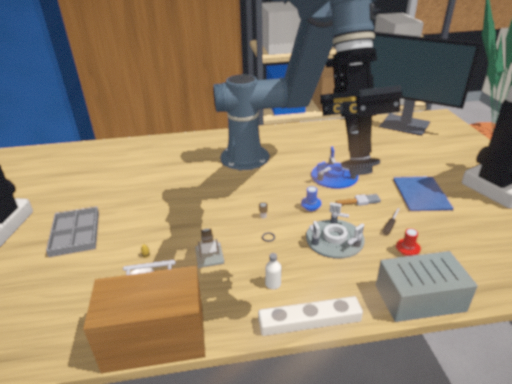

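```bash
python3 plan.py .511 -.193 .26 - 15
```

```text
t 19.77 p [0.9034 0.1167 0.5022] yaw 3.6 tilt 22.97 F [-0.1 -0.7 -3. ] M [-0.11  0.32 -0.01] open 0.427 J [-0.3 40.3 24.8  2.  92.  -3.5]
dist 0.5555 dyaw 0.0 min rows 13.3
[[[-32, 19, 4], np.float64(-0.0)], [[-32, 19, 4], np.float64(-0.0)], [[-32, 19, 4], np.float64(-0.0)], [[-32, 19, 4], np.float64(-0.0)], [[-32, 19, 4], np.float64(-0.0)], [[-32, 19, 4], np.float64(-0.0)], [[-32, 19, 4], np.float64(-0.0)], [[-32, 19, 4], np.float64(-0.0)], [[-32, 19, 4], np.float64(-0.0)], [[-32, 19, 4], np.float64(-0.0)], [[-32, 19, 4], np.float64(-0.0)], [[-32, 19, 4], np.float64(-0.0)], [[-32, 19, 4], np.float64(-0.0)], [[-32, 19, 4], np.float64(-0.0)], [[-32, 19, 4], np.float64(-0.0)]]
```

>>> send_rows(
  motion=[
    [[-16,9,2],0],
    [[-30,18,4],0],
    [[-30,18,4],0],
    [[-30,18,4],0],
    [[-30,18,4],0],
  ],
)

```text
time_s: 20.18
position: [0.8017, 0.0328, 0.4394]
tcp_rot: [[0.905, 0.075, 0.419], [0.066, -0.997, 0.037], [0.421, -0.006, -0.907]]
force: [0.8, -0.4, -2.3]
opening: 0.426
```

```bash
python3 plan.py .511 -.193 .26 - 10
```

```text
t 20.18 p [0.8017 0.0328 0.4394] yaw 4.2 tilt 24.88 F [ 0.8 -0.4 -2.3] M [-0.11  0.34  0.03] open 0.426 J [ -7.6  26.8  58.6   5.6  70.3 -12.6]
dist 0.4095 dyaw 0.0 min rows 9.8
[[[-35, 20, 3], np.float64(-0.0)], [[-35, 20, 3], np.float64(-0.0)], [[-35, 20, 3], np.float64(-0.0)], [[-35, 20, 3], np.float64(-0.0)], [[-35, 20, 3], np.float64(-0.0)], [[-35, 20, 3], np.float64(-0.0)], [[-35, 20, 3], np.float64(-0.0)], [[-35, 20, 3], np.float64(-0.0)], [[-35, 20, 3], np.float64(-0.0)], [[-35, 20, 3], np.float64(-0.0)]]
```

>>> send_rows(
  motion=[
    [[-33,19,3],0],
    [[-33,19,3],0],
    [[-33,19,3],0],
    [[-33,19,3],0],
    [[-33,19,3],0],
  ],
)

```text
time_s: 20.6
position: [0.6701, -0.0775, 0.3636]
tcp_rot: [[0.894, 0.079, 0.441], [0.073, -0.997, 0.031], [0.443, 0.005, -0.897]]
force: [0.2, -1.6, -2.4]
opening: 0.433
```

```bash
python3 plan.py .511 -.193 .26 - 5
```

```text
t 20.6 p [ 0.6701 -0.0775  0.3636] yaw 4.7 tilt 26.27 F [ 0.2 -1.6 -2.4] M [-0.1   0.37 -0.  ] open 0.433 J [-21.   17.2  85.6  13.4  53.8 -31.3]
dist 0.2222 dyaw 0.0 min rows 5.3
[[[-39, 20, 4], np.float64(-0.0)], [[-39, 20, 4], np.float64(-0.0)], [[-39, 20, 4], np.float64(-0.0)], [[-39, 20, 4], np.float64(-0.0)], [[-39, 20, 4], np.float64(-0.0)]]
```

>>> send_rows(
  motion=[
    [[-34,18,3],0],
    [[-34,18,3],0],
    [[-34,18,3],0],
    [[-24,12,2],0],
    [[-10,6,1],0],
  ],
)

```text
time_s: 21.02
position: [0.5617, -0.1698, 0.299]
tcp_rot: [[0.886, 0.079, 0.457], [0.08, -0.997, 0.017], [0.457, 0.022, -0.889]]
force: [0.2, 0.8, -2.3]
opening: 0.428
```

```bash
python3 plan.py .511 -.193 .216 - 5; python3 -c "
from rig import bot
print(bot.read_state()['tcp_rot'])"
```

```text
t 21.02 p [ 0.5617 -0.1698  0.299 ] yaw 5.2 tilt 27.22 F [ 0.2  0.8 -2.3] M [0.   0.4  0.01] open 0.428 J [-36.6  13.9 102.1  24.   44.7 -55.7]
dist 0.1 dyaw 0.0 min rows 2.4
[[[-17, 3, 10], np.float64(-0.0)], [[-17, 3, 10], np.float64(-0.0)], [[-17, 3, 10], np.float64(-0.0)], [[-17, 3, 10], np.float64(-0.0)], [[-17, 3, 10], np.float64(-0.0)]]
[[ 0.8859144   0.0791845   0.45703992]
 [ 0.08033146 -0.99662395  0.01695776]
 [ 0.45683972  0.02169156 -0.88928451]]
```

```bash
python3 plan.py .43 .10 .30 - 9
```

```text
t 21.02 p [ 0.5617 -0.1698  0.299 ] yaw 5.2 tilt 27.22 F [ 0.2  0.8 -2.3] M [0.   0.4  0.01] open 0.428 J [-36.6  13.9 102.1  24.   44.7 -55.7]
dist 0.3002 dyaw 0.0 min rows 7.2
[[[-11, -31, -6], np.float64(-0.0)], [[-11, -31, -6], np.float64(-0.0)], [[-11, -31, -6], np.float64(-0.0)], [[-11, -31, -6], np.float64(-0.0)], [[-11, -31, -6], np.float64(-0.0)], [[-11, -31, -6], np.float64(-0.0)], [[-11, -31, -6], np.float64(-0.0)], [[-11, -31, -6], np.float64(-0.0)], [[-11, -31, -6], np.float64(-0.0)]]
```

>>> send_rows(
  motion=[
    [[-8,-20,-4],0],
    [[-11,-32,-6],0],
    [[-11,-32,-6],0],
    [[-11,-32,-6],0],
    [[-11,-32,-6],0],
  ],
)

```text
time_s: 21.43
position: [0.5045, -0.0422, 0.3052]
tcp_rot: [[0.875, 0.061, 0.48], [0.074, -0.997, -0.009], [0.478, 0.043, -0.877]]
force: [-0.0, 0.6, -2.3]
opening: 0.43
```

>>> send_rows(
  motion=[
    [[-11,-32,-6],0],
    [[-11,-32,-6],0],
    [[-11,-32,-6],0],
    [[-12,-24,-6],0],
    [[-14,-12,-6],0],
  ],
)

```text
time_s: 21.85
position: [0.4412, 0.0898, 0.3103]
tcp_rot: [[0.86, 0.06, 0.507], [0.076, -0.997, -0.012], [0.505, 0.049, -0.862]]
force: [0.4, 0.1, -1.7]
opening: 0.429
```

```bash
python3 plan.py .40 .1 .28 - 5; python3 -c "
from rig import bot
print(bot.read_state()['tcp_rot'])"
```

```text
t 21.85 p [0.4412 0.0898 0.3103] yaw 5.1 tilt 30.46 F [ 0.4  0.1 -1.7] M [-0.01  0.44  0.03] open 0.429 J [ -3.6  -0.8 119.6   2.2  30.8  -9.4]
dist 0.0522 dyaw 0.0 min rows 1.3
[[[-10, -3, 1], np.float64(-0.0)], [[-10, -3, 1], np.float64(-0.0)], [[-10, -3, 1], np.float64(-0.0)], [[-10, -3, 1], np.float64(-0.0)], [[-10, -3, 1], np.float64(-0.0)]]
[[ 0.86001049  0.05976857  0.50676392]
 [ 0.07615541 -0.99702791 -0.01164945]
 [ 0.5045615   0.04861146 -0.86200616]]
```

>>> send_rows(
  motion=[
    [[-20,0,-8],0],
    [[-25,0,-10],0],
    [[-25,0,-10],0],
    [[-25,0,-10],0],
    [[-25,0,-10],0],
  ],
)

```text
time_s: 22.27
position: [0.3261, 0.0841, 0.3033]
tcp_rot: [[0.842, 0.072, 0.535], [0.09, -0.996, -0.007], [0.532, 0.054, -0.845]]
force: [-0.5, -0.4, -2.0]
opening: 0.428
```

```bash
python3 plan.py .40 .1 .28 - 5; python3 -c "
from rig import bot
print(bot.read_state()['tcp_rot'])"
```

```text
t 22.27 p [0.3261 0.0841 0.3033] yaw 6.1 tilt 32.34 F [-0.5 -0.4 -2. ] M [-0.04  0.47 -0.03] open 0.428 J [ -9.1 -14.6 132.    8.8  30.8 -20.5]
dist 0.0791 dyaw 0.0 min rows 1.9
[[[10, -2, 12], np.float64(-0.0)], [[10, -2, 12], np.float64(-0.0)], [[10, -2, 12], np.float64(-0.0)], [[10, -2, 12], np.float64(-0.0)], [[10, -2, 12], np.float64(-0.0)]]
[[ 0.84183361  0.0720533   0.53490606]
 [ 0.08961036 -0.9959532  -0.00687093]
 [ 0.53224633  0.05371731 -0.8448836 ]]
```

>>> send_rows(
  motion=[
    [[-15,-6,4],0],
    [[-25,-6,5],0],
    [[-30,-4,6],0],
    [[-30,0,6],0],
    [[-30,0,6],0],
  ],
)

```text
time_s: 22.68
position: [0.2606, 0.1066, 0.269]
tcp_rot: [[0.843, 0.055, 0.535], [0.083, -0.996, -0.029], [0.531, 0.069, -0.844]]
force: [-0.6, -0.1, -2.4]
opening: 0.43
```

```bash
python3 plan.py .40 .1 .28 - 5; python3 -c "
from rig import bot
print(bot.read_state()['tcp_rot'])"
```

```text
t 22.68 p [0.2606 0.1066 0.269 ] yaw 5.6 tilt 32.4 F [-0.6 -0.1 -2.4] M [ 0.08  0.52 -0.02] open 0.43 J [  2.6 -15.7 139.6  -7.6  24.    4.5]
dist 0.14 dyaw 0.0 min rows 3.4
[[[25, 3, 13], np.float64(-0.0)], [[25, 3, 13], np.float64(-0.0)], [[25, 3, 13], np.float64(-0.0)], [[25, 3, 13], np.float64(-0.0)], [[25, 3, 13], np.float64(-0.0)]]
[[ 0.84306727  0.054517    0.53503782]
 [ 0.08309172 -0.99610719 -0.02943182]
 [ 0.53135049  0.06927021 -0.84431528]]
```

>>> send_rows(
  motion=[
    [[-30,0,0],0],
    [[-30,0,0],0],
    [[-30,0,0],0],
    [[-30,0,0],0],
    [[-30,0,0],0],
  ],
)

```text
time_s: 23.1
position: [0.1738, 0.132, 0.2708]
tcp_rot: [[0.85, 0.033, 0.526], [0.067, -0.997, -0.045], [0.523, 0.073, -0.849]]
force: [-0.6, -0.6, -2.9]
opening: 0.429
```

```bash
python3 plan.py .40 .1 .28 - 5; python3 -c "
from rig import bot
print(bot.read_state()['tcp_rot'],bot.read_state()['joint_positions'])"
```

```text
t 23.1 p [0.1738 0.132  0.2708] yaw 4.5 tilt 31.89 F [-0.6 -0.6 -2.9] M [ 0.03  0.51 -0.04] open 0.429 J [ 35.5 -17.4 139.6 -34.2  37.5  56.1]
dist 0.2286 dyaw 0.0 min rows 5.5
[[[39, 8, 23], np.float64(-0.0)], [[39, 8, 23], np.float64(-0.0)], [[39, 8, 23], np.float64(-0.0)], [[39, 8, 23], np.float64(-0.0)], [[39, 8, 23], np.float64(-0.0)]]
[[ 0.84954302  0.03347311  0.52645627]
 [ 0.06688831 -0.99676488 -0.04456149]
 [ 0.52326151  0.07307067 -0.84903361]] [ 35.48879044 -17.36651533 139.56651268 -34.16297788  37.50834012
  56.12739953]
```

```bash
python3 plan.py .47 .13 .25 - 9
python3 - <<'E'
from h import *; import pickle
C=pickle.load(open("C0.pkl","rb"))
print(onz(C["top"],[[241,205],[190,211],[241,175],[174,181]],.03).round(3))
E
```

```text
t 23.1 p [0.1738 0.132  0.2708] yaw 4.5 tilt 31.89 F [-0.6 -0.6 -2.9] M [ 0.03  0.51 -0.04] open 0.429 J [ 35.5 -17.4 139.6 -34.2  37.5  56.1]
dist 0.2969 dyaw 0.0 min rows 7.1
[[[27, 1, 19], np.float64(-0.0)], [[27, 1, 19], np.float64(-0.0)], [[27, 1, 19], np.float64(-0.0)], [[27, 1, 19], np.float64(-0.0)], [[27, 1, 19], np.float64(-0.0)], [[27, 1, 19], np.float64(-0.0)], [[27, 1, 19], np.float64(-0.0)], [[27, 1, 19], np.float64(-0.0)], [[27, 1, 19], np.float64(-0.0)]]
[[0.424 0.006 0.03 ]
 [0.403 0.183 0.03 ]
 [0.53  0.006 0.03 ]
 [0.509 0.242 0.03 ]]
```

>>> send_rows(
  motion=[
    [[12,1,7],0],
    [[18,1,10],0],
    [[24,1,14],0],
    [[27,1,18],0],
    [[27,0,18],0],
  ],
)

```text
time_s: 23.52
position: [0.2991, 0.1566, 0.2811]
tcp_rot: [[0.83, 0.1, 0.548], [0.116, -0.993, 0.006], [0.545, 0.058, -0.836]]
force: [0.2, 1.3, -1.7]
opening: 0.428
```

```bash
python3 plan.py .47 .13 .25 - 5
```

```text
t 23.52 p [0.2991 0.1566 0.2811] yaw 7.9 tilt 33.24 F [ 0.2  1.3 -1.7] M [0.03 0.5  0.03] open 0.428 J [ 16.4  -8.1 133.5 -21.6  23.9  27.1]
dist 0.1757 dyaw 0.0 min rows 4.2
[[[24, 8, 24], np.float64(-0.0)], [[24, 8, 24], np.float64(-0.0)], [[24, 8, 24], np.float64(-0.0)], [[24, 8, 24], np.float64(-0.0)], [[24, 8, 24], np.float64(-0.0)]]
```

>>> send_rows(
  motion=[
    [[15,8,26],0],
    [[15,9,32],0],
    [[13,9,32],0],
    [[10,6,26],0],
    [[4,3,14],0],
  ],
)

```text
time_s: 23.93
position: [0.4568, 0.132, 0.2223]
tcp_rot: [[0.801, 0.097, 0.59], [0.109, -0.994, 0.014], [0.588, 0.053, -0.807]]
force: [0.2, -0.3, -1.5]
opening: 0.433
```

```bash
python3 plan.py .42 .12 .17 - 5
```

```text
t 23.93 p [0.4568 0.132  0.2223] yaw 7.8 tilt 36.19 F [ 0.2 -0.3 -1.5] M [-0.08  0.54 -0.02] open 0.433 J [  3.4  12.9 128.9 -30.7   2.3  27.2]
dist 0.0651 dyaw 0.0 min rows 1.6
[[[-12, 1, 4], np.float64(-0.0)], [[-12, 1, 4], np.float64(-0.0)], [[-12, 1, 4], np.float64(-0.0)], [[-12, 1, 4], np.float64(-0.0)], [[-12, 1, 4], np.float64(-0.0)]]
```

>>> send_rows(
  motion=[
    [[-10,0,4],0],
    [[-14,0,5],0],
    [[-14,0,5],0],
    [[-14,0,5],0],
    [[-14,0,5],0],
  ],
)

```text
time_s: 24.35
position: [0.4482, 0.1244, 0.2074]
tcp_rot: [[0.814, 0.097, 0.573], [0.107, -0.994, 0.017], [0.571, 0.048, -0.819]]
force: [-0.3, -1.1, -2.2]
opening: 0.427
```

```bash
python3 plan.py .42 .12 .17 - 5
```

```text
t 24.35 p [0.4482 0.1244 0.2074] yaw 7.5 tilt 34.98 F [-0.3 -1.1 -2.2] M [-0.05  0.47  0.03] open 0.427 J [ 1.700e+00  1.430e+01  1.307e+02 -4.930e+01  1.000e-01  4.460e+01]
dist 0.0471 dyaw 0.0 min rows 1.1
[[[-9, 0, 3], np.float64(-0.0)], [[-9, 0, 3], np.float64(-0.0)], [[-9, 0, 3], np.float64(-0.0)], [[-9, 0, 3], np.float64(-0.0)], [[-9, 0, 3], np.float64(-0.0)]]
```

>>> send_rows(
  motion=[
    [[-20,4,8],0],
    [[-20,4,8],0],
    [[-20,4,8],0],
    [[-20,4,8],0],
    [[-20,4,8],0],
  ],
)

```text
time_s: 24.77
position: [0.4074, 0.1097, 0.1887]
tcp_rot: [[0.851, 0.092, 0.517], [0.109, -0.994, -0.002], [0.514, 0.058, -0.856]]
force: [0.9, 0.3, -1.3]
opening: 0.43
```

```bash
python3 plan.py .42 .10 .14 - 5
```

```text
t 24.77 p [0.4074 0.1097 0.1887] yaw 7.3 tilt 31.14 F [ 0.9  0.3 -1.3] M [0.   0.42 0.04] open 0.43 J [-2.000e-01  1.420e+01  1.346e+02 -5.680e+01  1.000e-01  5.040e+01]
dist 0.0512 dyaw 0.0 min rows 1.2
[[[-3, 2, 10], np.float64(-0.0)], [[-3, 2, 10], np.float64(-0.0)], [[-3, 2, 10], np.float64(-0.0)], [[-3, 2, 10], np.float64(-0.0)], [[-3, 2, 10], np.float64(-0.0)]]
```

>>> send_rows(
  motion=[
    [[-16,3,16],0],
    [[-16,3,16],0],
    [[-16,3,16],0],
    [[-16,3,14],0],
    [[-16,2,12],0],
  ],
)

```text
time_s: 25.18
position: [0.3973, 0.1, 0.1607]
tcp_rot: [[0.887, 0.094, 0.453], [0.111, -0.994, -0.013], [0.449, 0.062, -0.891]]
force: [-1.2, -0.5, -2.5]
opening: 0.428
```

```bash
python3 plan.py .42 .10 .14 - 5
```

```text
t 25.18 p [0.3973 0.1    0.1607] yaw 7.2 tilt 26.94 F [-1.2 -0.5 -2.5] M [0.   0.38 0.03] open 0.428 J [ -1.6  17.8 135.2 -66.2   0.   58.4]
dist 0.0307 dyaw 0.0 min rows 0.7
[[[2, 0, 6], np.float64(-0.0)], [[2, 0, 6], np.float64(-0.0)], [[2, 0, 6], np.float64(-0.0)], [[2, 0, 6], np.float64(-0.0)], [[2, 0, 6], np.float64(-0.0)]]
```

>>> send_rows(
  motion=[
    [[-10,-6,8],0],
    [[-12,-8,8],0],
    [[-12,-8,8],0],
    [[-12,-8,8],0],
    [[-6,-4,4],0],
  ],
)

```text
time_s: 25.6
position: [0.3806, 0.1357, 0.1465]
tcp_rot: [[0.903, 0.083, 0.421], [0.096, -0.995, -0.01], [0.419, 0.049, -0.907]]
force: [0.4, -1.2, -2.2]
opening: 0.429
```

```bash
python3 plan.py .511 -.193 .216 - 10
```

```text
t 25.6 p [0.3806 0.1357 0.1465] yaw 6.1 tilt 24.93 F [ 0.4 -1.2 -2.2] M [-0.04  0.35 -0.02] open 0.429 J [  6.1  20.1 134.7 -81.9   3.2  81.9]
dist 0.3604 dyaw 0.0 min rows 8.6
[[[12, 34, 0], np.float64(-0.0)], [[12, 34, 0], np.float64(-0.0)], [[12, 34, 0], np.float64(-0.0)], [[12, 34, 0], np.float64(-0.0)], [[12, 34, 0], np.float64(-0.0)], [[12, 34, 0], np.float64(-0.0)], [[12, 34, 0], np.float64(-0.0)], [[12, 34, 0], np.float64(-0.0)], [[12, 34, 0], np.float64(-0.0)], [[12, 34, 0], np.float64(-0.0)]]
```

>>> send_rows(
  motion=[
    [[10,2,-8],0],
    [[18,6,-12],0],
    [[18,10,-12],0],
    [[18,16,-10],0],
    [[18,22,-8],0],
  ],
)

```text
time_s: 26.02
position: [0.4002, 0.1112, 0.1708]
tcp_rot: [[0.899, 0.068, 0.432], [0.097, -0.994, -0.046], [0.427, 0.084, -0.901]]
force: [-0.1, -0.3, -2.1]
opening: 0.426
```

```bash
python3 plan.py .511 -.193 .25 - 8
```

```text
t 26.02 p [0.4002 0.1112 0.1708] yaw 6.2 tilt 25.77 F [-0.1 -0.3 -2.1] M [-0.01  0.32 -0.01] open 0.426 J [  3.   16.2 131.9 -31.9   7.5  28.8]
dist 0.3333 dyaw 0.0 min rows 8.0
[[[13, 40, -1], np.float64(-0.0)], [[13, 40, -1], np.float64(-0.0)], [[13, 40, -1], np.float64(-0.0)], [[13, 40, -1], np.float64(-0.0)], [[13, 40, -1], np.float64(-0.0)], [[13, 40, -1], np.float64(-0.0)], [[13, 40, -1], np.float64(-0.0)], [[13, 40, -1], np.float64(-0.0)]]
```

>>> send_rows(
  motion=[
    [[18,28,-8],0],
    [[18,34,-8],0],
    [[16,36,-8],0],
    [[16,36,-6],0],
    [[14,36,-4],0],
  ],
)

```text
time_s: 26.43
position: [0.4351, 0.0229, 0.2117]
tcp_rot: [[0.904, 0.062, 0.423], [0.098, -0.993, -0.064], [0.416, 0.099, -0.904]]
force: [-0.5, 0.9, -3.3]
opening: 0.428
```

```bash
python3 plan.py .511 -.193 .25 - 5
```

```text
t 26.43 p [0.4351 0.0229 0.2117] yaw 6.2 tilt 25.34 F [-0.5  0.9 -3.3] M [ 0.04  0.34 -0.05] open 0.428 J [-13.2  10.3 126.8   6.4  17.6 -23.7]
dist 0.232 dyaw 0.0 min rows 5.6
[[[13, 45, 2], np.float64(-0.0)], [[13, 45, 2], np.float64(-0.0)], [[13, 45, 2], np.float64(-0.0)], [[13, 45, 2], np.float64(-0.0)], [[13, 45, 2], np.float64(-0.0)]]
```

```bash
python3 - <<'E'
from h import *; import pickle
C=pickle.load(open("C5.pkl","rb"))
print("scene",onz(C["scene"],[[466,185],[510,205],[510,190]],0).round(2).tolist(), "if z=.2:",onz(C["scene"],[[490,120],[510,100]],.25).round(2).tolist())
print("top",onz(C["top"],[[18,200],[18,230],[10,175]],0.1).round(2).tolist())
E
python3 plan.py .60 .42 .40 - 12
```

```text
scene [[0.38, 0.79, 0.0], [0.52, 0.86, 0.0], [0.44, 0.92, 0.0]] if z=.2: [[0.36, 0.82, 0.25], [0.21, 1.0, 0.25]]
top [[0.43, 0.74, 0.1], [0.33, 0.73, 0.1], [0.52, 0.78, 0.1]]
t 26.43 p [0.4351 0.0229 0.2117] yaw 6.2 tilt 25.34 F [-0.5  0.9 -3.3] M [ 0.04  0.34 -0.05] open 0.428 J [-13.2  10.3 126.8   6.4  17.6 -23.7]
dist 0.4694 dyaw 0.0 min rows 11.3
[[[22, -30, -10], np.float64(-0.0)], [[22, -30, -10], np.float64(-0.0)], [[22, -30, -10], np.float64(-0.0)], [[22, -30, -10], np.float64(-0.0)], [[22, -30, -10], np.float64(-0.0)], [[22, -30, -10], np.float64(-0.0)], [[22, -30, -10], np.float64(-0.0)], [[22, -30, -10], np.float64(-0.0)], [[22, -30, -10], np.float64(-0.0)], [[22, -30, -10], np.float64(-0.0)], [[22, -30, -10], np.float64(-0.0)], [[22, -30, -10], np.float64(-0.0)]]
```

>>> send_rows(
  motion=[
    [[14,-14,-8],0],
    [[22,-28,-12],0],
    [[23,-31,-12],0],
    [[23,-31,-12],0],
    [[23,-31,-12],0],
  ],
)

```text
time_s: 26.85
position: [0.5033, 0.1572, 0.2981]
tcp_rot: [[0.906, 0.031, 0.423], [0.073, -0.994, -0.082], [0.418, 0.105, -0.902]]
force: [1.3, 0.3, -1.2]
opening: 0.431
```

>>> send_rows(
  motion=[
    [[23,-31,-10],0],
    [[23,-31,-10],0],
    [[23,-31,-10],0],
    [[23,-31,-10],0],
    [[23,-31,-10],0],
  ],
)

```text
time_s: 27.27
position: [0.5781, 0.3332, 0.3818]
tcp_rot: [[0.905, 0.036, 0.425], [0.076, -0.994, -0.077], [0.42, 0.101, -0.902]]
force: [1.4, -0.3, -1.4]
opening: 0.431
```

```bash
python3 plan.py .68 .58 .46 - 6
```

```text
t 27.27 p [0.5781 0.3332 0.3818] yaw 4.8 tilt 25.57 F [ 1.4 -0.3 -1.4] M [0.03 0.27 0.07] open 0.431 J [ 27.3  19.1  79.7 -17.4  61.6  29.6]
dist 0.2783 dyaw 0.0 min rows 6.7
[[[24, -39, -8], np.float64(-0.0)], [[24, -39, -8], np.float64(-0.0)], [[24, -39, -8], np.float64(-0.0)], [[24, -39, -8], np.float64(-0.0)], [[24, -39, -8], np.float64(-0.0)], [[24, -39, -8], np.float64(-0.0)]]
```

>>> send_rows(
  motion=[
    [[24,-34,-4],0],
    [[26,-30,-4],0],
    [[28,-30,-4],0],
    [[28,-28,-4],0],
    [[28,-26,-6],0],
  ],
)

```text
time_s: 27.68
position: [0.6776, 0.5018, 0.4457]
tcp_rot: [[0.906, 0.048, 0.421], [0.084, -0.994, -0.068], [0.415, 0.097, -0.905]]
force: [1.0, 0.8, -1.7]
opening: 0.423
```

```bash
python3 plan.py .78 .62 .56 - 5
```

```text
t 27.68 p [0.6776 0.5018 0.4457] yaw 5.3 tilt 25.22 F [ 1.   0.8 -1.7] M [0.08 0.22 0.06] open 0.423 J [ 35.2  35.7  42.3 -17.4  83.7  30.3]
dist 0.1937 dyaw 0.0 min rows 4.6
[[[30, -20, -14], np.float64(-0.0)], [[30, -20, -14], np.float64(-0.0)], [[30, -20, -14], np.float64(-0.0)], [[30, -20, -14], np.float64(-0.0)], [[30, -20, -14], np.float64(-0.0)]]
```

>>> send_rows(
  motion=[
    [[29,-18,-8],0],
    [[29,-18,-8],0],
    [[29,-18,-10],0],
    [[29,-18,-12],0],
    [[29,-18,-12],0],
  ],
)

```text
time_s: 28.1
position: [0.735, 0.5744, 0.4838]
tcp_rot: [[0.899, 0.079, 0.432], [0.108, -0.993, -0.044], [0.425, 0.086, -0.901]]
force: [0.5, -0.0, -1.3]
opening: 0.426
```

```bash
python3 plan.py .85 .65 .66 - 5
```

```text
t 28.1 p [0.735  0.5744 0.4838] yaw 6.8 tilt 25.71 F [ 0.5 -0.  -1.3] M [ 0.07  0.3  -0.  ] open 0.426 J [ 36.7  48.   12.7 -17.3  99.2  25.2]
dist 0.2236 dyaw 0.0 min rows 5.4
[[[37, -10, -22], np.float64(-0.0)], [[37, -10, -22], np.float64(-0.0)], [[37, -10, -22], np.float64(-0.0)], [[37, -10, -22], np.float64(-0.0)], [[37, -10, -22], np.float64(-0.0)]]
```

Reach limit met; now tilt by over-reaching in this direction.

>>> send_rows(
  motion=[
    [[27,-20,-16],0],
    [[27,-20,-16],0],
    [[27,-20,-16],0],
    [[27,-20,-16],0],
    [[27,-20,-16],0],
  ],
)

```text
time_s: 28.52
position: [0.7198, 0.6046, 0.5401]
tcp_rot: [[0.848, 0.112, 0.518], [0.109, -0.993, 0.036], [0.519, 0.026, -0.855]]
force: [-0.5, 0.1, -2.9]
opening: 0.433
```

```bash
python3 plan.py .85 .65 .66 - 5
```

```text
t 28.52 p [0.7198 0.6046 0.5401] yaw 7.3 tilt 31.29 F [-0.5  0.1 -2.9] M [-0.05  0.41  0.03] open 0.433 J [ 38.8  45.2  12.5 -17.3  95.5  26.1]
dist 0.1827 dyaw 0.0 min rows 4.4
[[[36, -5, -7], np.float64(-0.0)], [[36, -5, -7], np.float64(-0.0)], [[36, -5, -7], np.float64(-0.0)], [[36, -5, -7], np.float64(-0.0)], [[36, -5, -7], np.float64(-0.0)]]
```

>>> send_rows(
  motion=[
    [[26,-22,-12],0],
    [[26,-22,-12],0],
    [[12,-12,-6],0],
    [[-10,4,6],0],
    [[-22,14,10],0],
  ],
)

```text
time_s: 28.93
position: [0.6932, 0.6087, 0.5512]
tcp_rot: [[0.803, 0.137, 0.58], [0.097, -0.99, 0.098], [0.588, -0.022, -0.809]]
force: [1.7, -0.4, -2.2]
opening: 0.43
```

```bash
python3 plan.py .45 .13 .28 - 15
```

```text
t 28.93 p [0.6932 0.6087 0.5512] yaw 6.9 tilt 36.02 F [ 1.7 -0.4 -2.2] M [-0.13  0.48  0.04] open 0.43 J [ 40.   38.3  26.7 -17.4  83.3  29.7]
dist 0.6015 dyaw 0.0 min rows 14.4
[[[-27, 30, 2], np.float64(-0.0)], [[-27, 30, 2], np.float64(-0.0)], [[-27, 30, 2], np.float64(-0.0)], [[-27, 30, 2], np.float64(-0.0)], [[-27, 30, 2], np.float64(-0.0)], [[-27, 30, 2], np.float64(-0.0)], [[-27, 30, 2], np.float64(-0.0)], [[-27, 30, 2], np.float64(-0.0)], [[-27, 30, 2], np.float64(-0.0)], [[-27, 30, 2], np.float64(-0.0)], [[-27, 30, 2], np.float64(-0.0)], [[-27, 30, 2], np.float64(-0.0)], [[-27, 30, 2], np.float64(-0.0)], [[-27, 30, 2], np.float64(-0.0)], [[-27, 30, 2], np.float64(-0.0)]]
```

```bash
python3 plan.py .43 .20 .28 - 14
```

```text
t 28.93 p [0.6932 0.6087 0.5512] yaw 6.9 tilt 36.02 F [ 1.7 -0.4 -2.2] M [-0.13  0.48  0.04] open 0.43 J [ 40.   38.3  26.7 -17.4  83.3  29.7]
dist 0.5567 dyaw 0.0 min rows 13.3
[[[-29, 27, 2], np.float64(-0.0)], [[-29, 27, 2], np.float64(-0.0)], [[-29, 27, 2], np.float64(-0.0)], [[-29, 27, 2], np.float64(-0.0)], [[-29, 27, 2], np.float64(-0.0)], [[-29, 27, 2], np.float64(-0.0)], [[-29, 27, 2], np.float64(-0.0)], [[-29, 27, 2], np.float64(-0.0)], [[-29, 27, 2], np.float64(-0.0)], [[-29, 27, 2], np.float64(-0.0)], [[-29, 27, 2], np.float64(-0.0)], [[-29, 27, 2], np.float64(-0.0)], [[-29, 27, 2], np.float64(-0.0)], [[-29, 27, 2], np.float64(-0.0)]]
```

>>> send_rows(
  motion=[
    [[-28,26,2],0],
    [[-28,26,2],0],
    [[-28,26,2],0],
    [[-28,26,2],0],
    [[-28,26,2],0],
  ],
)

```text
time_s: 29.35
position: [0.6001, 0.4686, 0.459]
tcp_rot: [[0.795, 0.144, 0.589], [0.096, -0.989, 0.112], [0.599, -0.033, -0.8]]
force: [1.0, 0.5, -2.0]
opening: 0.431
```

>>> send_rows(
  motion=[
    [[-28,26,2],0],
    [[-28,26,2],0],
    [[-28,26,2],0],
    [[-20,20,2],0],
    [[-12,12,2],0],
  ],
)

```text
time_s: 29.77
position: [0.5212, 0.3429, 0.3788]
tcp_rot: [[0.791, 0.146, 0.594], [0.096, -0.989, 0.116], [0.604, -0.035, -0.796]]
force: [0.3, 0.7, -2.4]
opening: 0.428
```

```bash
python3 plan.py .43 .20 .26 - 5
```

```text
t 29.77 p [0.5212 0.3429 0.3788] yaw 6.9 tilt 37.24 F [ 0.3  0.7 -2.4] M [-0.16  0.5  -0.03] open 0.428 J [ 28.1  10.6  97.6 -17.1  37.1  30.9]
dist 0.207 dyaw 0.0 min rows 5.0
[[[-32, 26, 5], np.float64(-0.0)], [[-32, 26, 5], np.float64(-0.0)], [[-32, 26, 5], np.float64(-0.0)], [[-32, 26, 5], np.float64(-0.0)], [[-32, 26, 5], np.float64(-0.0)]]
```

>>> send_rows(
  motion=[
    [[-26,22,4],0],
    [[-30,25,4],0],
    [[-30,25,6],0],
    [[-24,20,8],0],
    [[-12,10,8],0],
  ],
)

```text
time_s: 30.18
position: [0.4578, 0.2328, 0.2845]
tcp_rot: [[0.776, 0.152, 0.612], [0.094, -0.988, 0.125], [0.623, -0.039, -0.781]]
force: [0.1, -0.3, -2.6]
opening: 0.431
```

```bash
python3 plan.py .40 .18 .20 - 5
```

```text
t 30.18 p [0.4578 0.2328 0.2845] yaw 6.9 tilt 38.64 F [ 0.1 -0.3 -2.6] M [-0.17  0.61 -0.01] open 0.431 J [ 16.2   7.8 120.8 -13.   13.2  19.9]
dist 0.1152 dyaw 0.0 min rows 2.8
[[[-21, 9, 5], np.float64(-0.0)], [[-21, 9, 5], np.float64(-0.0)], [[-21, 9, 5], np.float64(-0.0)], [[-21, 9, 5], np.float64(-0.0)], [[-21, 9, 5], np.float64(-0.0)]]
```

>>> send_rows(
  motion=[
    [[-22,8,6],0],
    [[-26,8,6],0],
    [[-26,8,6],0],
    [[-26,6,6],0],
    [[-26,4,6],0],
  ],
)

```text
time_s: 30.6
position: [0.405, 0.1929, 0.2303]
tcp_rot: [[0.789, 0.148, 0.596], [0.098, -0.988, 0.116], [0.606, -0.033, -0.795]]
force: [-0.3, 0.2, -2.8]
opening: 0.43
```

```bash
python3 plan.py .38 .17 .16 - 5
```

```text
t 30.6 p [0.405  0.1929 0.2303] yaw 7.1 tilt 37.38 F [-0.3  0.2 -2.8] M [-0.14  0.55  0.03] open 0.43 J [ 1.120e+01  9.900e+00  1.326e+02 -4.930e+01  1.000e-01  5.250e+01]
dist 0.0781 dyaw 0.0 min rows 1.9
[[[-13, 4, 8], np.float64(-0.0)], [[-13, 4, 8], np.float64(-0.0)], [[-13, 4, 8], np.float64(-0.0)], [[-13, 4, 8], np.float64(-0.0)], [[-13, 4, 8], np.float64(-0.0)]]
```

>>> send_rows(
  motion=[
    [[-20,2,14],0],
    [[-20,2,14],0],
    [[-20,2,14],0],
    [[-20,2,14],0],
    [[-20,2,14],0],
  ],
)

```text
time_s: 31.02
position: [0.3851, 0.19, 0.2008]
tcp_rot: [[0.832, 0.151, 0.534], [0.111, -0.988, 0.106], [0.544, -0.03, -0.839]]
force: [-0.2, 0.3, -2.9]
opening: 0.433
```

```bash
python3 plan.py .38 .17 .16 - 5
```

```text
t 31.02 p [0.3851 0.19   0.2008] yaw 7.6 tilt 33.02 F [-0.2  0.3 -2.9] M [-0.14  0.49  0.03] open 0.433 J [ 11.3  12.8 134.2 -59.3   0.   62.4]
dist 0.0457 dyaw 0.0 min rows 1.1
[[[-6, 4, 6], np.float64(-0.0)], [[-6, 4, 6], np.float64(-0.0)], [[-6, 4, 6], np.float64(-0.0)], [[-6, 4, 6], np.float64(-0.0)], [[-6, 4, 6], np.float64(-0.0)]]
```

>>> send_rows(
  motion=[
    [[-20,2,18],0],
    [[-20,2,18],0],
    [[-20,2,18],0],
    [[-20,2,18],0],
    [[-18,2,16],0],
  ],
)

```text
time_s: 31.43
position: [0.3794, 0.1936, 0.1675]
tcp_rot: [[0.87, 0.156, 0.467], [0.124, -0.987, 0.099], [0.477, -0.028, -0.879]]
force: [0.2, -0.0, -2.0]
opening: 0.429
```

```bash
python3 plan.py .38 .17 .16 - 5
```

```text
t 31.43 p [0.3794 0.1936 0.1675] yaw 8.1 tilt 28.54 F [ 0.2 -0.  -2. ] M [-0.11  0.38 -0.05] open 0.429 J [ 11.9  17.7 133.8 -71.6  -0.   74.9]
dist 0.0248 dyaw 0.0 min rows 0.6
[[[-1, 5, 1], np.float64(-0.0)], [[-1, 5, 1], np.float64(-0.0)], [[-1, 5, 1], np.float64(-0.0)], [[-1, 5, 1], np.float64(-0.0)], [[-1, 5, 1], np.float64(-0.0)]]
```

>>> send_rows(
  motion=[
    [[-20,2,16],0],
    [[-20,2,16],0],
    [[-18,3,14],0],
    [[-12,3,6],0],
    [[4,4,-4],0],
  ],
)

```text
time_s: 31.85
position: [0.3717, 0.1921, 0.1514]
tcp_rot: [[0.888, 0.16, 0.431], [0.133, -0.987, 0.091], [0.44, -0.023, -0.898]]
force: [0.8, -0.2, -2.9]
opening: 0.43
```

```bash
python3 plan.py .42 .12 .24 - 5
```

```text
t 31.85 p [0.3717 0.1921 0.1514] yaw 8.5 tilt 26.12 F [ 0.8 -0.2 -2.9] M [-0.06  0.36 -0.  ] open 0.43 J [ 11.9  19.8 134.1 -79.5   0.   82.5]
dist 0.124 dyaw 0.0 min rows 3.0
[[[14, 15, -13], np.float64(-0.0)], [[14, 15, -13], np.float64(-0.0)], [[14, 15, -13], np.float64(-0.0)], [[14, 15, -13], np.float64(-0.0)], [[14, 15, -13], np.float64(-0.0)]]
```

>>> send_rows(
  motion=[
    [[10,4,-10],0],
    [[16,10,-14],0],
    [[16,16,-14],0],
    [[16,22,-12],0],
    [[16,28,-10],0],
  ],
)

```text
time_s: 32.27
position: [0.4063, 0.1409, 0.1863]
tcp_rot: [[0.846, 0.134, 0.516], [0.134, -0.99, 0.037], [0.516, 0.038, -0.856]]
force: [0.8, -0.2, -2.9]
opening: 0.428
```

```bash
python3 plan.py .511 -.193 .25 - 10
```

```text
t 32.27 p [0.4063 0.1409 0.1863] yaw 9.0 tilt 31.14 F [ 0.8 -0.2 -2.9] M [-0.06  0.41  0.  ] open 0.428 J [  4.2  15.  133.8 -70.9   0.   66.7]
dist 0.3557 dyaw 0.0 min rows 8.5
[[[8, 35, -1], np.float64(-0.0)], [[8, 35, -1], np.float64(-0.0)], [[8, 35, -1], np.float64(-0.0)], [[8, 35, -1], np.float64(-0.0)], [[8, 35, -1], np.float64(-0.0)], [[8, 35, -1], np.float64(-0.0)], [[8, 35, -1], np.float64(-0.0)], [[8, 35, -1], np.float64(-0.0)], [[8, 35, -1], np.float64(-0.0)], [[8, 35, -1], np.float64(-0.0)]]
```

>>> send_rows(
  motion=[
    [[-16,-4,14],0],
    [[-20,-6,16],0],
    [[-20,-8,16],0],
    [[-20,-8,16],0],
    [[-20,-8,16],0],
  ],
)

```text
time_s: 32.68
position: [0.3899, 0.1732, 0.1551]
tcp_rot: [[0.882, 0.12, 0.455], [0.12, -0.992, 0.029], [0.455, 0.029, -0.89]]
force: [1.0, -0.0, -3.0]
opening: 0.428
```

```bash
python3 plan.py .42 .12 .24 - 5
```

```text
t 32.68 p [0.3899 0.1732 0.1551] yaw 7.7 tilt 27.12 F [ 1. -0. -3.] M [-0.02  0.41  0.05] open 0.428 J [ 11.5  19.9 132.7 -81.9   3.6  85.3]
dist 0.1046 dyaw 0.0 min rows 2.5
[[[12, 12, -13], np.float64(-0.0)], [[12, 12, -13], np.float64(-0.0)], [[12, 12, -13], np.float64(-0.0)], [[12, 12, -13], np.float64(-0.0)], [[12, 12, -13], np.float64(-0.0)]]
```

>>> send_rows(
  motion=[
    [[-18,-8,14],0],
    [[-18,-8,14],0],
    [[-16,-8,12],0],
    [[-6,-6,2],0],
    [[4,-2,-6],0],
  ],
)

```text
time_s: 33.1
position: [0.371, 0.215, 0.1377]
tcp_rot: [[0.899, 0.12, 0.421], [0.121, -0.992, 0.025], [0.42, 0.029, -0.907]]
force: [0.4, 0.4, -2.8]
opening: 0.43
```

```bash
python3 plan.py .38 .2 .22 - 5
```

```text
t 33.1 p [0.371  0.215  0.1377] yaw 7.7 tilt 24.92 F [ 0.4  0.4 -2.8] M [-0.11  0.36  0.  ] open 0.43 J [ 20.2  22.8 130.9 -71.4   7.4  82.6]
dist 0.0841 dyaw 0.0 min rows 2.0
[[[8, 4, -14], np.float64(-0.0)], [[8, 4, -14], np.float64(-0.0)], [[8, 4, -14], np.float64(-0.0)], [[8, 4, -14], np.float64(-0.0)], [[8, 4, -14], np.float64(-0.0)]]
```

>>> send_rows(
  motion=[
    [[5,0,-10],0],
    [[6,0,-12],0],
    [[6,0,-12],0],
    [[6,0,-12],0],
    [[6,0,-12],0],
  ],
)

```text
time_s: 33.52
position: [0.3758, 0.2179, 0.1958]
tcp_rot: [[0.895, 0.122, 0.429], [0.122, -0.992, 0.026], [0.428, 0.029, -0.903]]
force: [-0.3, -0.5, -1.4]
opening: 0.431
```

```bash
python3 plan.py .45 .1 .26 - 5
```

```text
t 33.52 p [0.3758 0.2179 0.1958] yaw 7.8 tilt 25.43 F [-0.3 -0.5 -1.4] M [-0.03  0.36 -0.03] open 0.431 J [ 20.5  13.7 126.4 -25.5  17.   36. ]
dist 0.1534 dyaw 0.0 min rows 3.7
[[[16, 26, -6], np.float64(-0.0)], [[16, 26, -6], np.float64(-0.0)], [[16, 26, -6], np.float64(-0.0)], [[16, 26, -6], np.float64(-0.0)], [[16, 26, -6], np.float64(-0.0)]]
```

>>> send_rows(
  motion=[
    [[14,18,-8],0],
    [[18,28,-10],0],
    [[18,32,-8],0],
    [[16,34,-4],0],
    [[14,34,0],0],
  ],
)

```text
time_s: 33.93
position: [0.4432, 0.1048, 0.2588]
tcp_rot: [[0.888, 0.134, 0.44], [0.133, -0.991, 0.033], [0.44, 0.03, -0.898]]
force: [0.9, 0.2, -2.7]
opening: 0.429
```

```bash
python3 plan.py .511 -.193 .25 - 8
```

```text
t 33.93 p [0.4432 0.1048 0.2588] yaw 8.5 tilt 26.16 F [ 0.9  0.2 -2.7] M [-0.14  0.27  0.06] open 0.429 J [ -3.    5.7 121.2   7.   27.3 -16.6]
dist 0.3055 dyaw 0.0 min rows 7.3
[[[2, 38, 4], np.float64(-0.0)], [[2, 38, 4], np.float64(-0.0)], [[2, 38, 4], np.float64(-0.0)], [[2, 38, 4], np.float64(-0.0)], [[2, 38, 4], np.float64(-0.0)], [[2, 38, 4], np.float64(-0.0)], [[2, 38, 4], np.float64(-0.0)], [[2, 38, 4], np.float64(-0.0)]]
```

>>> send_rows(
  motion=[
    [[2,36,4],0],
    [[2,36,4],0],
    [[2,36,4],0],
    [[2,36,4],0],
    [[3,36,4],0],
  ],
)

```text
time_s: 34.35
position: [0.4922, -0.0759, 0.2631]
tcp_rot: [[0.875, 0.138, 0.464], [0.142, -0.99, 0.028], [0.463, 0.042, -0.885]]
force: [1.3, 0.5, -3.6]
opening: 0.432
```

```bash
python3 plan.py .511 -.193 .216 - 5
```

```text
t 34.35 p [ 0.4922 -0.0759  0.2631] yaw 9.2 tilt 27.69 F [ 1.3  0.5 -3.6] M [-0.03  0.38 -0.01] open 0.432 J [-31.5   9.  116.8  28.2  34.2 -60.7]
dist 0.1276 dyaw 0.0 min rows 3.1
[[[-4, 23, 9], np.float64(-0.0)], [[-4, 23, 9], np.float64(-0.0)], [[-4, 23, 9], np.float64(-0.0)], [[-4, 23, 9], np.float64(-0.0)], [[-4, 23, 9], np.float64(-0.0)]]
```

```bash
python3 plan.py .40 .24 .27 - 9
```

```text
t 34.35 p [ 0.4922 -0.0759  0.2631] yaw 9.2 tilt 27.69 F [ 1.3  0.5 -3.6] M [-0.03  0.38 -0.01] open 0.432 J [-31.5   9.  116.8  28.2  34.2 -60.7]
dist 0.3292 dyaw 0.0 min rows 7.9
[[[-4, -36, -4], np.float64(-0.0)], [[-4, -36, -4], np.float64(-0.0)], [[-4, -36, -4], np.float64(-0.0)], [[-4, -36, -4], np.float64(-0.0)], [[-4, -36, -4], np.float64(-0.0)], [[-4, -36, -4], np.float64(-0.0)], [[-4, -36, -4], np.float64(-0.0)], [[-4, -36, -4], np.float64(-0.0)], [[-4, -36, -4], np.float64(-0.0)]]
```

>>> send_rows(
  motion=[
    [[-2,-24,-4],0],
    [[-3,-36,-4],0],
    [[-3,-37,-4],0],
    [[-4,-37,-4],0],
    [[-4,-37,-4],0],
  ],
)

```text
time_s: 34.77
position: [0.4634, 0.0603, 0.2732]
tcp_rot: [[0.867, 0.09, 0.49], [0.11, -0.994, -0.011], [0.486, 0.063, -0.871]]
force: [0.2, -0.4, -2.3]
opening: 0.428
```

>>> send_rows(
  motion=[
    [[-4,-37,-4],0],
    [[-4,-37,-2],0],
    [[-5,-37,0],0],
    [[-6,-30,0],0],
    [[-6,-16,4],0],
  ],
)

```text
time_s: 35.18
position: [0.4323, 0.1947, 0.2609]
tcp_rot: [[0.86, 0.092, 0.501], [0.111, -0.994, -0.007], [0.497, 0.061, -0.865]]
force: [0.8, -0.4, -1.8]
opening: 0.428
```

```bash
python3 plan.py .37 .25 .15 - 5
```

```text
t 35.18 p [0.4323 0.1947 0.2609] yaw 7.3 tilt 30.08 F [ 0.8 -0.4 -1.8] M [ 0.06  0.41 -0.01] open 0.428 J [ 16.2   8.2 119.7 -20.7  24.5  26.7]
dist 0.1387 dyaw 0.0 min rows 3.3
[[[-21, -14, 13], np.float64(-0.0)], [[-21, -14, 13], np.float64(-0.0)], [[-21, -14, 13], np.float64(-0.0)], [[-21, -14, 13], np.float64(-0.0)], [[-21, -14, 13], np.float64(-0.0)]]
```

```bash
python3 plan.py .70 .54 .46 - 12
```

```text
t 35.18 p [0.4323 0.1947 0.2609] yaw 7.3 tilt 30.08 F [ 0.8 -0.4 -1.8] M [ 0.06  0.41 -0.01] open 0.428 J [ 16.2   8.2 119.7 -20.7  24.5  26.7]
dist 0.4801 dyaw 0.0 min rows 11.5
[[[31, -26, -3], np.float64(-0.0)], [[31, -26, -3], np.float64(-0.0)], [[31, -26, -3], np.float64(-0.0)], [[31, -26, -3], np.float64(-0.0)], [[31, -26, -3], np.float64(-0.0)], [[31, -26, -3], np.float64(-0.0)], [[31, -26, -3], np.float64(-0.0)], [[31, -26, -3], np.float64(-0.0)], [[31, -26, -3], np.float64(-0.0)], [[31, -26, -3], np.float64(-0.0)], [[31, -26, -3], np.float64(-0.0)], [[31, -26, -3], np.float64(-0.0)]]
```

>>> send_rows(
  motion=[
    [[26,-22,-4],0],
    [[31,-26,-4],0],
    [[31,-26,-4],0],
    [[31,-26,-4],0],
    [[31,-26,-4],0],
  ],
)

```text
time_s: 35.6
position: [0.5251, 0.3398, 0.338]
tcp_rot: [[0.872, 0.1, 0.479], [0.12, -0.993, -0.011], [0.475, 0.067, -0.878]]
force: [2.1, 0.5, -2.9]
opening: 0.431
```

>>> send_rows(
  motion=[
    [[31,-26,-4],0],
    [[31,-26,-4],0],
    [[31,-26,-4],0],
    [[31,-26,-4],0],
    [[31,-26,-4],0],
  ],
)

```text
time_s: 36.02
position: [0.6352, 0.4924, 0.4272]
tcp_rot: [[0.871, 0.107, 0.48], [0.123, -0.992, -0.001], [0.476, 0.06, -0.877]]
force: [1.9, 0.7, -2.4]
opening: 0.429
```

```bash
python3 plan.py .75 .58 .48 - 4
```

```text
t 36.02 p [0.6352 0.4924 0.4272] yaw 8.0 tilt 28.69 F [ 1.9  0.7 -2.4] M [ 0.01  0.33 -0.02] open 0.429 J [ 36.   29.3  57.5 -17.5  70.2  31.6]
dist 0.1537 dyaw 0.0 min rows 3.7
[[[34, -18, 2], np.float64(-0.0)], [[34, -18, 2], np.float64(-0.0)], [[34, -18, 2], np.float64(-0.0)], [[34, -18, 2], np.float64(-0.0)]]
```

>>> send_rows(
  motion=[
    [[30,-24,-6],0],
    [[30,-24,-6],0],
    [[28,-24,-8],0],
    [[26,-22,-10],0],
    [[26,-22,-12],0],
  ],
)

```text
time_s: 36.43
position: [0.713, 0.6148, 0.514]
tcp_rot: [[0.864, 0.121, 0.489], [0.129, -0.991, 0.017], [0.487, 0.049, -0.872]]
force: [46.9, 34.5, 44.8]
opening: 0.428
```

>>> send_rows(
  motion=[
    [[25,-22,-14],0],
    [[25,-22,-14],0],
    [[25,-22,-14],0],
    [[25,-22,-14],0],
    [[20,-18,-10],0],
  ],
)

```text
time_s: 36.85
position: [0.6913, 0.6516, 0.5501]
tcp_rot: [[0.821, 0.158, 0.549], [0.132, -0.987, 0.087], [0.556, 0.001, -0.831]]
force: [-0.3, 0.3, -2.2]
opening: 0.431
```

```bash
python3 plan.py .43 .22 .27 - 14
```

```text
t 36.85 p [0.6913 0.6516 0.5501] yaw 9.1 tilt 33.79 F [-0.3  0.3 -2.2] M [-0.08  0.48 -0.03] open 0.431 J [ 42.2  45.   12.5 -17.8  93.1  27.5]
dist 0.577 dyaw 0.0 min rows 13.8
[[[-31, 27, 4], np.float64(-0.0)], [[-31, 27, 4], np.float64(-0.0)], [[-31, 27, 4], np.float64(-0.0)], [[-31, 27, 4], np.float64(-0.0)], [[-31, 27, 4], np.float64(-0.0)], [[-31, 27, 4], np.float64(-0.0)], [[-31, 27, 4], np.float64(-0.0)], [[-31, 27, 4], np.float64(-0.0)], [[-31, 27, 4], np.float64(-0.0)], [[-31, 27, 4], np.float64(-0.0)], [[-31, 27, 4], np.float64(-0.0)], [[-31, 27, 4], np.float64(-0.0)], [[-31, 27, 4], np.float64(-0.0)], [[-31, 27, 4], np.float64(-0.0)]]
```

>>> send_rows(
  motion=[
    [[-8,8,2],0],
    [[-20,18,3],0],
    [[-28,25,4],0],
    [[-29,26,4],0],
    [[-29,26,4],0],
  ],
)

```text
time_s: 37.27
position: [0.6221, 0.5447, 0.4942]
tcp_rot: [[0.796, 0.171, 0.581], [0.121, -0.985, 0.124], [0.593, -0.029, -0.805]]
force: [0.5, -0.7, -2.0]
opening: 0.426
```

>>> send_rows(
  motion=[
    [[-29,26,4],0],
    [[-29,26,4],0],
    [[-29,26,4],0],
    [[-29,26,4],0],
    [[-28,24,4],0],
  ],
)

```text
time_s: 37.68
position: [0.5358, 0.3999, 0.4059]
tcp_rot: [[0.776, 0.178, 0.605], [0.111, -0.983, 0.146], [0.621, -0.046, -0.782]]
force: [-0.1, -0.2, -1.7]
opening: 0.431
```

```bash
python3 plan.py .41 .22 .22 - 5
```

```text
t 37.68 p [0.5358 0.3999 0.4059] yaw 8.2 tilt 38.53 F [-0.1 -0.2 -1.7] M [-0.15  0.5  -0.04] open 0.431 J [ 32.5  13.   90.4 -18.   41.   33. ]
dist 0.2877 dyaw 0.0 min rows 6.9
[[[-47, 33, 9], np.float64(-0.0)], [[-47, 33, 9], np.float64(-0.0)], [[-47, 33, 9], np.float64(-0.0)], [[-47, 33, 9], np.float64(-0.0)], [[-47, 33, 9], np.float64(-0.0)]]
```

>>> send_rows(
  motion=[
    [[-31,23,6],0],
    [[-31,23,6],0],
    [[-31,23,6],0],
    [[-31,22,8],0],
    [[-28,20,8],0],
  ],
)

```text
time_s: 38.1
position: [0.459, 0.2782, 0.2966]
tcp_rot: [[0.749, 0.185, 0.637], [0.102, -0.981, 0.166], [0.655, -0.059, -0.753]]
force: [1.8, -0.2, -2.7]
opening: 0.431
```

```bash
python3 plan.py .40 .22 .22 - 5
```

```text
t 38.1 p [0.459  0.2782 0.2966] yaw 7.8 tilt 41.13 F [ 1.8 -0.2 -2.7] M [-0.2   0.56 -0.05] open 0.431 J [ 22.2   8.7 118.7 -23.3  12.7  33.7]
dist 0.1128 dyaw 0.0 min rows 2.7
[[[-20, 10, 2], np.float64(-0.0)], [[-20, 10, 2], np.float64(-0.0)], [[-20, 10, 2], np.float64(-0.0)], [[-20, 10, 2], np.float64(-0.0)], [[-20, 10, 2], np.float64(-0.0)]]
```

>>> send_rows(
  motion=[
    [[-26,12,6],0],
    [[-28,14,8],0],
    [[-28,16,8],0],
    [[-28,16,8],0],
    [[-26,14,10],0],
  ],
)

```text
time_s: 38.52
position: [0.4382, 0.2369, 0.2607]
tcp_rot: [[0.738, 0.175, 0.652], [0.1, -0.984, 0.151], [0.668, -0.046, -0.743]]
force: [1.7, -0.1, -2.6]
opening: 0.425
```

```bash
python3 plan.py .40 .15 .18 - 5
```

```text
t 38.52 p [0.4382 0.2369 0.2607] yaw 7.7 tilt 42.0 F [ 1.7 -0.1 -2.6] M [-0.17  0.49 -0.  ] open 0.425 J [ 17.3  10.1 127.2 -75.3   3.   82.4]
dist 0.1246 dyaw 0.0 min rows 3.0
[[[-18, 17, 4], np.float64(-0.0)], [[-18, 17, 4], np.float64(-0.0)], [[-18, 17, 4], np.float64(-0.0)], [[-18, 17, 4], np.float64(-0.0)], [[-18, 17, 4], np.float64(-0.0)]]
```

>>> send_rows(
  motion=[
    [[-28,20,10],0],
    [[-28,20,10],0],
    [[-28,20,10],0],
    [[-28,20,10],0],
    [[-28,18,12],0],
  ],
)

```text
time_s: 38.93
position: [0.3931, 0.1695, 0.2303]
tcp_rot: [[0.791, 0.141, 0.595], [0.112, -0.99, 0.087], [0.601, -0.002, -0.799]]
force: [-0.5, 0.3, -2.2]
opening: 0.43
```

```bash
python3 plan.py .40 .15 .18 - 5
```

```text
t 38.93 p [0.3931 0.1695 0.2303] yaw 8.0 tilt 36.97 F [-0.5  0.3 -2.2] M [-0.08  0.56 -0.03] open 0.43 J [  8.3   8.4 134.7 -82.    0.   82.2]
dist 0.0544 dyaw 0.0 min rows 1.3
[[[-5, 4, 9], np.float64(-0.0)], [[-5, 4, 9], np.float64(-0.0)], [[-5, 4, 9], np.float64(-0.0)], [[-5, 4, 9], np.float64(-0.0)], [[-5, 4, 9], np.float64(-0.0)]]
```

>>> send_rows(
  motion=[
    [[-20,6,20],0],
    [[-20,6,22],0],
    [[-20,6,22],0],
    [[-20,6,22],0],
    [[-20,5,22],0],
  ],
)

```text
time_s: 39.35
position: [0.3927, 0.1543, 0.1808]
tcp_rot: [[0.856, 0.136, 0.499], [0.126, -0.991, 0.054], [0.501, 0.017, -0.865]]
force: [0.1, -0.4, -2.7]
opening: 0.431
```

```bash
python3 plan.py .39 .15 .14 - 5
```

```text
t 39.35 p [0.3927 0.1543 0.1808] yaw 8.4 tilt 30.12 F [ 0.1 -0.4 -2.7] M [-0.07  0.44 -0.02] open 0.431 J [  6.2  15.4 134.5 -82.    0.   80.1]
dist 0.0412 dyaw 0.0 min rows 1.0
[[[-5, 1, 7], np.float64(-0.0)], [[-5, 1, 7], np.float64(-0.0)], [[-5, 1, 7], np.float64(-0.0)], [[-5, 1, 7], np.float64(-0.0)], [[-5, 1, 7], np.float64(-0.0)]]
```

>>> send_rows(
  motion=[
    [[-20,-6,18],0],
    [[-20,-10,18],0],
    [[-20,-12,18],0],
    [[-20,-14,18],0],
    [[-20,-14,16],0],
  ],
)

```text
time_s: 39.77
position: [0.3694, 0.2188, 0.1265]
tcp_rot: [[0.903, 0.127, 0.41], [0.126, -0.992, 0.03], [0.41, 0.025, -0.912]]
force: [0.3, 0.4, -1.6]
opening: 0.433
```

```bash
python3 plan.py .37 .24 .13 - 5
```

```text
t 39.77 p [0.3694 0.2188 0.1265] yaw 8.0 tilt 24.27 F [ 0.3  0.4 -1.6] M [-0.06  0.37  0.  ] open 0.433 J [ 20.5  24.6 131.1 -82.    6.7  93.4]
dist 0.0215 dyaw 0.0 min rows 0.5
[[[1, -4, 0], np.float64(-0.0)], [[1, -4, 0], np.float64(-0.0)], [[1, -4, 0], np.float64(-0.0)], [[1, -4, 0], np.float64(-0.0)], [[1, -4, 0], np.float64(-0.0)]]
```

>>> send_rows(
  motion=[
    [[-14,-14,4],0],
    [[-18,-14,8],0],
    [[-18,-12,10],0],
    [[-14,-8,8],0],
    [[-4,-2,-2],0],
  ],
)

```text
time_s: 40.18
position: [0.3237, 0.2835, 0.0899]
tcp_rot: [[0.918, 0.13, 0.374], [0.134, -0.991, 0.017], [0.372, 0.035, -0.927]]
force: [0.0, 0.1, -2.4]
opening: 0.432
```

```bash
python3 plan.py .37 .24 .13 - 5
```

```text
t 40.18 p [0.3237 0.2835 0.0899] yaw 8.3 tilt 21.96 F [ 0.   0.1 -2.4] M [-0.03  0.31  0.  ] open 0.432 J [ 34.4  30.6 128.8 -81.9  11.5 106.5]
dist 0.0751 dyaw 0.0 min rows 1.8
[[[10, 10, -4], np.float64(-0.0)], [[10, 10, -4], np.float64(-0.0)], [[10, 10, -4], np.float64(-0.0)], [[10, 10, -4], np.float64(-0.0)], [[10, 10, -4], np.float64(-0.0)]]
```

>>> send_rows(
  motion=[
    [[6,0,-12],0],
    [[8,1,-18],0],
    [[8,2,-18],0],
    [[8,2,-18],0],
    [[8,2,-18],0],
  ],
)

```text
time_s: 40.6
position: [0.328, 0.2794, 0.1611]
tcp_rot: [[0.921, 0.134, 0.366], [0.142, -0.99, 0.006], [0.363, 0.047, -0.931]]
force: [0.3, -0.0, -3.1]
opening: 0.428
```

```bash
python3 plan.py .45 .1 .26 - 7
python3 - <<'E'
from rig import capture
import cv2
s=capture("scene"); cv2.imwrite("pics/s6.png",s["image"])
E
```

```text
t 40.6 p [0.328  0.2794 0.1611] yaw 8.7 tilt 21.48 F [ 0.3 -0.  -3.1] M [-0.07  0.21  0.01] open 0.428 J [ 33.7  19.4 124.5 -33.5  21.1  55.3]
dist 0.2385 dyaw 0.0 min rows 5.7
[[[18, 28, -7], np.float64(-0.0)], [[18, 28, -7], np.float64(-0.0)], [[18, 28, -7], np.float64(-0.0)], [[18, 28, -7], np.float64(-0.0)], [[18, 28, -7], np.float64(-0.0)], [[18, 28, -7], np.float64(-0.0)], [[18, 28, -7], np.float64(-0.0)]]
```

View pics/s6.png

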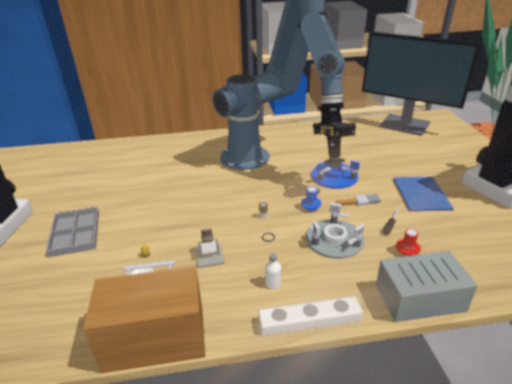

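>>> send_rows(
  motion=[
    [[16,16,-10],0],
    [[20,26,-12],0],
    [[20,30,-10],0],
    [[18,32,-8],0],
    [[16,34,-4],0],
  ],
)

```text
time_s: 41.07
position: [0.4125, 0.161, 0.2411]
tcp_rot: [[0.918, 0.145, 0.368], [0.152, -0.988, 0.01], [0.365, 0.047, -0.93]]
force: [0.4, -0.1, -2.5]
opening: 0.433
```

```bash
python3 plan.py .50 -.05 .26 - 6
```

```text
t 41.07 p [0.4125 0.161  0.2411] yaw 9.4 tilt 21.61 F [ 0.4 -0.1 -2.5] M [0.06 0.26 0.01] open 0.433 J [  8.7   8.  120.   -5.2  30.6   3.8]
dist 0.2292 dyaw 0.0 min rows 5.5
[[[9, 37, 2], np.float64(-0.0)], [[9, 37, 2], np.float64(-0.0)], [[9, 37, 2], np.float64(-0.0)], [[9, 37, 2], np.float64(-0.0)], [[9, 37, 2], np.float64(-0.0)], [[9, 37, 2], np.float64(-0.0)]]
```

>>> send_rows(
  motion=[
    [[9,36,1],0],
    [[9,37,2],0],
    [[9,37,2],0],
    [[9,37,2],0],
    [[8,37,2],0],
  ],
)

```text
time_s: 41.48
position: [0.4863, -0.0257, 0.2593]
tcp_rot: [[0.918, 0.144, 0.369], [0.153, -0.988, 0.005], [0.366, 0.052, -0.929]]
force: [1.1, 0.5, -1.4]
opening: 0.423
```

```bash
python3 plan.py .511 -.193 .216 - 6
```

```text
t 41.48 p [ 0.4863 -0.0257  0.2593] yaw 9.5 tilt 21.66 F [ 1.1  0.5 -1.4] M [0.05 0.23 0.01] open 0.423 J [-21.4   9.2 114.3  13.4  37.  -39.6]
dist 0.1746 dyaw 0.0 min rows 4.2
[[[-3, 28, 8], np.float64(-0.0)], [[-3, 28, 8], np.float64(-0.0)], [[-3, 28, 8], np.float64(-0.0)], [[-3, 28, 8], np.float64(-0.0)], [[-3, 28, 8], np.float64(-0.0)], [[-3, 28, 8], np.float64(-0.0)]]
```

>>> send_rows(
  motion=[
    [[-3,30,8],0],
    [[-3,32,8],0],
    [[-3,32,8],0],
    [[-3,26,8],0],
    [[-2,12,6],0],
  ],
)

```text
time_s: 41.9
position: [0.5086, -0.1778, 0.2239]
tcp_rot: [[0.92, 0.132, 0.369], [0.146, -0.989, -0.008], [0.364, 0.061, -0.93]]
force: [0.2, -1.3, -1.5]
opening: 0.424
```

```bash
python3 plan.py .511 -.193 .216 - 5
```

```text
t 41.9 p [ 0.5086 -0.1778  0.2239] yaw 9.0 tilt 21.64 F [ 0.2 -1.3 -1.5] M [-0.01  0.26  0.  ] open 0.424 J [-38.7  17.4 109.8  21.7  37.4 -62.5]
dist 0.0173 dyaw 0.0 min rows 0.4
[[[-1, 3, 2], np.float64(-0.0)], [[-1, 3, 2], np.float64(-0.0)], [[-1, 3, 2], np.float64(-0.0)], [[-1, 3, 2], np.float64(-0.0)], [[-1, 3, 2], np.float64(-0.0)]]
```

>>> send_rows(
  motion=[
    [[0,4,0],0],
    [[0,4,2],0],
    [[0,2,2],0],
    [[0,0,0],0],
    [[0,0,0],0],
  ],
)

```text
time_s: 42.32
position: [0.5089, -0.1915, 0.2159]
tcp_rot: [[0.925, 0.128, 0.359], [0.14, -0.99, -0.007], [0.355, 0.057, -0.933]]
force: [-0.4, 0.2, -1.9]
opening: 0.43
```

```bash
python3 plan.py .511 -.193 .216 - 5
python3 - <<'E'
from rig import capture,place_of,bot
import pickle,numpy as np
s=bot.read_state(); D={n:capture(n) for n in("top","scene")}
for n in D:
    for t in("lens_unit","barrel_grip"): print(n,t,[(round(d["p"],2),np.round(d["xy"],1)) for d in place_of(n,t)][:4])
pickle.dump((D,s),open("C7.pkl","wb"))
E
```

```text
t 42.32 p [ 0.5089 -0.1915  0.2159] yaw 8.6 tilt 21.05 F [-0.4  0.2 -1.9] M [0.01 0.23 0.06] open 0.43 J [-39.9  18.7 109.1  21.7  37.5 -63.5]
dist 0.0025 dyaw 0.0 min rows 0.1
[[[0, 0, 0], np.float64(-0.0)], [[0, 0, 0], np.float64(-0.0)], [[0, 0, 0], np.float64(-0.0)], [[0, 0, 0], np.float64(-0.0)], [[0, 0, 0], np.float64(-0.0)]]
top lens_unit [(0.84, array([131.3, 139.7])), (0.48, array([303.6, 168.9]))]
top barrel_grip [(0.7, array([123.2, 132.3])), (0.47, array([304.1, 173. ]))]
scene lens_unit [(0.79, array([407.1, 253.6])), (0.76, array([202. , 195.4])), (0.74, array([308.2, 207. ])), (0.66, array([142.2, 282. ]))]
scene barrel_grip [(0.67, array([310.2, 194.2])), (0.56, array([411. , 236.7]))]
```

```bash
cat > ov.py <<'E'
from m5 import *
import sys
D,s=pickle.load(open(sys.argv[1],"rb")); out=sys.argv[2]; off=float(sys.argv[3]) if len(sys.argv)>3 else .040
R=np.array(s["tcp_rot"]); p=np.array(s["position"]); ax=-R[:,2]; x=R[:,0]; y=R[:,1]
o=p-off*ax; th=np.linspace(0,2*np.pi,48)
def circ(h,r): return np.array([o+h*ax+r*(np.cos(t)*x+np.sin(t)*y) for t in th])
vs=[]
for n,(x0,y0,x1,y1) in(("top",(270,130,340,195)),("scene",(165,160,245,250))):
    f=6 if n=="top" else 5
    v=cv2.resize(D[n]["image"][y0:y1,x0:x1],None,fx=f,fy=f,interpolation=cv2.INTER_CUBIC)
    for h,r,c in((0,.022,(0,255,255)),(.016,.036,(0,0,255)),(.024,.036,(0,0,255)),(.078,.019,(0,255,0))):
        cv2.polylines(v,[np.int32((proj(D[n],circ(h,r))-[x0,y0]+.5)*f)],True,c,1,cv2.LINE_AA)
    co,cz,_,_=cam((.592,-.1885,.052)); L=np.array([co+.052*cz,co+.152*cz])
    cv2.polylines(v,[np.int32((proj(D[n],L)-[x0,y0]+.5)*f)],False,(255,0,255),1,cv2.LINE_AA)
    vs.append(v)
H=max(v.shape[0] for v in vs); cv2.imwrite(out,np.hstack([cv2.copyMakeBorder(v,0,H-v.shape[0],0,0,cv2.BORDER_CONSTANT) for v in vs]))
vp=co+.152*cz; print("view point",vp.round(4),"lens origin",o.round(4),"err mm",((o-vp)*1000).round(1),"ang",np.degrees(np.arccos(ax@cz)).round(2),"along",((o-vp)@cz*1000).round(1))
E
python3 ov.py C7.pkl pics/o7.png
```

```text
view point [ 0.5278 -0.1918  0.1798] lens origin [ 0.5233 -0.1918  0.1786] err mm [-4.5  0.  -1.1] ang 4.27 along 0.9
```

View pics/o7.png

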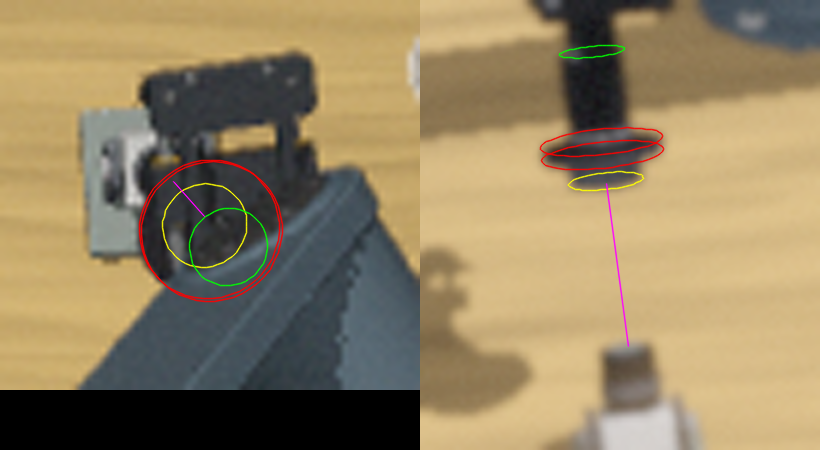

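>>> send_rows(
  motion=[
    [[0,0,0],0],
    [[0,0,0],0],
    [[0,0,0],0],
    [[0,0,0],0],
    [[0,0,0],0],
  ],
)

```text
time_s: 43.03
position: [0.5096, -0.1911, 0.2173]
tcp_rot: [[0.923, 0.129, 0.361], [0.142, -0.99, -0.009], [0.357, 0.059, -0.932]]
force: [-0.8, -0.1, -1.3]
opening: 0.424
```

>>> send_rows(
  motion=[
    [[0,0,0],0],
    [[0,0,0],0],
    [[0,0,0],0],
    [[0,0,0],0],
    [[0,0,0],0],
  ],
)

```text
time_s: 43.45
position: [0.5095, -0.1913, 0.2172]
tcp_rot: [[0.924, 0.129, 0.361], [0.141, -0.99, -0.009], [0.356, 0.059, -0.932]]
force: [-0.4, 0.5, -2.1]
opening: 0.429
```

```bash
python3 plan.py .5145 -.1915 .217 - 5
```

```text
t 43.45 p [ 0.5095 -0.1913  0.2172] yaw 8.7 tilt 21.18 F [-0.4  0.5 -2.1] M [ 0.03  0.3  -0.02] open 0.429 J [-39.9  18.5 109.1  21.7  37.5 -63.5]
dist 0.005 dyaw 0.0 min rows 0.1
[[[1, 0, 0], np.float64(-0.0)], [[1, 0, 0], np.float64(-0.0)], [[1, 0, 0], np.float64(-0.0)], [[1, 0, 0], np.float64(-0.0)], [[1, 0, 0], np.float64(-0.0)]]
```

```bash
python3 plan.py .62 .54 .48 - 22
```

```text
t 43.45 p [ 0.5095 -0.1913  0.2172] yaw 8.7 tilt 21.18 F [-0.4  0.5 -2.1] M [ 0.03  0.3  -0.02] open 0.429 J [-39.9  18.5 109.1  21.7  37.5 -63.5]
dist 0.7849 dyaw 0.0 min rows 18.8
[[[14, -32, -10], np.float64(-0.0)], [[14, -32, -10], np.float64(-0.0)], [[14, -32, -10], np.float64(-0.0)], [[14, -32, -10], np.float64(-0.0)], [[14, -32, -10], np.float64(-0.0)], [[14, -32, -10], np.float64(-0.0)], [[14, -32, -10], np.float64(-0.0)], [[14, -32, -10], np.float64(-0.0)], [[14, -32, -10], np.float64(-0.0)], [[14, -32, -10], np.float64(-0.0)], [[14, -32, -10], np.float64(-0.0)], [[14, -32, -10], np.float64(-0.0)], [[14, -32, -10], np.float64(-0.0)], [[14, -32, -10], np.float64(-0.0)], [[14, -32, -10], np.float64(-0.0)], [[14, -32, -10], np.float64(-0.0)], [[14, -32, -10], np.float64(-0.0)], [[14, -32, -10], np.float64(-0.0)], [[14, -32, -10], np.float64(-0.0)], [[14, -32, -10], np.float64(-0.0)], [[14, -32, -10], np.float64(-0.0)], [[14, -32, -10], np.float64(-0.0)]]
```

>>> send_rows(
  motion=[
    [[8,-14,-10],0],
    [[14,-28,-12],0],
    [[15,-34,-12],0],
    [[15,-35,-12],0],
    [[15,-35,-12],0],
  ],
)

```text
time_s: 43.87
position: [0.5328, -0.0404, 0.2855]
tcp_rot: [[0.927, 0.112, 0.357], [0.125, -0.992, -0.014], [0.353, 0.058, -0.934]]
force: [1.8, 0.9, -3.3]
opening: 0.431
```

>>> send_rows(
  motion=[
    [[15,-35,-12],0],
    [[15,-35,-12],0],
    [[15,-35,-12],0],
    [[15,-35,-12],0],
    [[15,-35,-12],0],
  ],
)

```text
time_s: 44.28
position: [0.5591, 0.152, 0.3613]
tcp_rot: [[0.928, 0.108, 0.356], [0.121, -0.993, -0.014], [0.351, 0.056, -0.935]]
force: [0.3, -0.6, -2.6]
opening: 0.43
```

```bash
python3 plan.py .62 .52 .48 - 10
```

```text
t 44.28 p [0.5591 0.152  0.3613] yaw 7.4 tilt 20.84 F [ 0.3 -0.6 -2.6] M [-0.    0.23 -0.02] open 0.43 J [ 5.7 10.9 93.  -3.4 55.5  0.3]
dist 0.3914 dyaw 0.0 min rows 9.4
[[[14, -35, -9], np.float64(-0.0)], [[14, -35, -9], np.float64(-0.0)], [[14, -35, -9], np.float64(-0.0)], [[14, -35, -9], np.float64(-0.0)], [[14, -35, -9], np.float64(-0.0)], [[14, -35, -9], np.float64(-0.0)], [[14, -35, -9], np.float64(-0.0)], [[14, -35, -9], np.float64(-0.0)], [[14, -35, -9], np.float64(-0.0)], [[14, -35, -9], np.float64(-0.0)]]
```

>>> send_rows(
  motion=[
    [[15,-36,-10],0],
    [[16,-36,-10],0],
    [[18,-35,-10],0],
    [[18,-34,-10],0],
    [[20,-33,-10],0],
  ],
)

```text
time_s: 44.7
position: [0.5982, 0.3443, 0.4302]
tcp_rot: [[0.93, 0.11, 0.351], [0.122, -0.992, -0.011], [0.347, 0.053, -0.936]]
force: [1.1, -0.1, -2.2]
opening: 0.431
```

>>> send_rows(
  motion=[
    [[22,-32,-8],0],
    [[22,-30,-8],0],
    [[20,-26,-6],0],
    [[12,-14,-4],0],
    [[0,0,0],0],
  ],
)

```text
time_s: 45.12
position: [0.6476, 0.4716, 0.476]
tcp_rot: [[0.93, 0.121, 0.348], [0.129, -0.992, -0.0], [0.346, 0.045, -0.937]]
force: [-0.5, 0.4, -2.6]
opening: 0.431
```

```bash
python3 plan.py .44 .24 .28 - 11
```

```text
t 45.12 p [0.6476 0.4716 0.476 ] yaw 7.9 tilt 20.39 F [-0.5  0.4 -2.6] M [-0.05  0.3  -0.03] open 0.431 J [ 32.2  30.9  45.2 -10.7  86.5  23.8]
dist 0.3676 dyaw 0.0 min rows 8.8
[[[-26, 18, 10], np.float64(-0.0)], [[-26, 18, 10], np.float64(-0.0)], [[-26, 18, 10], np.float64(-0.0)], [[-26, 18, 10], np.float64(-0.0)], [[-26, 18, 10], np.float64(-0.0)], [[-26, 18, 10], np.float64(-0.0)], [[-26, 18, 10], np.float64(-0.0)], [[-26, 18, 10], np.float64(-0.0)], [[-26, 18, 10], np.float64(-0.0)], [[-26, 18, 10], np.float64(-0.0)], [[-26, 18, 10], np.float64(-0.0)]]
```

>>> send_rows(
  motion=[
    [[-20,14,7],0],
    [[-31,21,11],0],
    [[-32,22,12],0],
    [[-32,22,12],0],
    [[-32,22,12],0],
  ],
)

```text
time_s: 45.53
position: [0.5429, 0.3553, 0.3734]
tcp_rot: [[0.928, 0.125, 0.352], [0.131, -0.991, 0.007], [0.35, 0.039, -0.936]]
force: [1.4, -1.4, -2.2]
opening: 0.428
```

>>> send_rows(
  motion=[
    [[-32,22,12],0],
    [[-32,22,12],0],
    [[-30,22,12],0],
    [[-20,26,10],0],
    [[-8,30,4],0],
  ],
)

```text
time_s: 45.95
position: [0.446, 0.2124, 0.2819]
tcp_rot: [[0.935, 0.125, 0.332], [0.132, -0.991, 0.002], [0.329, 0.042, -0.943]]
force: [0.5, -0.7, -1.8]
opening: 0.43
```

```bash
python3 plan.py .5145 -.1915 .23 - 12
```

```text
t 45.95 p [0.446  0.2124 0.2819] yaw 8.0 tilt 19.4 F [ 0.5 -0.7 -1.8] M [-0.04  0.21  0.01] open 0.43 J [ 15.7   9.4 108.5  -7.3  43.6  12.5]
dist 0.413 dyaw 0.0 min rows 9.9
[[[-1, 34, 6], np.float64(-0.0)], [[-1, 34, 6], np.float64(-0.0)], [[-1, 34, 6], np.float64(-0.0)], [[-1, 34, 6], np.float64(-0.0)], [[-1, 34, 6], np.float64(-0.0)], [[-1, 34, 6], np.float64(-0.0)], [[-1, 34, 6], np.float64(-0.0)], [[-1, 34, 6], np.float64(-0.0)], [[-1, 34, 6], np.float64(-0.0)], [[-1, 34, 6], np.float64(-0.0)], [[-1, 34, 6], np.float64(-0.0)], [[-1, 34, 6], np.float64(-0.0)]]
```

>>> send_rows(
  motion=[
    [[26,0,-2],0],
    [[37,-2,-4],0],
    [[38,-3,-5],0],
    [[38,-3,-5],0],
    [[38,-3,-5],0],
  ],
)

```text
time_s: 46.37
position: [0.5751, 0.2302, 0.3361]
tcp_rot: [[0.954, 0.117, 0.275], [0.126, -0.992, -0.017], [0.271, 0.051, -0.961]]
force: [0.3, -0.7, -1.5]
opening: 0.429
```

>>> send_rows(
  motion=[
    [[38,-3,-5],0],
    [[38,-3,-5],0],
    [[38,-3,-5],0],
    [[36,-3,-5],0],
    [[30,-3,-5],0],
  ],
)

```text
time_s: 46.78
position: [0.7401, 0.2638, 0.4074]
tcp_rot: [[0.958, 0.112, 0.265], [0.122, -0.992, -0.02], [0.261, 0.051, -0.964]]
force: [-0.4, -0.8, -1.6]
opening: 0.428
```

```bash
python3 plan.py .88 .29 .46 - 5
```

```text
t 46.78 p [0.7401 0.2638 0.4074] yaw 7.2 tilt 15.44 F [-0.4 -0.8 -1.6] M [ 0.03  0.12 -0.01] open 0.428 J [13.3 31.  53.6 -4.7 80.7  6.6]
dist 0.1518 dyaw 0.0 min rows 3.6
[[[30, -2, -3], np.float64(-0.0)], [[30, -2, -3], np.float64(-0.0)], [[30, -2, -3], np.float64(-0.0)], [[30, -2, -3], np.float64(-0.0)], [[30, -2, -3], np.float64(-0.0)]]
```

>>> send_rows(
  motion=[
    [[20,-28,-2],0],
    [[16,-33,-2],0],
    [[14,-34,-3],0],
    [[14,-34,-4],0],
    [[14,-28,-4],0],
  ],
)

```text
time_s: 47.2
position: [0.801, 0.4192, 0.4321]
tcp_rot: [[0.961, 0.093, 0.26], [0.105, -0.994, -0.031], [0.256, 0.057, -0.965]]
force: [1.8, 0.0, -1.8]
opening: 0.425
```

```bash
python3 plan.py .80 .47 .50 - 5
```

```text
t 47.2 p [0.801  0.4192 0.4321] yaw 6.2 tilt 15.2 F [ 1.8  0.  -1.8] M [0.1  0.1  0.01] open 0.425 J [23.1 46.5 20.5 -7.6 99.6 15.2]
dist 0.0848 dyaw 0.0 min rows 2.0
[[[4, -9, -13], np.float64(-0.0)], [[4, -9, -13], np.float64(-0.0)], [[4, -9, -13], np.float64(-0.0)], [[4, -9, -13], np.float64(-0.0)], [[4, -9, -13], np.float64(-0.0)]]
```

>>> send_rows(
  motion=[
    [[6,-4,-4],0],
    [[10,-6,-6],0],
    [[27,-13,-14],0],
    [[27,-13,-14],0],
    [[27,-13,-14],0],
  ],
)

```text
time_s: 47.62
position: [0.8132, 0.449, 0.4486]
tcp_rot: [[0.95, 0.108, 0.293], [0.114, -0.993, -0.004], [0.29, 0.037, -0.956]]
force: [-1.1, -0.4, -1.1]
opening: 0.433
```

```bash
python3 plan.py .80 .47 .50 - 5
```

```text
t 47.62 p [0.8132 0.449  0.4486] yaw 6.8 tilt 17.01 F [-1.1 -0.4 -1.1] M [0.03 0.26 0.01] open 0.433 J [ 24.4  49.3  12.7  -7.3 102.4  15.3]
dist 0.057 dyaw 0.0 min rows 1.4
[[[1, -4, -11], np.float64(-0.0)], [[1, -4, -11], np.float64(-0.0)], [[1, -4, -11], np.float64(-0.0)], [[1, -4, -11], np.float64(-0.0)], [[1, -4, -11], np.float64(-0.0)]]
```

>>> send_rows(
  motion=[
    [[26,-16,-15],0],
    [[26,-16,-15],0],
    [[24,-16,-12],0],
    [[6,-4,-4],0],
    [[-10,6,4],0],
  ],
)

```text
time_s: 48.03
position: [0.8026, 0.4646, 0.4818]
tcp_rot: [[0.923, 0.116, 0.368], [0.109, -0.993, 0.039], [0.37, 0.004, -0.929]]
force: [0.4, 0.6, -2.0]
opening: 0.431
```

```bash
python3 plan.py .62 .15 .35 - 10
```

```text
t 48.03 p [0.8026 0.4646 0.4818] yaw 6.7 tilt 21.69 F [ 0.4  0.6 -2. ] M [-0.06  0.27  0.03] open 0.431 J [25.5 45.2 17.6 -7.1 96.6 16.7]
dist 0.3869 dyaw 0.0 min rows 9.3
[[[-25, 29, 4], np.float64(-0.0)], [[-25, 29, 4], np.float64(-0.0)], [[-25, 29, 4], np.float64(-0.0)], [[-25, 29, 4], np.float64(-0.0)], [[-25, 29, 4], np.float64(-0.0)], [[-25, 29, 4], np.float64(-0.0)], [[-25, 29, 4], np.float64(-0.0)], [[-25, 29, 4], np.float64(-0.0)], [[-25, 29, 4], np.float64(-0.0)], [[-25, 29, 4], np.float64(-0.0)]]
```

>>> send_rows(
  motion=[
    [[-12,16,3],0],
    [[-20,28,4],0],
    [[-22,32,5],0],
    [[-22,32,5],0],
    [[-22,32,5],0],
  ],
)

```text
time_s: 48.45
position: [0.7326, 0.3206, 0.4311]
tcp_rot: [[0.914, 0.128, 0.385], [0.116, -0.992, 0.053], [0.388, -0.004, -0.922]]
force: [2.2, -1.4, -2.3]
opening: 0.43
```

>>> send_rows(
  motion=[
    [[-22,32,5],0],
    [[-22,32,5],0],
    [[-22,32,5],0],
    [[-22,32,5],0],
    [[-22,32,5],0],
  ],
)

```text
time_s: 48.87
position: [0.6552, 0.1435, 0.3713]
tcp_rot: [[0.908, 0.13, 0.399], [0.118, -0.992, 0.054], [0.403, -0.001, -0.915]]
force: [1.6, -0.4, -2.2]
opening: 0.431
```

```bash
python3 plan.py .5145 -.192 .22 - 9
```

```text
t 48.87 p [0.6552 0.1435 0.3713] yaw 7.4 tilt 23.74 F [ 1.6 -0.4 -2.2] M [-0.06  0.26 -0.04] open 0.431 J [ 1.7 17.1 83.6  2.9 55.6 -6.9]
dist 0.394 dyaw 0.0 min rows 9.4
[[[-25, 35, 7], np.float64(-0.0)], [[-25, 35, 7], np.float64(-0.0)], [[-25, 35, 7], np.float64(-0.0)], [[-25, 35, 7], np.float64(-0.0)], [[-25, 35, 7], np.float64(-0.0)], [[-25, 35, 7], np.float64(-0.0)], [[-25, 35, 7], np.float64(-0.0)], [[-25, 35, 7], np.float64(-0.0)], [[-25, 35, 7], np.float64(-0.0)]]
```

>>> send_rows(
  motion=[
    [[-22,32,6],0],
    [[-22,32,6],0],
    [[-22,32,6],0],
    [[-22,32,6],0],
    [[-22,32,6],0],
  ],
)

```text
time_s: 49.28
position: [0.5842, -0.0341, 0.3069]
tcp_rot: [[0.899, 0.133, 0.417], [0.125, -0.991, 0.047], [0.419, 0.009, -0.908]]
force: [0.4, -1.1, -2.6]
opening: 0.429
```

```bash
python3 plan.py .511 -.192 .216 - 5
```

```text
t 49.28 p [ 0.5842 -0.0341  0.3069] yaw 7.9 tilt 24.8 F [ 0.4 -1.1 -2.6] M [-0.07  0.38  0.02] open 0.429 J [-20.   13.1 100.7  15.4  44.8 -36.7]
dist 0.1963 dyaw 0.0 min rows 4.7
[[[-25, 29, 9], np.float64(-0.0)], [[-25, 29, 9], np.float64(-0.0)], [[-25, 29, 9], np.float64(-0.0)], [[-25, 29, 9], np.float64(-0.0)], [[-25, 29, 9], np.float64(-0.0)]]
```

>>> send_rows(
  motion=[
    [[-24,28,8],0],
    [[-24,29,9],0],
    [[-24,28,9],0],
    [[-18,21,7],0],
    [[-8,8,3],0],
  ],
)

```text
time_s: 49.7
position: [0.5241, -0.1708, 0.2407]
tcp_rot: [[0.892, 0.129, 0.433], [0.13, -0.991, 0.028], [0.432, 0.031, -0.901]]
force: [1.3, 0.2, -2.6]
opening: 0.429
```

```bash
python3 plan.py .511 -.192 .216 - 5
```

```text
t 49.7 p [ 0.5241 -0.1708  0.2407] yaw 8.3 tilt 25.69 F [ 1.3  0.2 -2.6] M [-0.07  0.37 -0.02] open 0.429 J [-39.5  16.4 109.5  28.6  38.3 -67.5]
dist 0.0351 dyaw 0.0 min rows 0.8
[[[-5, 4, 3], np.float64(-0.0)], [[-5, 4, 3], np.float64(-0.0)], [[-5, 4, 3], np.float64(-0.0)], [[-5, 4, 3], np.float64(-0.0)], [[-5, 4, 3], np.float64(-0.0)]]
```

>>> send_rows(
  motion=[
    [[-7,5,4],0],
    [[-7,5,4],0],
    [[-4,3,3],0],
    [[-1,1,1],0],
    [[0,0,0],0],
  ],
)

```text
time_s: 50.12
position: [0.5139, -0.1952, 0.2268]
tcp_rot: [[0.889, 0.122, 0.44], [0.13, -0.991, 0.013], [0.438, 0.046, -0.898]]
force: [-0.2, 0.6, -3.4]
opening: 0.431
```

```bash
python3 plan.py .5105 -.193 .216 - 5
python3 - <<'E'
from rig import capture,bot
import pickle
D={n:capture(n) for n in("top","scene")}; s=bot.read_state()
pickle.dump((D,s),open("C8.pkl","wb"))
E
python3 ov.py C8.pkl pics/o8.png; python3 plan.py .5105 -.193 .216 - 5
```

```text
t 50.12 p [ 0.5139 -0.1952  0.2268] yaw 8.3 tilt 26.14 F [-0.2  0.6 -3.4] M [0.01 0.36 0.  ] open 0.431 J [-42.7  17.7 110.9  31.4  36.3 -73.4]
dist 0.0115 dyaw 0.0 min rows 0.3
[[[-1, -1, 2], np.float64(-0.0)], [[-1, -1, 2], np.float64(-0.0)], [[-1, -1, 2], np.float64(-0.0)], [[-1, -1, 2], np.float64(-0.0)], [[-1, -1, 2], np.float64(-0.0)]]
view point [ 0.5278 -0.1918  0.1798] lens origin [ 0.5318 -0.1941  0.1911] err mm [ 3.9 -2.3 11.3] ang 1.28 along 8.6
t 50.22 p [ 0.5142 -0.1947  0.227 ] yaw 8.4 tilt 26.16 F [-0.4 -0.6 -2. ] M [-0.09  0.35 -0.08] open 0.429 J [-42.6  17.7 110.9  31.4  36.3 -73.4]
dist 0.0117 dyaw 0.0 min rows 0.3
[[[-2, -1, 2], np.float64(-0.0)], [[-2, -1, 2], np.float64(-0.0)], [[-2, -1, 2], np.float64(-0.0)], [[-2, -1, 2], np.float64(-0.0)], [[-2, -1, 2], np.float64(-0.0)]]
```

View pics/o8.png

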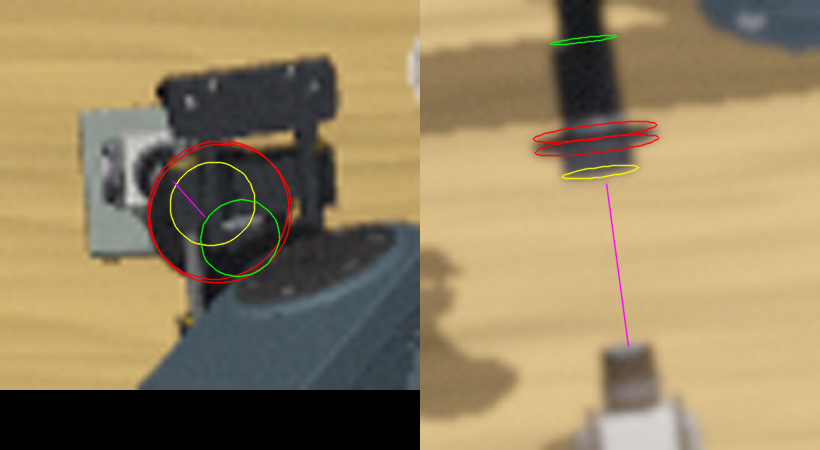

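>>> send_rows(
  motion=[
    [[-3,-1,3],0],
    [[-2,-1,3],0],
    [[-2,0,2],0],
    [[0,0,0],0],
    [[0,0,0],0],
  ],
)

```text
time_s: 50.63
position: [0.5122, -0.1914, 0.2171]
tcp_rot: [[0.888, 0.127, 0.442], [0.135, -0.991, 0.013], [0.44, 0.048, -0.897]]
force: [0.2, 0.0, -2.9]
opening: 0.428
```

```bash
python3 plan.py .5103 -.193 .216 - 5
```

```text
t 50.63 p [ 0.5122 -0.1914  0.2171] yaw 8.7 tilt 26.28 F [ 0.2  0.  -2.9] M [ 0.03  0.41 -0.02] open 0.428 J [-42.6  18.4 112.   33.   34.6 -75.5]
dist 0.0027 dyaw 0.0 min rows 0.1
[[[0, 0, 0], np.float64(-0.0)], [[0, 0, 0], np.float64(-0.0)], [[0, 0, 0], np.float64(-0.0)], [[0, 0, 0], np.float64(-0.0)], [[0, 0, 0], np.float64(-0.0)]]
```

>>> send_rows(
  motion=[
    [[-2,0,1],0],
    [[-1,0,0],0],
    [[0,0,0],0],
    [[0,0,0],0],
    [[0,0,0],0],
  ],
)

```text
time_s: 51.05
position: [0.5098, -0.1916, 0.2144]
tcp_rot: [[0.888, 0.128, 0.442], [0.136, -0.991, 0.014], [0.44, 0.048, -0.897]]
force: [0.7, 0.4, -2.0]
opening: 0.432
```

>>> send_rows(
  motion=[
    [[0,0,0],0],
    [[0,0,0],0],
    [[0,0,0],0],
    [[0,0,0],0],
    [[0,0,0],0],
  ],
)

```text
time_s: 51.47
position: [0.5101, -0.192, 0.2148]
tcp_rot: [[0.888, 0.127, 0.443], [0.136, -0.991, 0.013], [0.44, 0.048, -0.897]]
force: [0.6, -0.2, -1.8]
opening: 0.432
```

```bash
python3 - <<'E'
from rig import capture,bot
import pickle,cv2
D={n:capture(n) for n in("top","scene")}; s=bot.read_state()
pickle.dump((D,s),open("C9.pkl","wb"))
cv2.imwrite("pics/top9.png",D["top"]["image"]);cv2.imwrite("pics/scene9.png",D["scene"]["image"])
E
python3 ov.py C9.pkl pics/o9.png; python3 plan.py
```

```text
view point [ 0.5278 -0.1918  0.1798] lens origin [ 0.5278 -0.1915  0.1789] err mm [-0.1  0.4 -0.9] ang 1.41 along -0.8
t 51.57 p [ 0.5101 -0.192   0.2148] yaw 8.7 tilt 26.3 F [-0.3 -0.3 -3.4] M [-0.1   0.37 -0.  ] open 0.428 J [-42.8  18.6 112.4  33.5  34.3 -76.3]
```

View pics/o9.png

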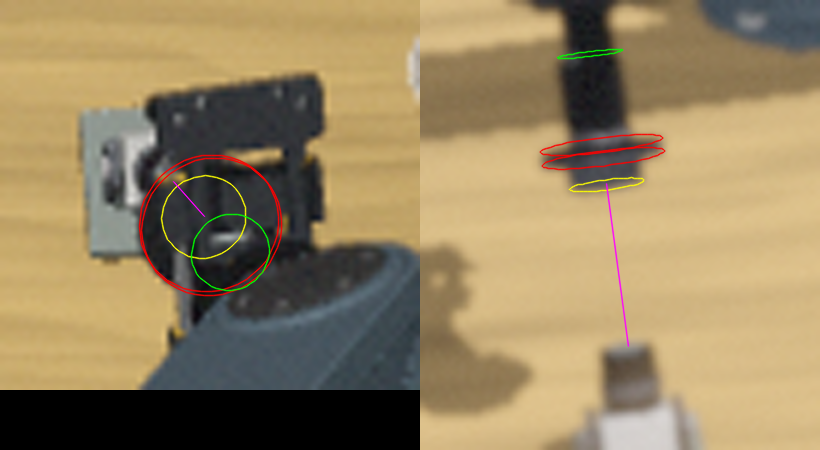

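View pics/top9.png

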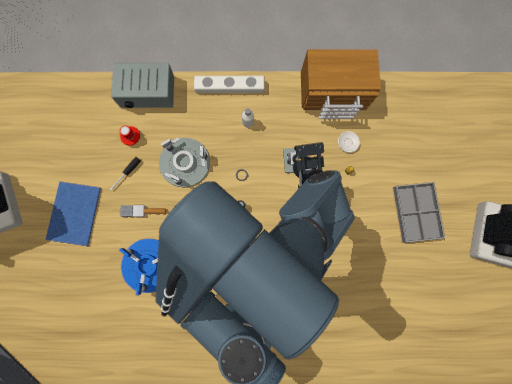

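View pics/scene9.png

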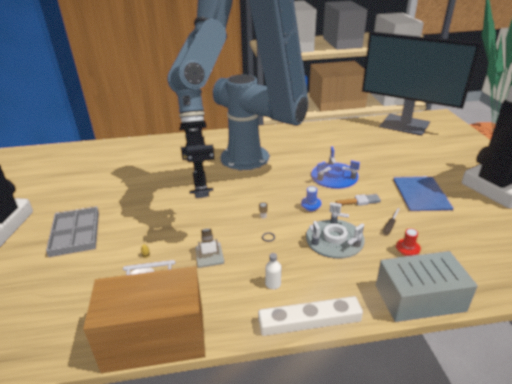

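Run:
```python
import m2,pickle,cv2
m2.C,_=pickle.load(open("C9.pkl","rb"))
v=m2.draw("top",-14.4,(1.35,1.35,1.35),(152,128,222,192),6)
cv2.imwrite("pics/k9.png",v)
from rig import bot
print(bot.hand_in())
```

```text
the job is handed in; nothing more can be done
None
```

View pics/k9.png

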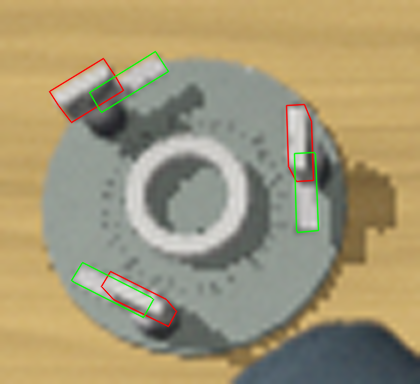

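I turned all three clamp knobs to their end stops with the lens unit seated, then lifted it by the barrel. It is held in front of the inspection camera and I handed the job in at about 51.6 s.

**Knobs:** each was turned until the wrist moment rose (0.5 to 0.9 Nm). In the last top picture the wings and fingers lie on the model drawn at 1.35 rad.

**Tilt:** the moves cannot tilt the tool, so I got the 25° lean by asking for poses just out of reach, with the lens unit in hand. This took several rounds, carried the unit around the work area and used most of the time.

**Final pose:** by the arm's reading the lower lens is within about 1 mm of the view point I worked out, and about 1.4° off square. This assumes the unit sits straight between the pads. The camera's position comes from pictures, so it is good to about 2–3 mm and 1°. The two views disagreed by up to about 1 px on the glass. The arm was steady over the last checks and the grip was holding.

**Bystanders:** those visible in the last pictures are where they started; I compared by eye only.

**Risks against the limits:**
- **Joint ranges:** joint 3 rested on its lower limit while over-reaching (12.49°). Joints 4 and 5 rested on theirs (about −82° and 0°). None was seen to pass its limit beyond rounding.
- **Wrist force:** one sudden stop at joint 3's limit read about 73 N, under the 120 N limit.
- **Close passes:** the lens unit passed low over the blue lens look-alike. It also dipped to about 50 mm above the table near the blue cradle, with no contact force seen.

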